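# Load a bench shaker and put it in second gear

### The arm

A 6-joint arm with a two-finger parallel gripper is mounted at the origin on a cart in front of the work surface, level with it; the furniture and walls round the work are solid. World frame = base frame: x ahead of the robot, y to its left, z up, the work surface at z = 0. Lengths are in m, angles in rad, forces in N, time in s.
With the tool pointing down it reaches from about 0.3 to 0.875 m from the base axis. Payload 6.4 kg.
Tool frame: the origin (TCP) lies midway between the tips of the shut fingers; the grasp point (between the pads) lies 19 mm behind it; x points along the fingers, y is the direction in which the jaws open and shut, and the axes are right-handed (so a half turn about x gives the same grasp; the last joint's range is limited). The gripper opens to 88 mm and grips with 3 to 60 N. Pads are 18 mm wide; open, the fingers measure 123 mm over their backs; the gripper's body (75 mm by 187 mm) begins 45 mm behind the grasp point.
Start: joints at [1.064, 0.181, 1.607, -0, 1.354, -0.206], TCP at [0.17, 0.549, 0.204] pointing down, gripper open.
Joint ranges: [-2.99, 2.99], [-0.89, 2.07], [0.3, 2.58], [-1.14, 4.28], [0, 2.63], [-3.12, 3.12]. Speed limits (rad/s): [2.57, 2.57, 3.01, 3.14, 3.14, 3.14].

### API

Orientations are given as a unit quaternion [w, x, y, z].
In Python, from rig import arm gives the robot as it stands.
- The arm moves only by the tool send_rows, never from a script. Its argument "commands" is a list of rows, each an object with "claw": the opening, from 0 (shut) to 1 (fully open); "xyz": the shift along the tool's x, y, z in cm, a list of three; "angular": the turn, a rotation vector about the tool's x, y, z in rad, a list of three. A call has 1 to 10 rows; each row shifts and turns the commanded pose from where the row before left it, along the tool's axes as they then stand; what a row does not reach is not made up. A row lasts 1/8 s, in which the tool goes at most 62.5 mm and 10.7 degrees, less where a joint would pass 70% of its speed; a pose out of reach is approached as far as the arm can. A call with a gripper value outside its range is refused whole. The fingers move at their own pace and stop on an object; "newtons" is the grip in N (left out, the last holds). Time passes only in rows, so rows that do not move let the fingers close. It gives the time, the measured TCP pose, the force and the opening at its end, in the units of the state.
- arm.state(): the state, without advancing time (a new reading comes with each control period).
- arm.get_image(name): name is "scene" or "top"; returns (picture, depth): 384x512x3 uint8, red, green, blue; 384x512 float32, m along the optical axis (not along the pixel's ray), 0 where there is no reading.
- arm.camera_params(name): a dict with "fx", "fy", "cx", "cy" (pixels), "origin" and "rotation" of the camera in the world. Camera axes: x right, y down, z forward; pixel columns grow to the right and rows downward; lengths in m; the calibration is good to about 2 mm. A picture is of the moment at which its call begins. camera_params takes no time and is no camera call.
- arm.finish_job(): hands the job in, once; it reports no verdict.
The state is a dict: "t": time; "joints": joint angles; "joint_velocities": joint speeds; "joint_torque": joint torques, N m; "ee_pos": TCP position; "orientation": TCP orientation; "force": force on the tool from outside, world axes, zero at the start; "ft_torque": the same for the moment, N m; "finger_gap": finger opening in m.
Only numpy, scipy, OpenCV 4.12 (cv2) and the standard library are available. Lean on these libraries where they do the work, as an engineer would, in place of code of your own. Each camera call takes 0.05 s, during which the arm holds its last target.

### The job

The bench shaker was left in third gear with a dropper bottle standing on its tray: bring the gear lever back through the zigzag gate to the stop slot (red dot), and only touch the clamp while it is there. Stand the bottle upright on the table off the machine, slacken the clamp knob (try which way it turns; the thread may be reversed), swing the hold-down strap right back, lay every repaired battery handle in a cradle of its own between the end stops (any cradle, either end first), swing the strap fully home again and screw the knob fully tight. Then shift the lever into the second-gear slot (two dots) and leave it there, without disturbing the other things on the bench.

Things in the scene. Friction and masses are not known exactly. Their poses are not given: they have to be found in the camera images.
- shaker: Grey bench shaker, fixed on the right-hand table, 405 mm wide (its y) and 218 deep. Origin on the table top under the tray's middle; x to its back (away from the operator), y to its left, z up; shaker coordinates below are in this frame, mm. Tray deck x -109..109, y -141..141, top z 75. Control box with gate plate and gear lever on the right, y -263..-151, top z 85.
- cradle_2 (a point): Middle of the middle cradle, shaker (0, 0, 105). Cradles 1 and 3 are alike at y -60 and +60. Each is a pair of V notches for a handle lying along x, in two black rails at x -56 and +56 (10 thick, tops z 105); a laid handle's axis stands about 105 above the table, its middle belongs at x 0. End-stop pins at x -102 and +102 (8 thick, tops z 108) leave it some 15 mm of play.
- lever_ball (a point): Centre of the gear lever's black ball, 34 mm across. The 8 mm stick tilts every way about a pivot at shaker (0,-207,10), 140 below the ball, and stays where left (1 N moves it). A gate plate 72 above the pivot holds it in a zigzag slot 12 wide. Stick at plate point (u,v), measured along x,y from (0,-207): ball at (0,-207,10)+140*(u,v,72)/|(u,v,72)|. Starts in third gear.
- gate_stop (a point): Ball centre when the lever is in the stop slot (near right, red dot): shaker (-52,-242,135), plate (u,v) = (-30,-20). From stop to first the slot runs (-30,-20), (-30,-8), (-10,-8), (-10,20), in straight legs. Slots end 2 mm beyond the gear points.
- gate_1 (a point): Ball centre in first gear (one black dot): shaker (-19,-170,144), plate (-10,20). From first to second the slot runs (-10,20), back to (-10,8), (10,8), (10,-20).
- gate_2 (a point): Ball centre in second gear (two black dots): shaker (19,-244,144), plate (10,-20). From second to third the slot runs (10,-20), back to (10,-8), (30,-8), (30,20).
- gate_3 (a point): Ball centre in third gear (far left, three black dots): shaker (52,-172,135), plate (30,20).
- lever_fore (a joint): Fore-and-aft tilt of the lever, rad; + leans to the shaker's +x. About -0.39 at stop, -0.14 first, 0.14 second, 0.39 third gear.
- lever_side (a joint): Sideways tilt of the lever, rad; + leans to the shaker's +y. About -0.25 at stop, 0.27 first, -0.27 second, 0.25 third gear.
- clamp_knob (a joint): Turn of the clamp knob, rad: 0 = fully tight (hard stop), grows as it is slackened, 2.0 = fully slack (hard stop). Which way slackens it is not marked: try both ways gently. Needs about 0.12 N m and stays. It rises 7.6 mm over the 2.0 rad. Two ears on the strap beside its collar (tops z 113) lock the strap until it is slackened beyond about 1.7.
- knob_top (a point): Middle of the top of the black round clamp knob, 40 mm across and 26 tall below this point, axis upright, on the stud at shaker (36,120). Top at z 141 when tight, 148 when slack. Under it a steel collar 7 tall stands on the strap's end (top there z 107).
- hold_strap (a joint): Swing of the hold-down strap, rad: 0 = home across the cradles, its fork round the stud; grows as it swings clockwise seen from above, its free end going to the shaker's back; 1.57 = straight back, 1.75 = stop. Beyond 1.3 counts as right back; about 1.6 frees all cradles from above. Stays where left; 1 N at the grip moves it. It passes over the tray at z 121 and knocks over what is taller.
- strap_grip (a point): Middle of the strap's upright black grip knob, 25 mm across, z 135 to 163 (this point 149), 115 mm from the strap's pivot.
- strap_pivot (a point): On the strap's vertical pivot axis, shaker (36,-120), at the strap's underside, z 121. The steel strap is 24 wide, 8 thick; its last 50 mm step down to underside z 99 and end in a fork round the stud, 240 mm from the pivot.
- handle_1: Repaired battery handle, chrome tube with black neck and red end cap, 168 mm long along its y (cap at -y), 25 to 27 across, about 0.17 kg. A blue anti-roll foot, 34 wide, 16 tall, sits under it at y 16..28: grip clear of it. Origin at its underside's middle; z up. Lies on one of two dark green mats (tops at z 6.5 mm, either side of the joint between the tables at y 0.28). May be absent (None).
- handle_1_mid (a point): Middle of handle_1, on its axis, 13 mm above its origin. May be absent.
- handle_2: Repaired battery handle, chrome tube with black neck and red end cap, 168 mm long along its y (cap at -y), 25 to 27 across, about 0.17 kg. A blue anti-roll foot, 34 wide, 16 tall, sits under it at y 16..28: grip clear of it. Origin at its underside's middle; z up. Lies on one of two dark green mats (tops at z 6.5 mm, either side of the joint between the tables at y 0.28). May be absent (None).
- handle_2_mid (a point): Middle of handle_2, on its axis, 13 mm above its origin. May be absent.
- handle_3: Repaired battery handle, chrome tube with black neck and red end cap, 168 mm long along its y (cap at -y), 25 to 27 across, about 0.17 kg. A blue anti-roll foot, 34 wide, 16 tall, sits under it at y 16..28: grip clear of it. Origin at its underside's middle; z up. Lies on one of two dark green mats (tops at z 6.5 mm, either side of the joint between the tables at y 0.28). May be absent (None).
- handle_3_mid (a point): Middle of handle_3, on its axis, 13 mm above its origin. May be absent.
- bottle: Amber dropper bottle with black dropper top, 32 mm in diameter, 102 mm tall, its cylindrical glass body takes up the lower 50 mm; it stands on the rear edge of the shaker's tray behind the cradles, in the strap's way. Origin at the middle of its base.
- carton: Bystander, must not be pushed aside (40 mm): small brown carton 62x61x94 mm, origin at the middle of its base.
- zip_case: Bystander, must not be pushed aside (40 mm): black domed zip case 80x118x42 mm, origin at the middle of its underside.
Mind the look-alikes: they are no part of the job. Leave any yellow look-alike of the handle_1 alone.

How it is judged:
By the outcome, as a careful person would: the job done as asked, in the order asked, and still so for the second after the job is handed in, with the robot touching nothing.
Of handle_1, handle_2, handle_3 only 2 to 3 are there at a start; the rules pass over those that are not, and their reading is None.
At some moment in a run one of handle_1, handle_2, handle_3 may be knocked a few centimetres aside while the robot is not near it.
Once in a run the grip may slacken for a moment while it holds something.
It also fails if it takes over 210 s, if anything falls off the work surface, if the arm or the gripper's body presses on something with over 40 N, if the wrist force passes 120 N, or if a joint passes its speed limit or range.

## Working session

There is one attempt and no reset: what is moved stays moved. The work goes in short steps, Python scripts to look and compute and a tool call to move; the robot and the scene stay as the last step left them, time stands still between calls to the robot, and variables do not carry over. Pictures are saved under pics/ and viewed, and the job is handed in when it is done.

Besides the shell and the picture viewer there is one more tool, called after "Emit:" by a JSON object that holds its "name" and its "arguments". send_rows: Moves the arm, as the interface text tells. Its arguments: {"type":"object","properties":{"commands":{"type":"array","items":{"type":"object","properties":{"claw":{"type":"number"},"xyz":{"type":"array","items":{"type":"number"}},"angular":{"type":"array","items":{"type":"number"}}}}},"newtons":{"type":"number"}},"required":["commands"]}

```bash
ls; mkdir -p pics; cat > h.py <<'E'
import numpy as np, cv2
from rig import arm
from scipy.spatial.transform import Rotation as R
def grab(tag):
    out={}
    for n in ("scene","top"):
        im,d=arm.get_image(n); out[n]=(im,d); np.savez(f"pics/{tag}_{n}.npz",im=im,d=d)
        cv2.imwrite(f"pics/{tag}_{n}.png",cv2.resize(im[:,:,::-1],(800,600),interpolation=cv2.INTER_CUBIC))
    return out
def cam(n):
    p=arm.camera_params(n); return p,np.array(p["origin"]),np.array(p["rotation"])
def pts(n,d):
    p,o,r=cam(n); v,u=np.mgrid[:d.shape[0],:d.shape[1]]
    c=np.stack([(u-p["cx"])/p["fx"]*d,(v-p["cy"])/p["fy"]*d,d],-1)
    return c@r.T+o
def ray(n,u,v,z):
    p,o,r=cam(n); k=r@np.array([(u-p["cx"])/p["fx"],(v-p["cy"])/p["fy"],1]); return o+k*(z-o[2])/k[2]
def proj(n,P):
    p,o,r=cam(n); c=(np.atleast_2d(P)-o)@r
    return np.stack([c[:,0]/c[:,2]*p["fx"]+p["cx"],c[:,1]/c[:,2]*p["fy"]+p["cy"]],-1)
E
python3 - <<'E'
from h import *
grab("a")
np.set_printoptions(precision=4,suppress=True)
s=arm.state()
for k in s: print(k,np.round(s[k],4))
for n in("scene","top"): print(n,arm.camera_params(n))
E
```

```text
pics
t 0.1
joints [ 1.0637  0.1815  1.6078 -0.      1.3538 -0.2063]
joint_velocities [-0.0001 -0.0019 -0.     -0.0008  0.0002 -0.0002]
joint_torque [ -0.     -43.4819 -34.2697   0.0703   0.0341   0.    ]
ee_pos [0.1701 0.5487 0.2029]
orientation [ 0.6989  0.1054  0.6993 -0.1064]
force [-0.0035  0.2241 -0.0973]
ft_torque [ 0.0496 -0.0141 -0.0112]
finger_gap 0.088
scene {'fx': 487.91348260822275, 'fy': 487.91348260822275, 'cx': 249.51901731526482, 'cy': 195.99539906151315, 'origin': array([0.8605, 1.2699, 1.2779]), 'rotation': array([-0.041 ,  0.104 ,  0.9051, -0.4103])}
top {'fx': 384.93211652527015, 'fy': 384.93211652527015, 'cx': 253.96183829749907, 'cy': 193.72306175926016, 'origin': array([ 0.3791, -0.0301,  1.7159]), 'rotation': array([-0.0354,  0.7136, -0.6982,  0.0454])}
```

```bash
sed -i 's/np.array(p\["rotation"\])$/R.from_quat(np.array(p["rotation"])[[1,2,3,0]]).as_matrix()/' h.py; python3 - <<'E'
from h import *
print(cam("top")[2]); print(proj("top",[[.4,0,0],[.5,.28,0]]))
E
```

```text
[[ 0.02099961 -0.99322987  0.11425162]
 [-0.9996615  -0.02261518 -0.01286261]
 [ 0.01535935 -0.11394284 -0.99336857]]
[[241.32773549 232.98947193]
 [179.00973265 209.0874921 ]]
```

View pics/a_scene.png

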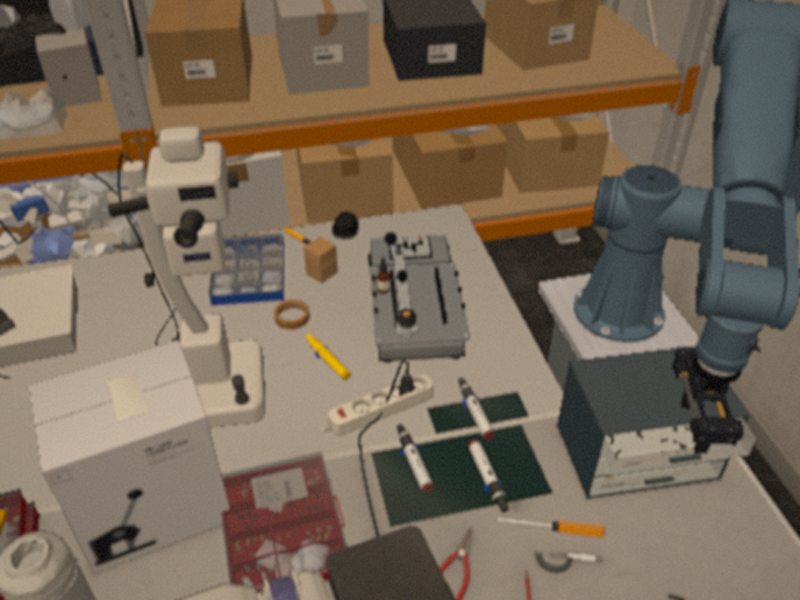

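View pics/a_top.png

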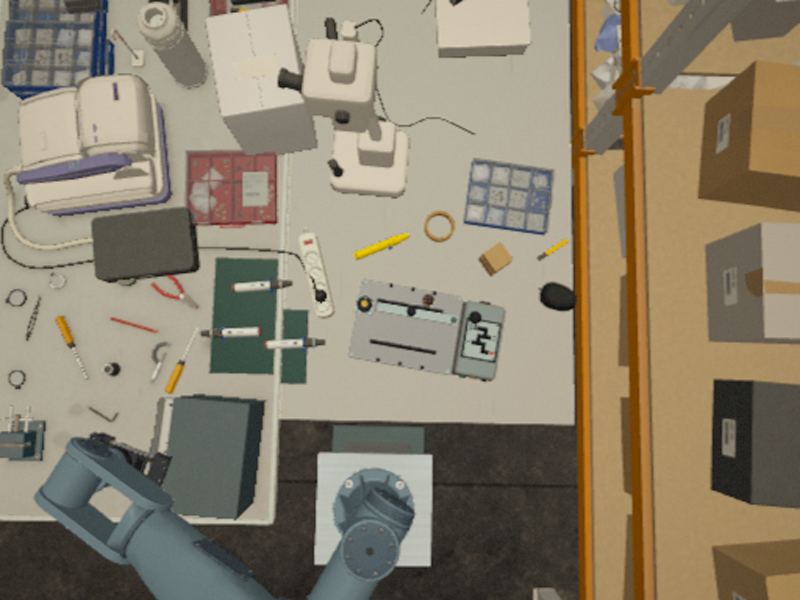

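```bash
python3 - <<'E'
from h import *
z=np.load("pics/a_top.npz"); im=z["im"]; 
cv2.imwrite("pics/z1.png",cv2.resize(im[170:250,220:330,::-1],None,fx=7,fy=7,interpolation=cv2.INTER_CUBIC))
cv2.imwrite("pics/z2.png",cv2.resize(im[160:250,125:215,::-1],None,fx=6.5,fy=6.5,interpolation=cv2.INTER_CUBIC))
im=np.load("pics/a_scene.npz")["im"]
cv2.imwrite("pics/z3.png",cv2.resize(im[140:235,225:310,::-1],None,fx=6,fy=6,interpolation=cv2.INTER_CUBIC))
E
```

```text
(no output)
```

View pics/z1.png

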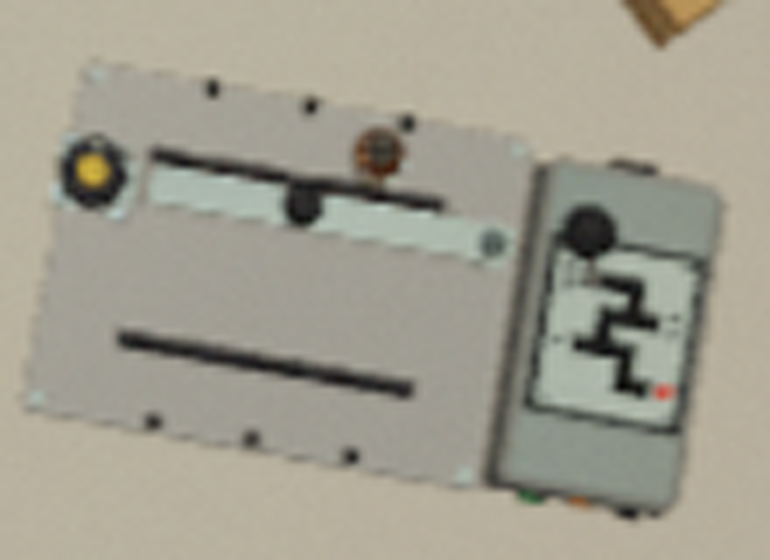

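View pics/z2.png

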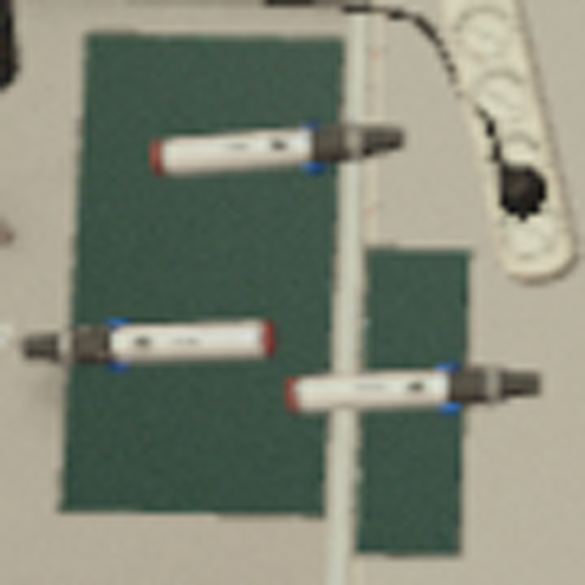

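View pics/z3.png

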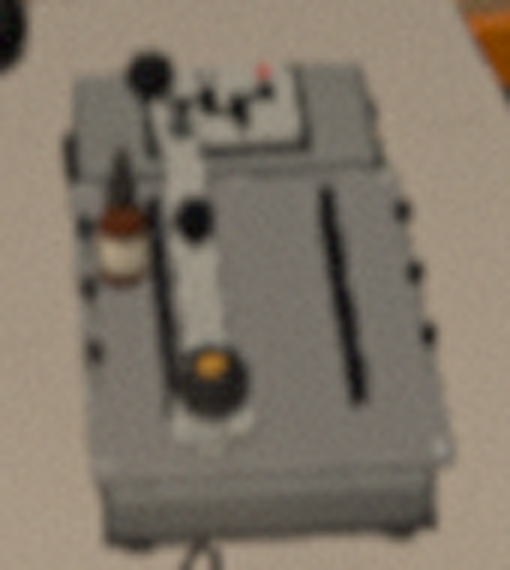

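```bash
python3 - <<'E'
from h import *
np.set_printoptions(precision=4,suppress=True)
def kab(A,B):
    a=A-A.mean(0);b=B-B.mean(0); th=np.arctan2((a[:,0]*b[:,1]-a[:,1]*b[:,0]).sum(),(a*b).sum())
    c,s=np.cos(th),np.sin(th);M=np.array([[c,-s],[s,c]]);return th,M,B.mean(0)-M@A.mean(0)
T=[((590,231),(52,-172,135)),((92,171),(36,120,141)),((302,206),(36,-5,163)),((492,242),(36,-120,129)),((95,64),(109,141,75)),((534,141),(109,-141,75)),((472,486),(-109,-141,75)),((26,406),(-109,141,75)),
 ((212,89),(102,60,108)),((311,106),(102,0,108)),((407,123),(102,-60,108)),((152,421),(-102,60,108)),((251,438),(-102,0,108)),((350,456),(-102,-60,108))]
A=np.array([t[1][:2] for t in T])/1000
B=np.array([ray("top",(p[0]+.5)/7-.5+220,(p[1]+.5)/7-.5+170,q[2]/1000)[:2] for p,q in T])
th,M,t=kab(A,B); print("top",th,t); print(((A@M.T+t)-B)*1000)
S=[((150,75),(52,-172,135)),((212,368),(36,120,141)),((402,210),(-102,-60,108)),((415,270),(-102,0,108)),((428,333),(-102,60,108)),((85,228),(102,-60,108)),((90,287),(102,0,108)),((95,350),(102,60,108))]
A2=np.array([t[1][:2] for t in S])/1000
B2=np.array([ray("scene",(p[0]+.5)/6-.5+225,(p[1]+.5)/6-.5+140,q[2]/1000)[:2] for p,q in S])
th2,M2,t2=kab(A2,B2); print("scene",th2,t2); print(((A2@M2.T+t2)-B2)*1000)
# depth check
for n in("top","scene"):
    d=np.load(f"pics/a_{n}.npz")["d"];P=pts(n,d)
    for q in [(-60,0,75),(80,80,75),(-60,-207,85)]:
        W=np.r_[M@np.array(q[:2])/1000+t,q[2]/1000];u=np.round(proj(n,W)[0]).astype(int);print(n,q,W,P[u[1],u[0]])
E
```

```text
top -0.15621242912866665 [ 0.5037 -0.0768]
[[-0.5367  2.6767]
 [ 0.8157 -0.769 ]
 [ 1.4938 -1.1853]
 [-0.9806 -0.6783]
 [ 2.4539  5.8463]
 [ 0.1256 -1.7786]
 [-3.7592 -3.6666]
 [-2.3751  3.6692]
 [ 1.5815 -0.8174]
 [ 1.2051 -0.2193]
 [ 0.8676 -1.4489]
 [ 0.0422 -0.286 ]
 [-0.4931 -0.5401]
 [-0.4407 -0.8027]]
scene -0.15906532054205275 [ 0.5026 -0.0726]
[[ 1.2357  7.2097]
 [ 1.086   1.0482]
 [-1.5429 -1.1045]
 [-1.132  -0.8035]
 [-1.0996 -0.3866]
 [-0.0219 -3.6712]
 [ 0.6017 -1.6738]
 [ 0.873  -0.6184]]
top (-60, 0, 75) [ 0.4444 -0.0675  0.075 ] [ 0.4427 -0.0669  0.0758]
top (80, 80, 75) [ 0.5952 -0.0102  0.075 ] [ 0.5969 -0.0122  0.0684]
top (-60, -207, 85) [ 0.4122 -0.272   0.085 ] [ 0.4132 -0.2718  0.0748]
scene (-60, 0, 75) [ 0.4444 -0.0675  0.075 ] [ 0.453  -0.0384  0.1009]
scene (80, 80, 75) [ 0.5952 -0.0102  0.075 ] [ 0.5959 -0.0105  0.0764]
scene (-60, -207, 85) [ 0.4122 -0.272   0.085 ] [ 0.4138 -0.2668  0.0897]
```

```bash
cat >> h.py <<'E'
np.set_printoptions(precision=4,suppress=True)
def kab(A,B):
    a=A-A.mean(0);b=B-B.mean(0); th=np.arctan2((a[:,0]*b[:,1]-a[:,1]*b[:,0]).sum(),(a*b).sum())
    c,s=np.cos(th),np.sin(th);M=np.array([[c,-s],[s,c]]);return th,M,B.mean(0)-M@A.mean(0)
def tool():
    s=arm.state(); return np.array(s["ee_pos"]),R.from_quat(np.array(s["orientation"])[[1,2,3,0]]).as_matrix(),s
E
python3 - <<'E'
from h import *
T=[((92,171),(36,120,141)),((302,206),(36,-5,163)),((492,242),(36,-120,129)),
 ((212,89),(102,60,108)),((311,106),(102,0,108)),((407,123),(102,-60,108)),((152,421),(-102,60,108)),((251,438),(-102,0,108)),((350,456),(-102,-60,108))]
A=np.array([t[1][:2] for t in T])/1000
B=np.array([ray("top",(p[0]+.5)/7-.5+220,(p[1]+.5)/7-.5+170,q[2]/1000)[:2] for p,q in T])
th,M,t=kab(A,B); print("top",th,t); print(((A@M.T+t)-B)*1000)
t=t
f=lambda x,y,s,o:((x+.5)/s-.5+o[0],(y+.5)/s-.5+o[1])
for nm,(x,y),z in [("bottle body",(379,157),.125),("bottle tip",(383,146),.177),("ball",(590,231),.135)]:
    P=ray("top",*f(x,y,7,(220,170)),z); print(nm,P,M.T@(P[:2]-t)*1000)
for nm,(x,y),z in [("bottle tip",(122,150),.177),("bottle base",(121,275),.075),("ball",(150,75),.135),("grip",(195,218),.150),("knob",(212,366),.141)]:
    P=ray("scene",*f(x,y,6,(225,140)),z); print("scene",nm,P,M.T@(P[:2]-t)*1000)
for a,b in [((152,158),(404,138)),((272,340),(22,347)),((288,394),(540,384))]:
    p=ray("top",*f(*a,6.5,(125,160)),.0195);q=ray("top",*f(*b,6.5,(125,160)),.0195)
    print("handle cap",p,"tip",q,"len",np.linalg.norm(p-q),"mid",(p+q)/2,"dir",np.arctan2(*(q-p)[[1,0]]))
for nm,(x,y),z in [("carton",(495,258),.094),("tab edge",(430,420),0),("tab right edge",(572,350),0),("pstrip",(318,310),.03),("plug",(321,296),.04),("free?",(330,390),0),("zip",(557,296),.03),("ring",(438,226),0),("edge left front",(290,420),0)]:
    print(nm,ray("top",x/1.5625,y/1.5625,z))
p,Rm,s=tool();print(Rm)
E
```

```text
top -0.153450151119654 [ 0.5032 -0.0761]
[[ 0.0423  0.0976]
 [ 1.0615 -0.372 ]
 [-1.099   0.086 ]
 [ 1.      0.2037]
 [ 0.7873  0.7762]
 [ 0.6136 -0.479 ]
 [-0.6262  0.1783]
 [-0.9978 -0.1014]
 [-0.7817 -0.3895]]
bottle body [ 0.5712 -0.1328  0.125 ] [ 75.8257 -45.6878]
bottle tip [ 0.5713 -0.1317  0.177 ] [ 75.8029 -44.5288]
ball [ 0.5288 -0.2575  0.135 ] [  53.0297 -175.3444]
scene bottle tip [ 0.5718 -0.1299  0.177 ] [ 76.0124 -42.7052]
scene bottle base [ 0.5738 -0.1323  0.075 ] [ 78.296  -44.7885]
scene ball [ 0.5255 -0.2579  0.135 ] [  49.783  -176.2625]
scene grip [ 0.5359 -0.0872  0.15  ] [34.0194 -5.9814]
scene knob [0.5557 0.0374 0.141 ] [ 34.4786 120.1978]
handle cap [0.6074 0.4184 0.0195] tip [0.6252 0.2477 0.0195] len 0.17164168559147286 mid [0.6163 0.3331 0.0195] dir -1.4671647896320845
handle cap [0.4851 0.3311 0.0195] tip [0.4767 0.4991 0.0195] len 0.1681951249658493 mid [0.4809 0.4151 0.0195] dir 1.6209702492651776
handle cap [0.4489 0.3187 0.0195] tip [0.4593 0.1491 0.0195] len 0.16983224361210625 mid [0.4541 0.2339 0.0195] dir -1.5093151700727987
carton [ 0.6952 -0.318   0.094 ]
tab edge [ 0.2467 -0.1526  0.    ]
tab right edge [ 0.4518 -0.556   0.    ]
pstrip [0.5473 0.1692 0.03  ]
plug [0.5859 0.1611 0.04  ]
free? [0.3244 0.1309 0.    ]
zip [ 0.6025 -0.5059  0.03  ]
ring [ 0.8044 -0.1677  0.    ]
edge left front [0.2389 0.2399 0.    ]
[[-0.0007  0.2963  0.9551]
 [-0.0013  0.9551 -0.2963]
 [-1.     -0.0015 -0.0003]]
```

```bash
cat >> h.py <<'E'
TH=-0.155; Tt=np.array([0.503,-0.0758]); Ms=np.array([[np.cos(TH),-np.sin(TH)],[np.sin(TH),np.cos(TH)]])
def S2W(x,y,z): return np.r_[Ms@np.array([x,y])/1000+Tt,z/1000]
def W2S(P): return np.r_[Ms.T@(np.array(P)[:2]-Tt)*1000,P[2]*1000]
def go(P,yaw=None):
    p,Rm,s=tool(); d=Rm.T@(np.array(P)-p)*100
    yz=np.arctan2(Rm[1,2],Rm[0,2]); out=""
    if yaw is not None:
        D=(yaw-yz+np.pi)%(2*np.pi)-np.pi; out=f"turn x {-D:.3f} (j6 now {s['joints'][5]:.2f})"
    print("at",p,"shaker",W2S(p),"yaw",round(yz,3),"gap",s["finger_gap"],"t",s["t"],"-> d cm",d,out)
E
python3 - <<'E'
from h import *
d=np.load("pics/a_top.npz")["d"];P=pts("top",d)
sub=P[int(395/1.5625):int(515/1.5625),int(165/1.5625):int(268/1.5625)].reshape(-1,3)
print("crate z pct",np.percentile(sub[:,2],[5,50,95]), sub[sub[:,2]>.05].min(0),sub[sub[:,2]>.05].max(0))
print(S2W(52,-174,200)); go(S2W(52,-174,200),TH-np.pi/2)
E
```

```text
crate z pct [0.0025 0.1988 0.2067] [ 0.0175 -0.0301  0.05  ] [0.3791 0.5442 1.7159]
[ 0.5275 -0.2557  0.2   ]
at [0.1701 0.5487 0.2029] shaker [-425.3407  565.6555  202.9303] yaw -0.301 gap 0.0879868394446255 t 0.1 -> d cm [  0.3741 -66.2469  57.9719] turn x 1.425 (j6 now -0.21)
```

Emit:
{"name": "send_rows", "arguments": {"commands": [{"xyz":[-4,0,4],"claw":1},{"xyz":[-4,0,4]},{"xyz":[-2,-2,4]},{"xyz":[0,-4,4]},{"xyz":[0,-4,4]},{"xyz":[0,-4,4]},{"xyz":[0,-4.5,4]},{"xyz":[0,-4.5,4]},{"xyz":[0,-4.5,4]},{"xyz":[0,-4.5,4]}], "newtons": 15}}

```text
invalid input
```

```bash
python3 - <<'E'
from h import *
go(S2W(52,-174,200),TH-np.pi/2)
E
```

```text
at [0.1701 0.5487 0.2029] shaker [-425.3407  565.6555  202.9303] yaw -0.301 gap 0.0879868394446255 t 0.1 -> d cm [  0.3741 -66.2469  57.9719] turn x 1.425 (j6 now -0.21)
```

Emit:
{"name": "send_rows", "arguments": {"commands": [{"xyz":[-4,0,4],"claw":1,"angular":[0,0,0]},{"xyz":[-4,0,4],"claw":1,"angular":[0,0,0]},{"xyz":[-2,-2,4],"claw":1,"angular":[0,0,0]},{"xyz":[0,-4,4],"claw":1,"angular":[0,0,0]},{"xyz":[0,-4,4],"claw":1,"angular":[0,0,0]},{"xyz":[0,-4,4],"claw":1,"angular":[0,0,0]},{"xyz":[0,-4.5,4],"claw":1,"angular":[0,0,0]},{"xyz":[0,-4.5,4],"claw":1,"angular":[0,0,0]},{"xyz":[0,-4.5,4],"claw":1,"angular":[0,0,0]},{"xyz":[0,-4.5,4],"claw":1,"angular":[0,0,0]}], "newtons": 15}}

```text
t: 1.35
ee_pos: [0.4579, 0.1232, 0.3035]
orientation: [0.699, 0.106, 0.699, -0.106]
force: [0.6, 0.2, 0.2]
finger_gap: 0.0882
```

```bash
python3 - <<'E'
from h import *
go(S2W(52,-174,200),TH-np.pi/2)
E
```

```text
at [0.4579 0.1232 0.3035] shaker [-75.3157 189.6592 303.5428] yaw -0.301 gap 0.08818981210185549 t 1.35 -> d cm [ 10.3494 -34.1319  17.8798] turn x 1.425 (j6 now -1.26)
```

Emit:
{"name": "send_rows", "arguments": {"commands": [{"xyz":[0,-4.9,2.6],"claw":1,"angular":[0,0,0]},{"xyz":[0,-4.9,2.6],"claw":1,"angular":[0,0,0]},{"xyz":[0,-4.9,2.6],"claw":1,"angular":[0,0,0]},{"xyz":[0,-4.9,2.6],"claw":1,"angular":[0,0,0]},{"xyz":[0,-4.9,2.5],"claw":1,"angular":[0,0,0]},{"xyz":[0,-4.9,2.5],"claw":1,"angular":[0,0,0]},{"xyz":[0,-4.7,2.5],"claw":1,"angular":[0,0,0]},{"xyz":[2,0,0],"claw":1,"angular":[0.18,0,0]},{"xyz":[2,0,0],"claw":1,"angular":[0.18,0,0]},{"xyz":[2,0,0],"claw":1,"angular":[0.18,0,0]}]}}

```text
t: 2.6
ee_pos: [0.5271, -0.2538, 0.2424]
orientation: [0.644, 0.291, 0.645, -0.291]
force: [0.3, -0.3, 0.3]
finger_gap: 0.0881
```

Emit:
{"name": "send_rows", "arguments": {"commands": [{"xyz":[0.5,0,0],"claw":1,"angular":[0.18,0,0]},{"xyz":[0.5,0,0],"claw":1,"angular":[0.18,0,0]},{"xyz":[0.5,0,0],"claw":1,"angular":[0.18,0,0]},{"xyz":[0.5,0,0],"claw":1,"angular":[0.18,0,0]},{"xyz":[0,0,0],"claw":1,"angular":[0.165,0,0]},{"xyz":[0,0,0],"claw":1,"angular":[0,0,0]}]}}

```text
t: 3.35
ee_pos: [0.5272, -0.2535, 0.2232]
orientation: [-0.46, -0.537, -0.461, 0.537]
force: [-0.3, 0.0, -0.1]
finger_gap: 0.0879
```

```bash
python3 - <<'E'
from h import *
go(S2W(52,-174,116),TH-np.pi/2)
E
```

```text
at [ 0.5272 -0.2535  0.2232] shaker [  51.3826 -171.791   223.2015] yaw -1.724 gap 0.08794318057268677 t 3.35 -> d cm [10.72    0.071   0.2261] turn x 0.002 (j6 now -0.50)
```

Emit:
{"name": "send_rows", "arguments": {"commands": [{"xyz":[3,0,0.2],"claw":1,"angular":[0,0,0]},{"xyz":[3,0,0],"claw":1,"angular":[0,0,0]},{"xyz":[3,0,0],"claw":1,"angular":[0,0,0]},{"xyz":[1.7,0,0],"claw":0.6,"angular":[0,0,0]},{"xyz":[0,0,0],"claw":0,"angular":[0,0,0]},{"xyz":[0,0,0],"claw":0,"angular":[0,0,0]},{"xyz":[0,0,0],"claw":0,"angular":[0,0,0]},{"xyz":[0,0,0],"claw":0,"angular":[0,0,0]}]}}

```text
t: 4.35
ee_pos: [0.5277, -0.256, 0.1177]
orientation: [0.46, 0.537, 0.459, -0.537]
force: [0.5, -0.3, 0.2]
finger_gap: 0.0403
```

```bash
python3 - <<'E'
from h import *
go(S2W(52,-174,116),TH-np.pi/2)
def ball(u,v): w=np.array([u,v,72]); return np.array([0,-207,10])+140*w/np.linalg.norm(w)
prev=None
for p in [(30,20),(30,6),(30,-8),(20,-8),(10,-8),(10,0),(10,8),(0,8),(-10,8),(-10,0),(-10,-8),(-20,-8),(-30,-8),(-30,-20)]:
    b=ball(*p); print(p,b, "" if prev is None else (b-prev)/10, "tool xyz", None if prev is None else np.array([-(b-prev)[2],(b-prev)[0],-(b-prev)[1]])/10); prev=b
print(ball(-10,20),ball(10,-20),ball(30,20))
E
```

```text
at [ 0.5277 -0.256   0.1177] shaker [  52.2226 -174.2269  117.6784] yaw -1.726 gap 0.04033435017691088 t 4.35 -> d cm [ 0.1678 -0.0225 -0.0228] turn x 0.000 (j6 now -0.50)
(30, 20) [  52.1588 -172.2275  135.1812]  tool xyz None
(30, 6) [  53.6875 -196.2625  138.8501] [ 0.1529 -2.4035  0.3669] tool xyz [-0.3669  0.1529  2.4035]
(30, -8) [  53.5652 -221.284   138.5564] [-0.0122 -2.5022 -0.0294] tool xyz [ 0.0294 -0.0122  2.5022]
(20, -8) [  37.2572 -221.9029  144.1261] [-1.6308 -0.0619  0.557 ] tool xyz [-0.557  -1.6308  0.0619]
(10, -8) [  19.144  -222.3152  147.8367] [-1.8113 -0.0412  0.3711] tool xyz [-0.3711 -1.8113  0.0412]
(10, 0) [  19.2596 -207.      148.6689] [0.0116 1.5315 0.0832] tool xyz [-0.0832  0.0116 -1.5315]
(10, 8) [  19.144  -191.6848  147.8367] [-0.0116  1.5315 -0.0832] tool xyz [ 0.0832 -0.0116 -1.5315]
(0, 8) [   0.     -191.5396  149.1437] [-1.9144  0.0145  0.1307] tool xyz [-0.1307 -1.9144 -0.0145]
(-10, 8) [ -19.144  -191.6848  147.8367] [-1.9144 -0.0145 -0.1307] tool xyz [ 0.1307 -1.9144  0.0145]
(-10, 0) [ -19.2596 -207.      148.6689] [-0.0116 -1.5315  0.0832] tool xyz [-0.0832 -0.0116  1.5315]
(-10, -8) [ -19.144  -222.3152  147.8367] [ 0.0116 -1.5315 -0.0832] tool xyz [0.0832 0.0116 1.5315]
(-20, -8) [ -37.2572 -221.9029  144.1261] [-1.8113  0.0412 -0.3711] tool xyz [ 0.3711 -1.8113 -0.0412]
(-30, -8) [ -53.5652 -221.284   138.5564] [-1.6308  0.0619 -0.557 ] tool xyz [ 0.557  -1.6308 -0.0619]
(-30, -20) [ -52.1588 -241.7725  135.1812] [ 0.1406 -2.0489 -0.3375] tool xyz [0.3375 0.1406 2.0489]
[ -18.5695 -169.8609  143.7006] [  18.5695 -244.1391  143.7006] [  52.1588 -172.2275  135.1812]
```

Emit:
{"name": "send_rows", "arguments": {"commands": [{"xyz":[0,0,0],"claw":0,"angular":[0,0,0]},{"xyz":[0,0,0],"claw":0,"angular":[0,0,0]},{"xyz":[0,0,0],"claw":0,"angular":[0,0,0]}], "newtons": 12}}

```text
t: 4.72
ee_pos: [0.5271, -0.2556, 0.1167]
orientation: [-0.46, -0.537, -0.46, 0.537]
force: [-0.2, 0.7, 1.6]
finger_gap: 0.0102
```

```bash
python3 - <<'E'
from h import *
grab("b"); 
im=np.load("pics/b_scene.npz")["im"]
a=cv2.resize(im[90:235,215:325,::-1],None,fx=4,fy=4,interpolation=cv2.INTER_CUBIC)
im=np.load("pics/b_top.npz")["im"]
b=cv2.resize(im[170:250,250:330,::-1],None,fx=4.5,fy=4.5,interpolation=cv2.INTER_CUBIC)
c=np.zeros((600,800,3),np.uint8);c[:a.shape[0],:a.shape[1]]=a;c[:b.shape[0],440:440+b.shape[1]]=b
cv2.imwrite("pics/b1.png",c); print(arm.state()["finger_gap"])
E
```

```text
0.002099846039877298
```

View pics/b1.png

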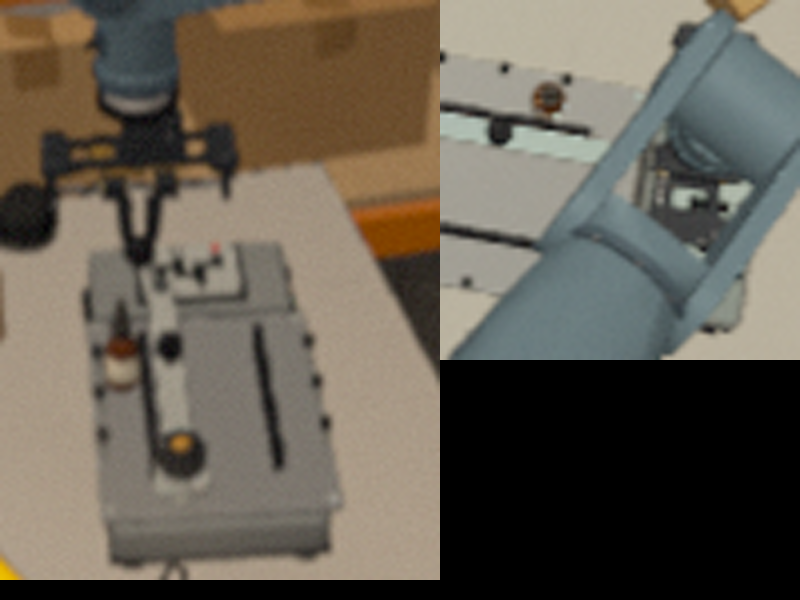

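Emit:
{"name": "send_rows", "arguments": {"commands": [{"xyz":[0,0,0],"claw":1,"angular":[0,0,0]},{"xyz":[0,0,0],"claw":1,"angular":[0,0,0]},{"xyz":[0,0,0],"claw":1,"angular":[0,0,0]},{"xyz":[0,0,0],"claw":1,"angular":[0,0,0]},{"xyz":[0,0,0],"claw":1,"angular":[0,0,0]},{"xyz":[0,0,0],"claw":1,"angular":[0,0,0]},{"xyz":[-6,0,0],"claw":1,"angular":[0,0,0]},{"xyz":[0,0,0],"claw":1,"angular":[0,0,0]}]}}

```text
t: 5.82
ee_pos: [0.5301, -0.2577, 0.182]
orientation: [0.463, 0.538, 0.457, -0.536]
force: [0.6, -0.3, -0.0]
finger_gap: 0.08
```

```bash
cat > zoom.py <<'E'
import sys
from h import *
tag=sys.argv[1]; grab(tag)
im=np.load(f"pics/{tag}_scene.npz")["im"]
a=cv2.resize(im[130:235,215:315,::-1],None,fx=4,fy=4,interpolation=cv2.INTER_CUBIC)
im=np.load(f"pics/{tag}_top.npz")["im"]
b=cv2.resize(im[160:250,235:335,::-1],None,fx=4,fy=4,interpolation=cv2.INTER_CUBIC)
c=np.zeros((430,800,3),np.uint8);c[:a.shape[0],:a.shape[1]]=a;c[:b.shape[0],400:400+b.shape[1]]=b
cv2.imwrite(f"pics/{tag}1.png",c); go([0,0,0])
E
python3 zoom.py c
```

```text
at [ 0.5276 -0.256   0.1775] shaker [  52.133  -174.1915  177.4975] yaw -1.726 gap 0.08764111038658985 t 5.925 -> d cm [ 17.6419 -56.1085 -17.1626]
```

View pics/c1.png

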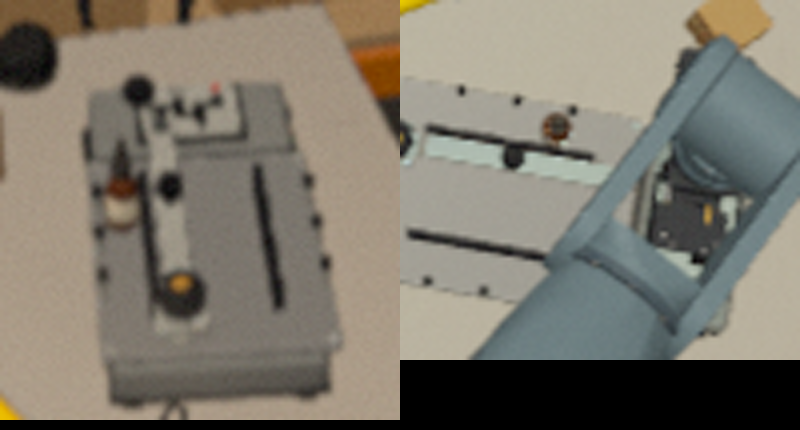

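```bash
python3 - <<'E'
from h import *
o=[];D=[]
for n,u,v in(("scene",249.4,152.4),("top",303.9,202.6)):
    p,oo,r=cam(n);k=r@np.array([(u-p["cx"])/p["fx"],(v-p["cy"])/p["fy"],1]);o.append(oo);D.append(k/np.linalg.norm(k))
A=np.stack([D[0],-D[1]],1);s=np.linalg.lstsq(A,o[1]-o[0],rcond=None)[0]
a=o[0]+s[0]*D[0];b=o[1]+s[1]*D[1];print(a,b,W2S((a+b)/2))
print("proj ball nominal",proj("scene",S2W(52,-172,135)),proj("top",S2W(52,-172,135)))
print("TCP at close",proj("scene",[[.5271,-.2556,.1167],[.5271,-.2556,.1357],[.5271,-.2556,.17]]))
for t in "abc":
  d=np.load(f"pics/{t}_scene.npz")["d"];P=pts("scene",d);print(t,[W2S(P[v,u]) for u,v in((249,152),(249,150),(249,154),(249,156))])
im=np.load("pics/b_scene.npz")["im"]
cv2.imwrite("pics/b2.png",cv2.resize(im[105:175,215:285,::-1],None,fx=8,fy=8,interpolation=cv2.INTER_CUBIC))
E
```

```text
[ 0.5265 -0.257   0.1343] [ 0.5288 -0.2577  0.1346] [  52.3367 -175.5668  134.4428]
proj ball nominal [[249.2388 152.7682]] [[302.958  202.7957]]
TCP at close [[249.367  156.204 ]
 [249.3124 152.3311]
 [249.212  145.2102]]
a [array([  53.5571, -160.9472,  146.8826]), array([  53.4808, -160.3102,  156.9614]), array([  53.9641, -156.0314,  140.8291]), array([  49.8013, -228.1455,   77.4423])]
b [array([  53.4665, -162.4703,  145.7681]), array([  52.861 , -170.7174,  149.4113]), array([  53.5195, -163.5161,  135.3058]), array([  53.6271, -163.6566,  125.439 ])]
c [array([  53.4445, -162.8408,  145.497 ]), array([  52.866 , -170.6338,  149.4719]), array([  53.6843, -160.7412,  137.3535]), array([  53.8655, -159.6376,  128.4302])]
```

View pics/b2.png

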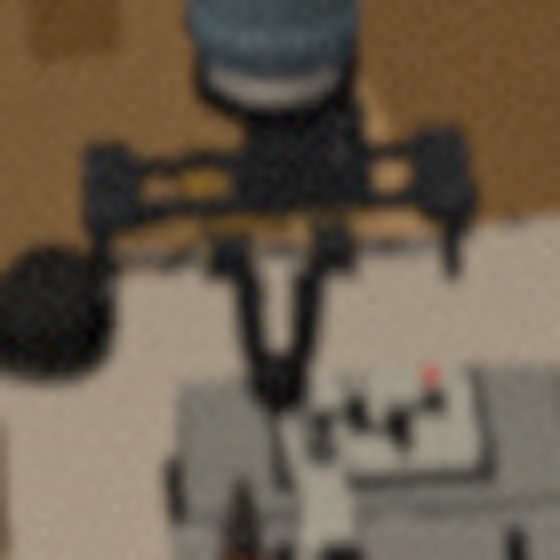

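Emit:
{"name": "send_rows", "arguments": {"commands": [{"xyz":[3,0,0.1],"claw":1,"angular":[0,0,0]},{"xyz":[3,0,0],"claw":0.6,"angular":[0,0,0]},{"xyz":[0,0,0],"claw":0.45,"angular":[0,0,0]},{"xyz":[0,0,0],"claw":0.45,"angular":[0,0,0]},{"xyz":[0,0,0],"claw":0.45,"angular":[0,0,0]},{"xyz":[0,0,0],"claw":0.3,"angular":[0,0,0]},{"xyz":[0,0,0],"claw":0.3,"angular":[0,0,0]},{"xyz":[0,0,0],"claw":0.3,"angular":[0,0,0]}], "newtons": 10}}

```text
t: 6.92
ee_pos: [0.5272, -0.2567, 0.117]
orientation: [0.46, 0.537, 0.46, -0.537]
force: [-0.3, -0.1, 0.0]
finger_gap: 0.0263
```

```bash
cat > z4.py <<'E'
import sys
from h import *
tag=sys.argv[1]; x0,y0,w=map(int,sys.argv[2:5]); n=sys.argv[5]; grab(tag)
im=np.load(f"pics/{tag}_{n}.npz")["im"]
cv2.imwrite(f"pics/{tag}1.png",cv2.resize(im[y0:y0+w,x0:x0+w,::-1],(600,600),interpolation=cv2.INTER_CUBIC)); go([0,0,0]); print(arm.state()["force"])
E
python3 z4.py d 215 105 70 scene
```

```text
at [ 0.5271 -0.2566  0.1168] shaker [  51.7123 -174.9562  116.8215] yaw -1.726 gap 0.02609406879500727 t 7.025 -> d cm [ 11.6727 -56.0398 -17.2214] 
[-0.4233 -0.01    0.291 ]
```

View pics/d1.png

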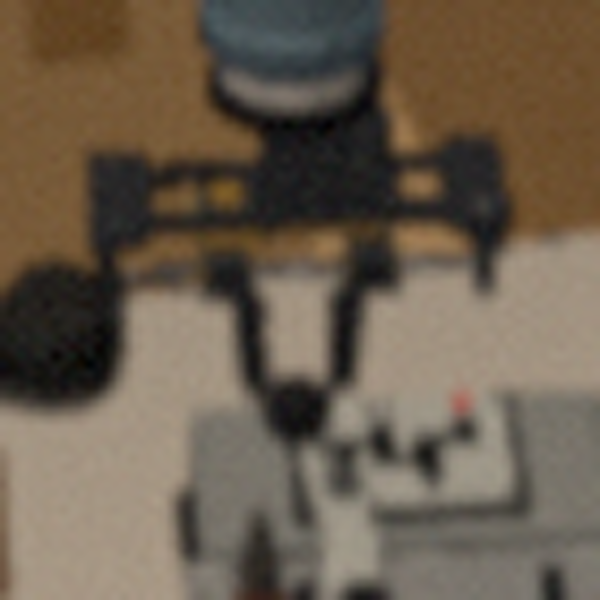

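```bash
python3 - <<'E'
from h import *
z=np.load("pics/d_scene.npz");P=pts("scene",z["d"]);im=z["im"]
for v in range(134,158,2):
    print(v,[(u,int(im[v,u].mean()),*np.round(W2S(P[v,u])).astype(int)) for u in range(241,259,2) if im[v,u].mean()<75])
print(proj("scene",[S2W(52+s*13,-175,z) for z in (117,136,160) for s in(-1,1)]))
E
python3 z4.py e 270 170 80 top
```

```text
134 [(241, 50, np.int64(84), np.int64(-142), np.int64(246)), (243, 59, np.int64(76), np.int64(-150), np.int64(240)), (255, 68, np.int64(31), np.int64(-140), np.int64(244)), (257, 41, np.int64(23), np.int64(-147), np.int64(239))]
136 [(241, 30, np.int64(84), np.int64(-145), np.int64(235)), (243, 39, np.int64(76), np.int64(-143), np.int64(235)), (255, 61, np.int64(31), np.int64(-146), np.int64(231)), (257, 24, np.int64(23), np.int64(-145), np.int64(231))]
138 [(241, 29, np.int64(84), np.int64(-143), np.int64(227)), (243, 34, np.int64(76), np.int64(-145), np.int64(225)), (255, 47, np.int64(30), np.int64(-152), np.int64(217)), (257, 40, np.int64(23), np.int64(-143), np.int64(223))]
140 [(243, 32, np.int64(76), np.int64(-165), np.int64(202)), (245, 73, np.int64(68), np.int64(-170), np.int64(198)), (255, 22, np.int64(145), np.int64(1385), np.int64(1278))]
142 [(243, 35, np.int64(76), np.int64(-166), np.int64(192)), (245, 65, np.int64(68), np.int64(-171), np.int64(188)), (255, 24, np.int64(29), np.int64(-166), np.int64(189))]
144 [(243, 39, np.int64(76), np.int64(-162), np.int64(185)), (245
[... 803 characters left out ...]
9, 26, np.int64(54), np.int64(-158), np.int64(149)), (251, 16, np.int64(46), np.int64(-161), np.int64(146))]
154 [(247, 32, np.int64(61), np.int64(-173), np.int64(129)), (249, 17, np.int64(54), np.int64(-162), np.int64(136)), (251, 18, np.int64(46), np.int64(-162), np.int64(136))]
156 [(249, 49, np.int64(53), np.int64(-169), np.int64(122)), (251, 71, np.int64(45), np.int64(-172), np.int64(119))]
[[252.5    155.8234]
 [245.9769 156.1512]
 [252.4657 151.9503]
 [245.9002 152.2779]
 [252.4219 146.9854]
 [245.8019 147.3127]]
at [ 0.527  -0.2566  0.1167] shaker [  51.6691 -174.9325  116.7033] yaw -1.726 gap 0.02633935561954672 t 7.125 -> d cm [ 11.6727 -56.0331 -17.2187] 
[-0.116  -0.8482  0.2781]
```

View pics/e1.png

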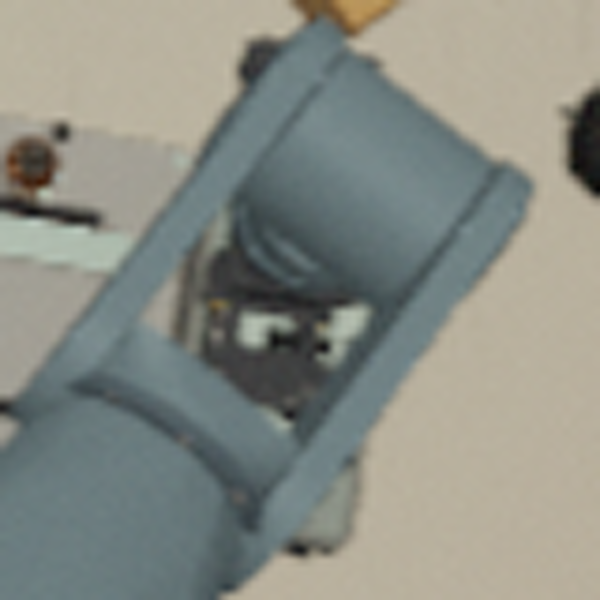

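```bash
python3 - <<'E'
from h import *
print(proj("scene",[S2W(52+s*x,-174,z) for z in (177,190,205) for x in (44,61) for s in(-1,1)]))
im=np.load("pics/c_scene.npz")["im"]
cv2.imwrite("pics/c2.png",cv2.resize(im[90:160,210:290,::-1],None,fx=9,fy=8,interpolation=cv2.INTER_CUBIC))
E
```

```text
[[260.3414 143.1769]
 [237.794  144.2848]
 [264.6865 142.9634]
 [233.4276 144.4993]
 [260.3531 140.4206]
 [237.7034 141.5278]
 [264.7179 140.2072]
 [233.3171 141.7422]
 [260.3668 137.209 ]
 [237.5977 138.3153]
 [264.7544 136.9958]
 [233.1882 138.5296]]
```

View pics/c2.png

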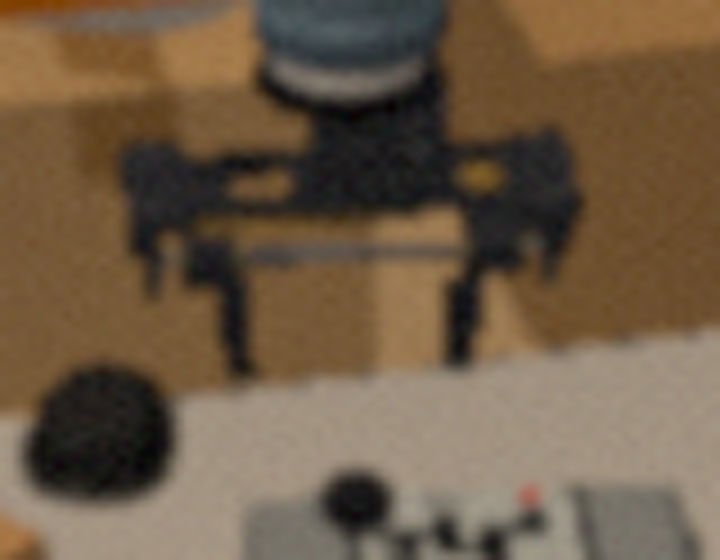

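```bash
python3 - <<'E'
from h import *
z=np.load("pics/c_scene.npz");P=pts("scene",z["d"]);im=z["im"]
for u in (235,236,237,238,260,261,262):
    print(u,[(v,int(im[v,u].mean()),*np.round(W2S(P[v,u])).astype(int).tolist()) for v in range(122,146,2)])
print(arm.state()["joints"])
z=np.load("pics/a_top.npz");P=pts("top",z["d"]);
im=z["im"];cv2.imwrite("pics/a5.png",cv2.resize(im[270:330,20:140,::-1],None,fx=6,fy=6,interpolation=cv2.INTER_CUBIC))
print(proj("top",[[.17,.549,.204],[.17,.549,.3]]))
E
```

```text
235 [(122, 39, 105, -138, 302), (124, 26, 105, -140, 293), (126, 25, 105, -158, 272), (128, 28, 105, -171, 254), (130, 29, 105, -163, 251), (132, 29, 105, -161, 243), (134, 47, 106, -162, 234), (136, 57, 106, -168, 220), (138, 96, 98, -475, 0), (140, 139, 99, -464, -3), (142, 146, 100, -440, 3), (144, 143, 101, -427, 1)]
236 [(122, 55, 101, -146, 297), (124, 41, 101, -141, 291), (126, 28, 101, -167, 266), (128, 28, 101, -170, 255), (130, 24, 101, -169, 247), (132, 24, 101, -171, 236), (134, 31, 102, -159, 235), (136, 39, 102, -163, 223), (138, 92, 94, -476, -1), (140, 138, 94, -461, -1), (142, 143, 95, -446, -2), (144, 145, 96, -440, -9)]
237 [(122, 61, 97, -146, 297), (124, 62, 96, -178, 267), (126, 55, 97, -172, 263), (128, 53, 97, -168, 256), (130, 50, 98, -164, 250), (132, 52, 98, -161, 243), (134, 48, 98, -168, 229), (136, 39, 98, -165, 222), (138, 100, 89, -471, 2), (140, 143, 90, -450, 6), (142, 145, 91, -444, -1), (144, 148, 91, -428, -1)]
238 [(122, 68, 93, -154, 291), (124, 79, 76, -656, -42), (126, 78, 76, -664, -59), (128, 78, 77, -658, -67), (130, 83, 77, -655, -76), (13
[... 516 characters left out ...]
-167, 279), (124, 51, 7, -162, 273), (126, 23, 6, -172, 257), (128, 22, 6, -168, 251), (130, 26, 7, -159, 248), (132, 20, 6, -172, 230), (134, 34, 6, -172, 221), (136, 106, -22, -482, 0), (138, 143, -21, -474, -6), (140, 143, -20, -458, -6), (142, 144, -18, -440, -4), (144, 146, -17, -427, -6)]
262 [(122, 35, 5, -146, 292), (124, 26, 2, -172, 266), (126, 36, 2, -171, 258), (128, 32, 3, -163, 254), (130, 36, 3, -165, 244), (132, 66, 3, -165, 235), (134, 73, 3, -164, 226), (136, 121, -26, -477, 2), (138, 140, -24, -453, 8), (140, 146, -24, -455, -4), (142, 144, -23, -438, -3), (144, 145, -20, -410, 5)]
[-0.6554  0.2956  1.6533 -0.      1.1927 -0.5004]
[[ 95.2011 289.7526]
 [ 84.6047 293.3499]]
```

View pics/a5.png

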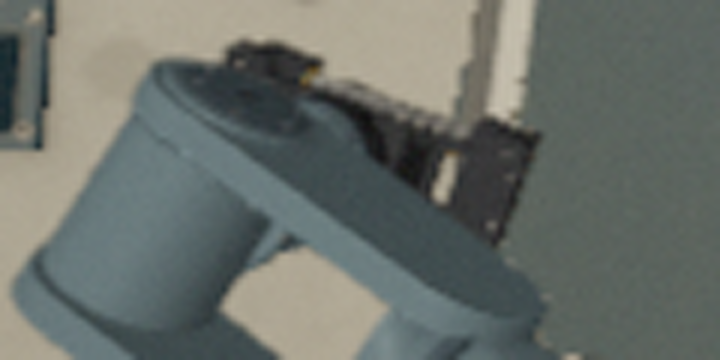

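Emit:
{"name": "send_rows", "arguments": {"commands": [{"xyz":[0,0,0],"claw":0.7,"angular":[0,0,0]},{"xyz":[0,0,0],"claw":0.7,"angular":[0,0,0]},{"xyz":[0,0,0],"claw":0.7,"angular":[0,0,0]},{"xyz":[1.5,0,0],"claw":0.7,"angular":[0,0,0]},{"xyz":[0,0,0],"claw":0.5,"angular":[0,0,0]},{"xyz":[0,0,0],"claw":0.3,"angular":[0,0,0]},{"xyz":[0,0,0],"claw":0.3,"angular":[0,0,0]},{"xyz":[0,0,0],"claw":0.3,"angular":[0,0,0]},{"xyz":[0,0,0],"claw":0.3,"angular":[0,0,0]}], "newtons": 6}}

```text
t: 8.25
ee_pos: [0.5273, -0.2568, 0.102]
orientation: [0.46, 0.537, 0.46, -0.537]
force: [0.8, -0.1, 0.1]
finger_gap: 0.0327
```

```bash
python3 z4.py f 215 105 70 scene
```

```text
at [ 0.5273 -0.2568  0.102 ] shaker [  51.9664 -175.0563  101.9767] yaw -1.726 gap 0.03286105478457015 t 8.35 -> d cm [ 10.1534 -56.0718 -17.2297] 
[0.9171 0.0269 1.0244]
```

View pics/f1.png

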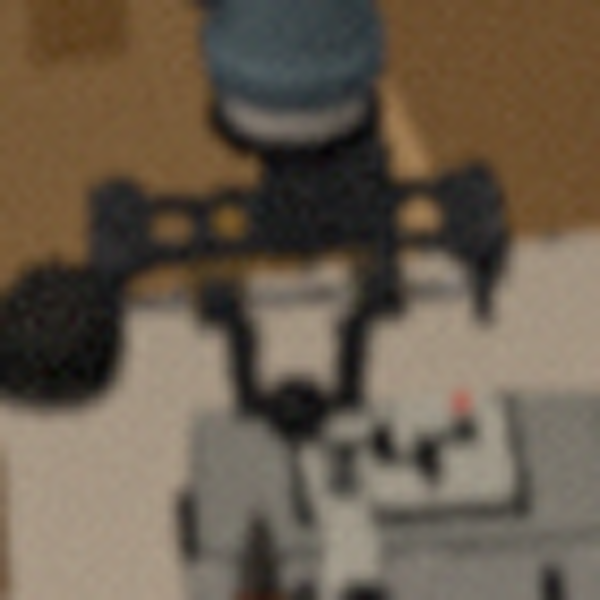

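Emit:
{"name": "send_rows", "arguments": {"commands": [{"xyz":[0,0,0],"claw":0.6,"angular":[0,0,0]},{"xyz":[0,0,0],"claw":0.6,"angular":[0,0,0]},{"xyz":[1.0,0,0],"claw":0.6,"angular":[0,0,0]},{"xyz":[0.8,0,0],"claw":0.6,"angular":[0,0,0]},{"xyz":[0,0,0],"claw":0.3,"angular":[0,0,0]},{"xyz":[0,0,0],"claw":0.2,"angular":[0,0,0]},{"xyz":[0,0,0],"claw":0.2,"angular":[0,0,0]},{"xyz":[0,0,0],"claw":0.2,"angular":[0,0,0]}], "newtons": 10}}

```text
t: 9.35
ee_pos: [0.5271, -0.2567, 0.0838]
orientation: [0.46, 0.537, 0.46, -0.537]
force: [0.0, -0.9, -1.4]
finger_gap: 0.0329
```

```bash
python3 z4.py g 215 105 70 scene; python3 -c "
from h import *
print(arm.state()['force'])
z=np.load('pics/g_scene.npz');P=pts('scene',z['d']);im=z['im']
for u in (243,244,245,246,255,256,257):
    print(u,[(v,*np.round(W2S(P[v,u])).astype(int).tolist()) for v in range(138,158,2)if im[v,u].mean()<90])
"
```

```text
at [ 0.5271 -0.2567  0.0838] shaker [  51.7451 -174.9947   83.7634] yaw -1.726 gap 0.03275774051219954 t 9.45 -> d cm [  8.3629 -56.0431 -17.2251] 
[ 0.6842 -0.5194 -1.7249]
[ 0.6842 -0.5194 -1.7249]
243 [(138, 76, -159, 215), (142, 77, -145, 207), (144, 77, -147, 196), (146, 77, -141, 191), (148, 76, -166, 164), (150, 77, -167, 154), (152, 77, -159, 150), (154, 77, -164, 136), (156, 77, -164, 127)]
244 [(138, 72, -153, 220), (144, 60, -426, -1), (146, 72, -176, 166), (148, 72, -171, 160), (150, 72, -172, 150), (152, 73, -163, 146), (154, 73, -170, 131), (156, 73, -163, 127)]
245 [(138, 69, -151, 221), (150, 59, -360, 13), (152, 69, -164, 146), (154, 69, -168, 133), (156, 69, -171, 121)]
246 [(138, 65, -150, 221), (150, 64, -176, 146), (152, 65, -160, 149), (154, 65, -161, 138)]
255 [(138, 31, -151, 219), (146, 29, -179, 162), (148, 30, -164, 162), (150, 29, -171, 148), (152, 29, -170, 139), (154, 29, -172, 128), (156, 30, -166, 122)]
256 [(138, 26, -160, 212), (140, 26, -157, 205), (142, 27, -146, 203), (144, 27, -145, 195), (146, 26, -166, 170), (148, 25, -171, 157), (150, 26, -167, 150), (152, 26, -166, 141), (154, 26, -168, 130), (156, 26, -158, 128)]
257 [(138, 23, -153, 217), (140, 23, -154, 206), (142, 23, -148, 202), (144, 24, -143, 196), (146, 22, -161, 174), (148, 22, -163, 163), (150, 21, -169, 149), (152, 22, -163, 143), (154, 22, -161, 136), (156, 18, -216, 84)]
```

View pics/g1.png

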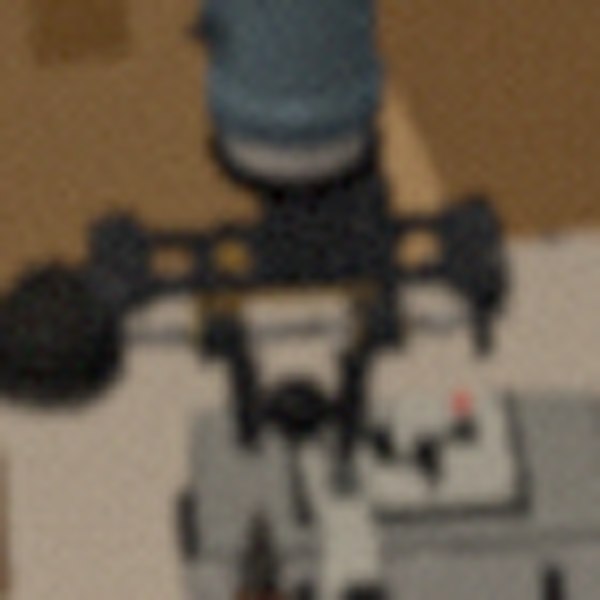

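Emit:
{"name": "send_rows", "arguments": {"commands": [{"xyz":[-0.2,0.1,1.4],"claw":0.2,"angular":[0,0,0]},{"xyz":[-0.15,0.1,1.4],"claw":0.2,"angular":[0,0,0]},{"xyz":[0,0,1.83],"claw":0.2,"angular":[0,0,0]},{"xyz":[0,0,0],"claw":0.2,"angular":[0,0,0]},{"xyz":[-0.56,-1.63,0.06],"claw":0.2,"angular":[0,0,0]},{"xyz":[-0.37,-1.81,0.04],"claw":0.2,"angular":[0,0,0]},{"xyz":[0,0,0],"claw":0.2,"angular":[0,0,0]},{"xyz":[0,0,0],"claw":0.2,"angular":[0,0,0]}]}}

```text
t: 10.45
ee_pos: [0.4885, -0.2993, 0.0985]
orientation: [-0.461, -0.537, -0.459, 0.537]
force: [-0.6, -0.5, 7.3]
finger_gap: 0.0329
```

```bash
python3 zoom.py i;python3 -c "
from h import *
print(arm.state()['force'],arm.state()['finger_gap'])"
```

```text
at [ 0.4886 -0.2993  0.0985] shaker [  20.3156 -223.0499   98.4595] yaw -1.725 gap 0.03317980466097646 t 10.55 -> d cm [  9.6683 -52.9139 -22.0711] 
[-0.8098  0.2988  8.1988] 0.03317980466097646
```

View pics/i1.png

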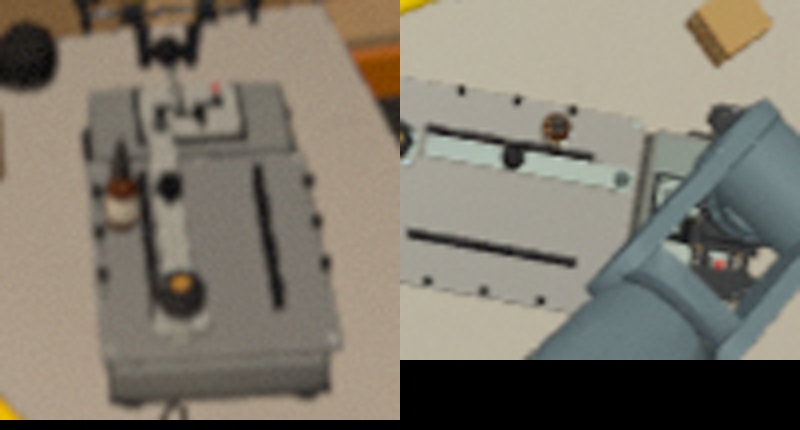

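Emit:
{"name": "send_rows", "arguments": {"commands": [{"xyz":[-0.2,0,-1.55],"claw":0.2,"angular":[0,0,0]},{"xyz":[0.08,0,-1.6],"claw":0.2,"angular":[0,0,0]},{"xyz":[0,0,0],"claw":0.2,"angular":[0,0,0]},{"xyz":[-0.13,-1.95,0],"claw":0.2,"angular":[0,0,0]},{"xyz":[0.13,-1.95,0],"claw":0.2,"angular":[0,0,0]},{"xyz":[0,0,0],"claw":0.2,"angular":[0,0,0]},{"xyz":[-0.08,0,1.53],"claw":0.2,"angular":[0,0,0]},{"xyz":[0.08,0,1.53],"claw":0.2,"angular":[0,0,0]},{"xyz":[0,0,0],"claw":0.2,"angular":[0,0,0]}]}}

```text
t: 11.68
ee_pos: [0.4492, -0.2926, 0.0976]
orientation: [-0.459, -0.537, -0.46, 0.538]
force: [-1.7, -0.6, 4.2]
finger_gap: 0.0331
```

```bash
python3 zoom.py j;python3 -c "
from h import *
print(arm.state()['force'],arm.state()['finger_gap'])"
```

```text
at [ 0.4493 -0.2918  0.0976] shaker [ -19.701  -221.6929   97.6312] yaw -1.726 gap 0.03327736939576338 t 11.775 -> d cm [  9.7689 -48.9056 -21.8716] 
[-1.4323 -0.1645  2.9501] 0.03327736939576338
```

View pics/j1.png

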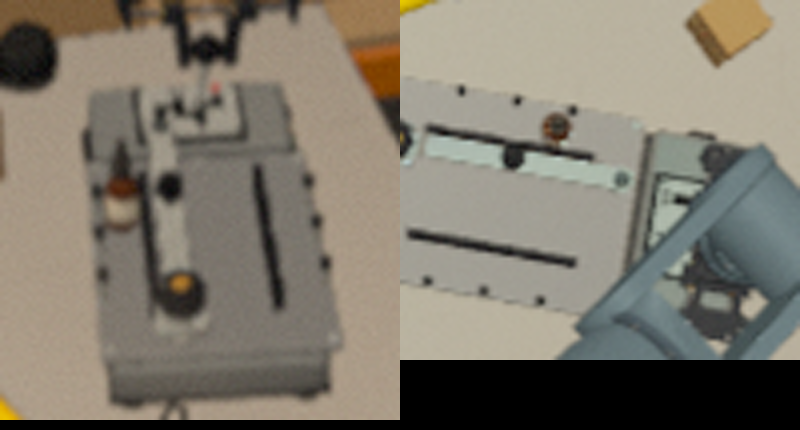

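Lever has passed first; on to the stop slot, then open and rise.

Emit:
{"name": "send_rows", "arguments": {"commands": [{"xyz":[0.37,-1.8,0],"claw":0.2,"angular":[0,0,0]},{"xyz":[0.55,-1.65,0],"claw":0.2,"angular":[0,0,0]},{"xyz":[0,0,0],"claw":0.2,"angular":[0,0,0]},{"xyz":[0.17,0.07,1.05],"claw":0.2,"angular":[0,0,0]},{"xyz":[0.17,0.07,1.15],"claw":0.2,"angular":[0,0,0]},{"xyz":[0,0,0],"claw":0.2,"angular":[0,0,0]}]}}

```text
t: 12.52
ee_pos: [0.4134, -0.3086, 0.0846]
orientation: [0.459, 0.538, 0.46, -0.537]
force: [0.1, 0.4, -0.7]
finger_gap: 0.033
```

```bash
python3 zoom.py k;python3 -c "
from h import *
print(arm.state()['force'],arm.state()['finger_gap'])"
```

```text
at [ 0.4135 -0.3081  0.0847] shaker [ -52.604  -243.3769   84.7211] yaw -1.726 gap 0.03340485514847556 t 12.625 -> d cm [  8.4786 -45.6158 -24.0422] 
[ 1.2072 -0.2734 -1.8024] 0.03340485514847556
```

View pics/k1.png

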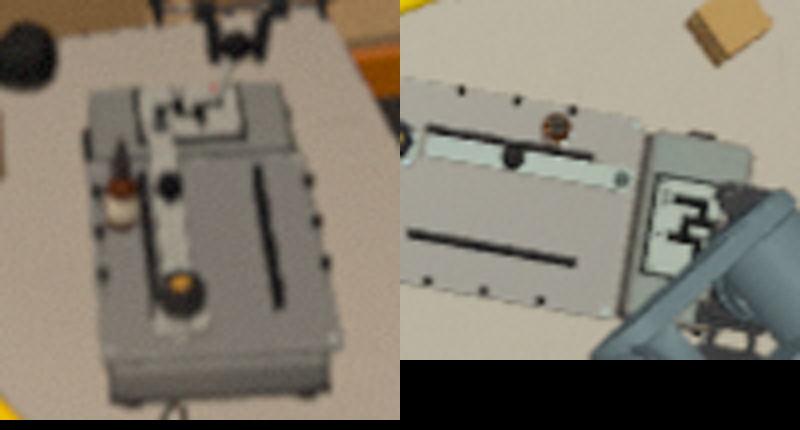

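Emit:
{"name": "send_rows", "arguments": {"commands": [{"xyz":[0,0,0],"claw":0.9,"angular":[0,0,0]},{"xyz":[0,0,0],"claw":0.9,"angular":[0,0,0]},{"xyz":[0,0,0],"claw":0.9,"angular":[0,0,0]},{"xyz":[-4,0,0],"claw":0.9,"angular":[0,0,0]},{"xyz":[-4,0,0],"claw":0.9,"angular":[0,0,0]},{"xyz":[-2,0,0],"claw":0.9,"angular":[-0.171,0,0]},{"xyz":[0,0,0],"claw":0.9,"angular":[-0.175,0,0]},{"xyz":[0,0,0],"claw":0.9,"angular":[-0.175,0,0]},{"xyz":[0,0,0],"claw":0.9,"angular":[-0.175,0,0]},{"xyz":[0,0,0],"claw":0.9,"angular":[-0.175,0,0]}]}}

```text
t: 13.88
ee_pos: [0.4133, -0.308, 0.1852]
orientation: [0.644, 0.291, 0.644, -0.291]
force: [0.1, 0.5, -0.1]
finger_gap: 0.0793
```

Emit:
{"name": "send_rows", "arguments": {"commands": [{"xyz":[0,0,0],"claw":0.9,"angular":[-0.175,0,0]},{"xyz":[0,0,0],"claw":0.9,"angular":[-0.175,0,0]},{"xyz":[0,0,0],"claw":0.9,"angular":[-0.175,0,0]},{"xyz":[0,0,0],"claw":0.9,"angular":[-0.175,0,0]},{"xyz":[0,0,0],"claw":0.9,"angular":[0,0,0]}]}}

```text
t: 14.5
ee_pos: [0.4133, -0.308, 0.1852]
orientation: [0.705, 0.055, 0.705, -0.055]
force: [-0.9, -0.5, -0.6]
finger_gap: 0.0792
```

```bash
python3 zoom.py l; python3 -c "
from h import *
go(S2W(76,-45,180),TH)"
```

```text
at [ 0.4132 -0.308   0.1852] shaker [ -52.8302 -243.3202  185.1794] yaw -0.158 gap 0.07932638191332154 t 14.6 -> d cm [ 18.5116  23.9006 -45.6683] 
at [ 0.4132 -0.308   0.1852] shaker [ -52.8302 -243.3202  185.1794] yaw -0.158 gap 0.07932638191332154 t 14.6 -> d cm [ 0.5176 19.8762 12.8148] turn x -0.003 (j6 now -2.28)
```

View pics/l1.png

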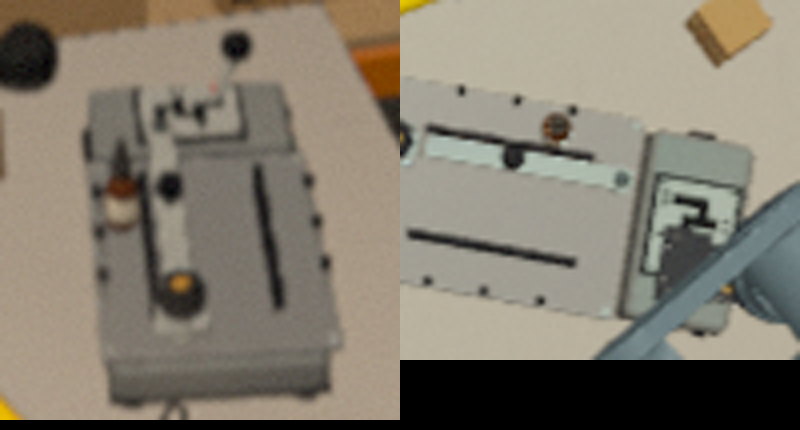

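Emit:
{"name": "send_rows", "arguments": {"commands": [{"xyz":[0,4,2.5],"claw":0.9,"angular":[0,0,0]},{"xyz":[0,4,2.5],"claw":0.9,"angular":[0,0,0]},{"xyz":[0,4,2.5],"claw":0.9,"angular":[0,0,0]},{"xyz":[0,4,2.6],"claw":0.9,"angular":[0,0,0]},{"xyz":[0,3.9,2.7],"claw":0.9,"angular":[0,0,0]},{"xyz":[0,0,0],"claw":0.9,"angular":[0,0,0]},{"xyz":[2,0,0],"claw":0.9,"angular":[0,0,0]},{"xyz":[2,0,0],"claw":0.9,"angular":[0,0,0]},{"xyz":[0,0,0],"claw":0.9,"angular":[0,0,0]}]}}

```text
t: 15.72
ee_pos: [0.5686, -0.1314, 0.1434]
orientation: [0.704, 0.056, 0.706, -0.055]
force: [0.1, 1.1, 1.3]
finger_gap: 0.0793
```

```bash
python3 -c "
from h import *
print(proj('scene',S2W(-52,-242,135)))
go(S2W(76,-45,78),TH)"; python3 z4.py m 205 120 70 scene
```

```text
[[273.588  141.3069]]
at [ 0.5686 -0.1314  0.1434] shaker [ 73.3606 -44.7763 143.3954] yaw -0.157 gap 0.0793282253665621 t 15.725 -> d cm [ 6.5385 -0.027   0.289 ] turn x -0.002 (j6 now -1.84)
at [ 0.5702 -0.1319  0.1456] shaker [ 75.0724 -45.0308 145.6075] yaw -0.156 gap 0.0792788110955892 t 15.825 -> d cm [ 14.5531   4.1425 -58.3824] 
[ 0.4733 -0.3261  1.0053]
```

View pics/m1.png

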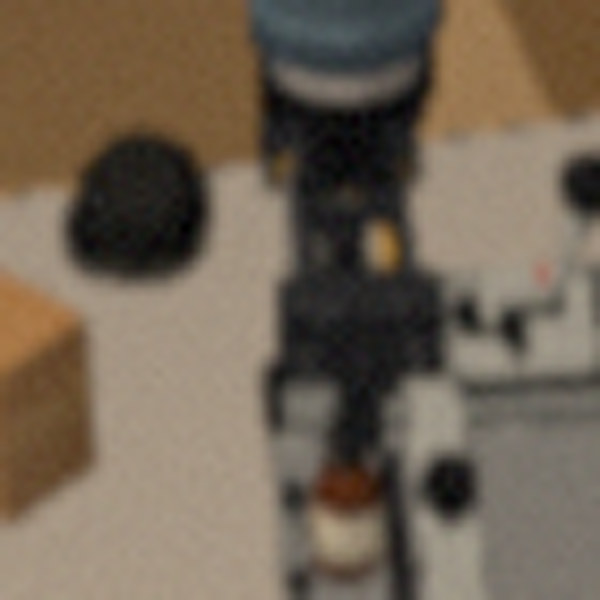

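Emit:
{"name": "send_rows", "arguments": {"commands": [{"xyz":[2,0,0.1],"claw":0.9,"angular":[0,0,0]},{"xyz":[2,0,0],"claw":0.9,"angular":[0,0,0]},{"xyz":[1,0,0],"claw":0.9,"angular":[0,0,0]},{"xyz":[1,0,0],"claw":0.9,"angular":[0,0,0]},{"xyz":[0.5,0,0],"claw":0.9,"angular":[0,0,0]},{"xyz":[0,0,0],"claw":0.9,"angular":[0,0,0]}]}}

```text
t: 16.58
ee_pos: [0.5714, -0.1313, 0.08]
orientation: [0.705, 0.055, 0.705, -0.055]
force: [-0.8, -0.9, 0.2]
finger_gap: 0.0794
```

```bash
python3 z4.py n 215 135 70 scene
```

```text
at [ 0.5717 -0.1315  0.0806] shaker [ 76.5165 -44.4081  80.5685] yaw -0.155 gap 0.07937146868826556 t 16.675 -> d cm [  8.0096   4.1784 -58.5243] 
[-0.1132  0.7659  0.3258]
```

View pics/n1.png

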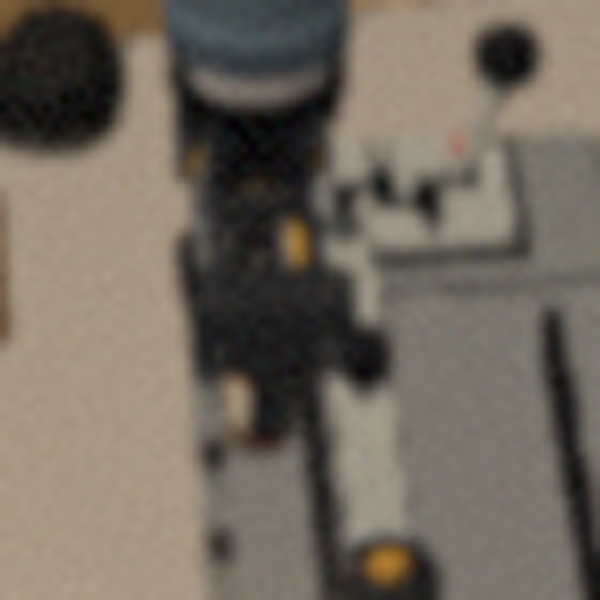

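Emit:
{"name": "send_rows", "arguments": {"commands": [{"xyz":[0,0,0],"claw":0.5,"angular":[0,0,0]},{"xyz":[0,0,0],"claw":0.2,"angular":[0,0,0]},{"xyz":[0,0,0],"claw":0.2,"angular":[0,0,0]},{"xyz":[0,0,0],"claw":0.2,"angular":[0,0,0]},{"xyz":[0,0,0],"claw":0.2,"angular":[0,0,0]},{"xyz":[0,0,0],"claw":0.2,"angular":[0,0,0]}], "newtons": 15}}

```text
t: 17.42
ee_pos: [0.5714, -0.1314, 0.0801]
orientation: [0.705, 0.055, 0.705, -0.055]
force: [-0.4, -0.1, -0.7]
finger_gap: 0.0297
```

Emit:
{"name": "send_rows", "arguments": {"commands": [{"xyz":[0,0,0],"claw":0.55,"angular":[0,0,0]},{"xyz":[0,0,0],"claw":0.55,"angular":[0,0,0]},{"xyz":[0.6,0,0],"claw":0.55,"angular":[0,0,0]},{"xyz":[0,0,0],"claw":0.5,"angular":[0,0,0]},{"xyz":[0,0,0],"claw":0.2,"angular":[0,0,0]},{"xyz":[0,0,0],"claw":0.2,"angular":[0,0,0]},{"xyz":[0,0,0],"claw":0.2,"angular":[0,0,0]},{"xyz":[0,0,0],"claw":0.2,"angular":[0,0,0]}], "newtons": 18}}

```text
t: 18.42
ee_pos: [0.5714, -0.1313, 0.0742]
orientation: [0.705, 0.055, 0.705, -0.055]
force: [-0.1, 0.5, -0.7]
finger_gap: 0.03
```

Emit:
{"name": "send_rows", "arguments": {"commands": [{"xyz":[-1,0,0],"claw":0.2,"angular":[0,0,0]},{"xyz":[-3,0,0],"claw":0.2,"angular":[0,0,0]},{"xyz":[-3,0,0],"claw":0.2,"angular":[0,0,0]},{"xyz":[-1,0,0],"claw":0.2,"angular":[0,0,0]},{"xyz":[0,0,0],"claw":0.2,"angular":[0,0,0]}]}}

```text
t: 19.05
ee_pos: [0.5717, -0.1315, 0.1547]
orientation: [0.705, 0.054, 0.705, -0.055]
force: [-0.4, -0.5, -0.5]
finger_gap: 0.0299
```

```bash
python3 -c "
from h import *
go([.34,-.11,.0],TH)"; python3 z4.py o 215 125 70 scene
```

```text
at [ 0.5717 -0.1315  0.1547] shaker [ 76.5136 -44.4151 154.7327] yaw -0.155 gap 0.02987027729565031 t 19.05 -> d cm [ 15.4411  -1.4431 -23.25  ] turn x 0.000 (j6 now -1.84)
at [ 0.5706 -0.131   0.153 ] shaker [ 75.361  -44.1181 152.9528] yaw -0.155 gap 0.03007001325496595 t 19.15 -> d cm [ 15.3978   4.1391 -58.3761] 
[ 0.0867  0.2816 -1.2669]
```

View pics/o1.png

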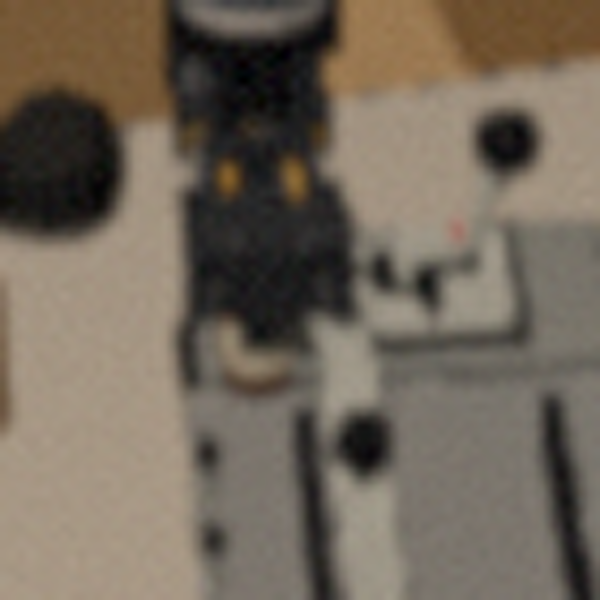

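Emit:
{"name": "send_rows", "arguments": {"commands": [{"xyz":[0,-0.2,-3],"claw":0.2,"angular":[0,0,0]},{"xyz":[0,-0.2,-4],"claw":0.2,"angular":[0,0,0]},{"xyz":[0,-0.3,-4],"claw":0.2,"angular":[0,0,0]},{"xyz":[0,-0.3,-4],"claw":0.2,"angular":[0,0,0]},{"xyz":[0,-0.3,-4],"claw":0.2,"angular":[0,0,0]},{"xyz":[0,-0.2,-3.2],"claw":0.2,"angular":[0,0,0]},{"xyz":[3,0,-1],"claw":0.2,"angular":[0,0,0]},{"xyz":[3,0,0],"claw":0.2,"angular":[0,0,0]},{"xyz":[3,0,0],"claw":0.2,"angular":[0,0,0]},{"xyz":[3,0,0],"claw":0.2,"angular":[0,0,0]}]}}

```text
t: 20.4
ee_pos: [0.339, -0.1098, 0.0324]
orientation: [0.705, 0.055, 0.705, -0.054]
force: [-1.4, 0.7, -1.7]
finger_gap: 0.0301
```

Emit:
{"name": "send_rows", "arguments": {"commands": [{"xyz":[1,0,0],"claw":0.2,"angular":[0,0,0]},{"xyz":[0.5,0,0],"claw":0.2,"angular":[0,0,0]},{"xyz":[0,0,0],"claw":0.2,"angular":[0,0,0]}]}}

```text
t: 20.78
ee_pos: [0.3401, -0.1106, 0.0194]
orientation: [0.705, 0.055, 0.705, -0.055]
force: [-0.3, -0.1, -0.6]
finger_gap: 0.0302
```

```bash
python3 z4.py p 255 135 80 scene
```

```text
at [ 0.3405 -0.1109  0.0198] shaker [-155.1436  -59.7329   19.8394] yaw -0.155 gap 0.030340896115396976 t 20.875 -> d cm [  1.932    5.7101 -35.3536] 
[-0.7493 -0.2773 -1.389 ]
```

View pics/p1.png

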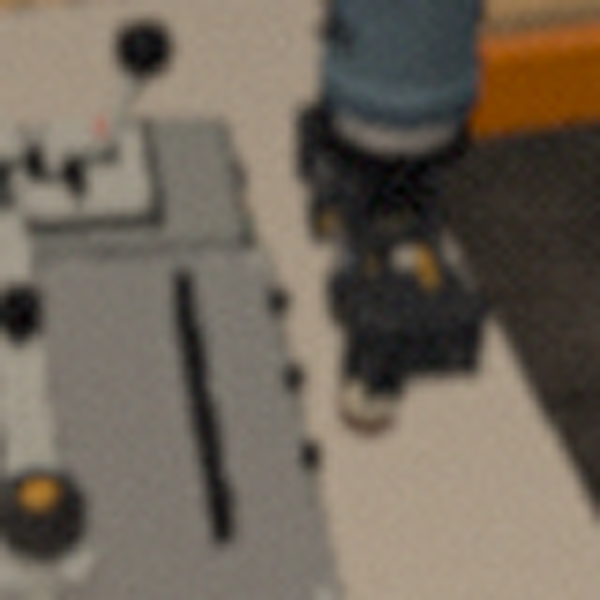

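Emit:
{"name": "send_rows", "arguments": {"commands": [{"xyz":[0.5,0,0],"claw":0.2,"angular":[0,0,0]},{"xyz":[0.5,0,0],"claw":0.2,"angular":[0,0,0]},{"xyz":[0.3,0,0],"claw":0.2,"angular":[0,0,0]},{"xyz":[0.2,0,0],"claw":0.2,"angular":[0,0,0]},{"xyz":[0,0,0],"claw":0.2,"angular":[0,0,0]}]}}

```text
t: 21.5
ee_pos: [0.3397, -0.1103, 0.0039]
orientation: [0.705, 0.055, 0.705, -0.055]
force: [-0.2, -0.1, -0.9]
finger_gap: 0.0303
```

Emit:
{"name": "send_rows", "arguments": {"commands": [{"xyz":[0.2,0,0],"claw":0.2,"angular":[0,0,0]},{"xyz":[0.2,0,0],"claw":0.2,"angular":[0,0,0]},{"xyz":[0,0,0],"claw":0.2,"angular":[0,0,0]}]}}

```text
t: 21.88
ee_pos: [0.3397, -0.1103, -0.0]
orientation: [0.705, 0.055, 0.705, -0.055]
force: [-0.4, 0.7, 0.1]
finger_gap: 0.0303
```

Emit:
{"name": "send_rows", "arguments": {"commands": [{"xyz":[0.2,0,0],"claw":0.2,"angular":[0,0,0]},{"xyz":[0,0,0],"claw":0.2,"angular":[0,0,0]}]}}

```text
t: 22.12
ee_pos: [0.3406, -0.111, -0.0014]
orientation: [0.705, 0.054, 0.705, -0.055]
force: [0.1, -0.4, 5.8]
finger_gap: 0.0297
```

Emit:
{"name": "send_rows", "arguments": {"commands": [{"xyz":[0,0,0],"claw":0.6,"angular":[0,0,0]},{"xyz":[0,0,0],"claw":0.8,"angular":[0,0,0]},{"xyz":[0,0,0],"claw":0.8,"angular":[0,0,0]},{"xyz":[0,0,0],"claw":0.8,"angular":[0,0,0]},{"xyz":[-3,0,0],"claw":0.8,"angular":[0,0,0]},{"xyz":[-5,0,0],"claw":0.8,"angular":[0,0,0]},{"xyz":[-5,0,0],"claw":0.8,"angular":[0,0,0]},{"xyz":[-5,0,0],"claw":0.8,"angular":[0,0,0]}]}}

```text
t: 23.12
ee_pos: [0.3396, -0.1102, 0.1797]
orientation: [0.705, 0.055, 0.705, -0.055]
force: [1.0, -0.6, -0.1]
finger_gap: 0.0706
```

```bash
python3 z4.py q 255 135 80 scene; python3 -c "
from h import *
go(S2W(36,120,200),TH)"
```

```text
at [ 0.3428 -0.1125  0.1834] shaker [-152.6289  -61.0312  183.4287] yaw -0.155 gap 0.07057989835295764 t 23.225 -> d cm [ 17.9865   5.9316 -35.7685] 
[ 1.299  -0.1551 -0.1636]
at [ 0.3428 -0.1125  0.1834] shaker [-152.6289  -61.0312  183.4287] yaw -0.155 gap 0.07057989835295764 t 23.225 -> d cm [-1.5738 18.0874 18.8851] turn x 0.000 (j6 now -2.07)
```

View pics/q1.png

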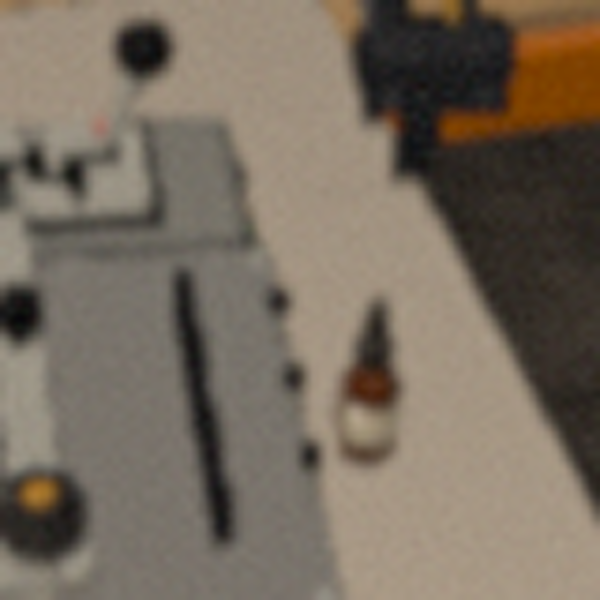

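Emit:
{"name": "send_rows", "arguments": {"commands": [{"xyz":[0,3.6,3.8],"claw":0.7,"angular":[0,0,0]},{"xyz":[0,3.6,3.8],"claw":0.7,"angular":[0,0,0]},{"xyz":[0,3.6,3.8],"claw":0.7,"angular":[0,0,0]},{"xyz":[0,3.6,3.8],"claw":0.7,"angular":[0,0,0]},{"xyz":[0,3.7,3.7],"claw":0.7,"angular":[0,0,0]},{"xyz":[0,0,0],"claw":0.7,"angular":[0.175,0,0]},{"xyz":[0,0,0],"claw":0.7,"angular":[0.175,0,0]},{"xyz":[0,0,0],"claw":0.7,"angular":[0.175,0,0]},{"xyz":[0,0,0],"claw":0.7,"angular":[0.175,0,0]},{"xyz":[0,0,0],"claw":0.7,"angular":[0.175,0,0]}]}}

```text
t: 24.48
ee_pos: [0.5538, 0.0394, 0.1766]
orientation: [0.614, 0.35, 0.615, -0.35]
force: [-0.2, 1.4, 0.6]
finger_gap: 0.0619
```

Emit:
{"name": "send_rows", "arguments": {"commands": [{"xyz":[0,0,0],"claw":0.7,"angular":[0.175,0,0]},{"xyz":[0,0,0],"claw":0.7,"angular":[0.175,0,0]},{"xyz":[0,0,0],"claw":0.7,"angular":[0.175,0,0]},{"xyz":[0,0,0],"claw":0.7,"angular":[0.17,0,0]},{"xyz":[3,0,0],"claw":0.7,"angular":[0,0,0]},{"xyz":[0,0,0],"claw":0.7,"angular":[0,0,0]}]}}

```text
t: 25.22
ee_pos: [0.552, 0.0396, 0.1449]
orientation: [-0.458, -0.535, -0.462, 0.538]
force: [-0.0, -0.1, -0.2]
finger_gap: 0.0621
```

```bash
python3 -c "
from h import *
go(S2W(36,120,84),TH-np.pi/2)"; python3 z4.py r 215 145 80 scene
```

```text
at [0.552  0.0396 0.1449] shaker [ 30.5537 121.5653 144.8627] yaw -1.725 gap 0.06207574366073652 t 25.225 -> d cm [6.0826 0.5838 0.1562] turn x 0.001 (j6 now 0.01)
at [0.5541 0.0394 0.1477] shaker [ 32.6667 121.6699 147.6855] yaw -1.725 gap 0.061558744517203494 t 25.325 -> d cm [ 14.8521 -54.1256  12.3796] 
[0.5713 0.0477 0.0849]
```

View pics/r1.png

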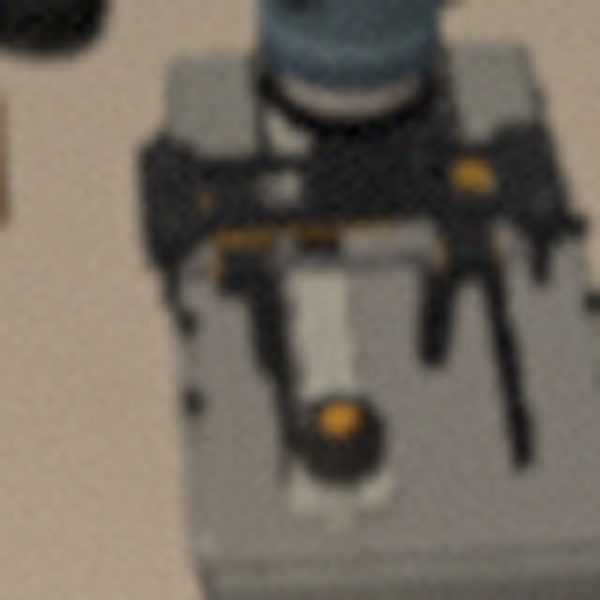

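Emit:
{"name": "send_rows", "arguments": {"commands": [{"xyz":[2,0.2,0.15],"claw":0.7,"angular":[0,0,0]},{"xyz":[2,0,0],"claw":0.7,"angular":[0,0,0]},{"xyz":[1,0,0],"claw":0.7,"angular":[0,0,0]},{"xyz":[1,0,0],"claw":0.7,"angular":[0,0,0]},{"xyz":[0,0,0],"claw":0.7,"angular":[0,0,0]},{"xyz":[0,0,0],"claw":0.7,"angular":[0,0,0]}]}}

```text
t: 26.08
ee_pos: [0.5567, 0.0375, 0.0888]
orientation: [0.46, 0.537, 0.46, -0.537]
force: [-0.0, -0.3, -0.4]
finger_gap: 0.0613
```

```bash
python3 -c "
from h import *
go(S2W(36,120,84),TH-np.pi/2)"; python3 z4.py s 215 145 80 scene
```

```text
at [0.5567 0.0375 0.0888] shaker [ 35.5947 120.2163  88.7553] yaw -1.725 gap 0.06133316354476471 t 26.075 -> d cm [0.4756 0.04   0.0217] turn x 0.001 (j6 now 0.01)
at [0.5568 0.0375 0.0888] shaker [ 35.6271 120.2038  88.8135] yaw -1.725 gap 0.06160268997151556 t 26.175 -> d cm [  8.8156 -54.4531  12.2408] 
[0.1879 0.6422 0.0485]
```

View pics/s1.png

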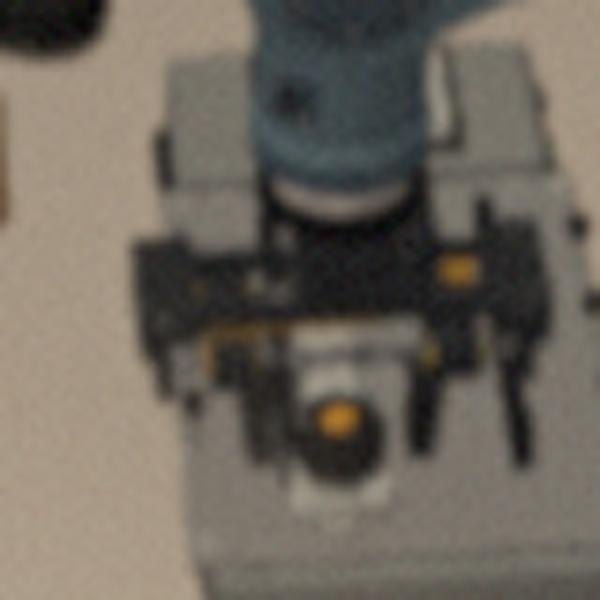

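Emit:
{"name": "send_rows", "arguments": {"commands": [{"xyz":[0.2,0,0],"claw":0.3,"angular":[0,0,0]},{"xyz":[0,0,0],"claw":0.3,"angular":[0,0,0]},{"xyz":[0,0,0],"claw":0.3,"angular":[0,0,0]},{"xyz":[0,0,0],"claw":0.3,"angular":[0,0,0]},{"xyz":[0,0,0],"claw":0.3,"angular":[0,0,0]}], "newtons": 20}}

```text
t: 26.8
ee_pos: [0.5564, 0.0375, 0.0862]
orientation: [0.46, 0.537, 0.46, -0.537]
force: [1.3, -0.0, -1.0]
finger_gap: 0.0391
```

```bash
cat > ft.py <<'E'
from h import *
s=arm.state();print("F",s["force"],"T",s["ft_torque"],"tq",s["joint_torque"],"gap",s["finger_gap"],"z",s["ee_pos"][2],"j6",s["joints"][5],"t",s["t"])
E
python3 ft.py
```

```text
F [ 1.2842 -0.0348 -1.0314] T [-0.0834 -0.0314 -0.047 ] tq [  0.0918 -44.0869 -29.534    0.0409   0.3672   0.0033] gap 0.03910517210691774 z 0.08618056805737728 j6 0.0084186646365944 t 26.8
```

Emit:
{"name": "send_rows", "arguments": {"commands": [{"xyz":[0,0,0],"claw":0.3,"angular":[-0.1,0,0]},{"xyz":[0,0,0],"claw":0.3,"angular":[-0.1,0,0]},{"xyz":[0,0,0],"claw":0.3,"angular":[0,0,0]}]}}

```text
t: 27.18
ee_pos: [0.5561, 0.0375, 0.086]
orientation: [0.511, 0.489, 0.511, -0.489]
force: [-0.5, -1.0, 0.2]
finger_gap: 0.0394
```

```bash
python3 ft.py
```

```text
F [-0.4891 -1.0341  0.1848] T [-0.0651  0.0898 -0.3224] tq [  0.4126 -44.0925 -30.1167   0.0132   0.0355  -0.8257] gap 0.039374513041331397 z 0.08603589539881099 j6 -0.1903377702545213 t 27.175
```

Emit:
{"name": "send_rows", "arguments": {"commands": [{"xyz":[0,0,0],"claw":0.3,"angular":[0.1,0,0]},{"xyz":[0,0,0],"claw":0.3,"angular":[0.1,0,0]},{"xyz":[0,0,0],"claw":0.3,"angular":[0.1,0,0]},{"xyz":[0,0,0],"claw":0.3,"angular":[0.1,0,0]},{"xyz":[0,0,0],"claw":0.3,"angular":[0,0,0]}]}}

```text
t: 27.8
ee_pos: [0.5569, 0.0373, 0.0873]
orientation: [0.404, 0.581, 0.403, -0.581]
force: [-0.8, -0.9, 6.3]
finger_gap: 0.0394
```

```bash
python3 ft.py
```

```text
F [-0.8268 -0.922   6.3144] T [-0.1931  0.2792 -0.0657] tq [  0.2479 -40.8636 -28.2524   0.2048  -0.4248   0.3575] gap 0.03939967737046097 z 0.08731688728895878 j6 0.21164158649451734 t 27.8
```

Emit:
{"name": "send_rows", "arguments": {"commands": [{"xyz":[-0.2,0,0],"claw":0.3,"angular":[0.17,0,0]},{"xyz":[-0.07,0,0],"claw":0.3,"angular":[0.17,0,0]},{"xyz":[-0.07,0,0],"claw":0.3,"angular":[0.17,0,0]},{"xyz":[-0.07,0,0],"claw":0.3,"angular":[0.17,0,0]},{"xyz":[-0.07,0,0],"claw":0.3,"angular":[0.17,0,0]},{"xyz":[-0.07,0,0],"claw":0.3,"angular":[0.17,0,0]},{"xyz":[-0.07,0,0],"claw":0.3,"angular":[0.17,0,0]},{"xyz":[-0.07,0,0],"claw":0.3,"angular":[0.17,0,0]},{"xyz":[0,0,0],"claw":0.3,"angular":[0,0,0]}]}}

```text
t: 28.92
ee_pos: [0.558, 0.0352, 0.093]
orientation: [-0.051, 0.707, -0.053, -0.704]
force: [6.9, -8.1, -7.5]
finger_gap: 0.0393
```

```bash
python3 ft.py
```

```text
F [ 6.8772 -8.1249 -7.4604] T [-1.3394 -1.004  -0.1133] tq [  4.9152 -46.6043 -28.6056   1.8582   2.4942   0.5811] gap 0.03929833021574917 z 0.09295609292411632 j6 1.572591365229468 t 28.925
```

Emit:
{"name": "send_rows", "arguments": {"commands": [{"xyz":[0,0.1,0],"claw":0.3,"angular":[0.17,0,0]},{"xyz":[-0.06,0,0],"claw":0.3,"angular":[0.17,0,0]},{"xyz":[0,0,0],"claw":0.3,"angular":[0,0,0]}]}}

```text
t: 29.3
ee_pos: [0.5569, 0.035, 0.0939]
orientation: [-0.169, 0.687, -0.171, -0.686]
force: [3.3, -6.0, -3.0]
finger_gap: 0.0391
```

```bash
python3 ft.py
```

```text
F [ 3.3454 -5.9566 -3.0322] T [-0.8905 -0.2873  0.2226] tq [  2.9743 -44.3417 -29.2589   1.5343   0.9673   0.9638] gap 0.039087498731695106 z 0.09386169692699156 j6 1.9090154853020254 t 29.3
```

Emit:
{"name": "send_rows", "arguments": {"commands": [{"xyz":[0,0,0],"claw":0.3,"angular":[0.17,0,0]},{"xyz":[0,0,0],"claw":0.3,"angular":[0.1,0,0]},{"xyz":[0,0,0],"claw":0.3,"angular":[0,0,0]}]}}

```text
t: 29.68
ee_pos: [0.5562, 0.0355, 0.0939]
orientation: [-0.259, 0.658, -0.26, -0.657]
force: [-0.3, -5.4, 1.7]
finger_gap: 0.0395
```

```bash
python3 ft.py; python3 z4.py u 215 145 80 scene
```

```text
F [-0.2603 -5.4329  1.7297] T [-0.8162  0.2306  0.2004] tq [  2.845  -43.1222 -29.8473   1.6144  -0.0562   0.7863] gap 0.039473439212892536 z 0.09387921154326931 j6 2.17604567904962 t 29.675
at [0.5561 0.0355 0.0939] shaker [ 35.3065 118.2067  93.8501] yaw 2.39 gap 0.039641784199088474 t 29.775 -> d cm [ 9.3913 40.5391 38.2351] 
[-1.1516 -4.9978  1.733 ]
```

Emit:
{"name": "send_rows", "arguments": {"commands": [{"xyz":[0,0,0],"claw":0.65,"angular":[0,0,0]},{"xyz":[0,0,0],"claw":0.65,"angular":[0,0,0]},{"xyz":[0,0,0],"claw":0.65,"angular":[0,0,0]},{"xyz":[-4,0,0],"claw":0.65,"angular":[0,0,0]},{"xyz":[-4,0,0],"claw":0.65,"angular":[0,0,0]},{"xyz":[0,0,0],"claw":0.65,"angular":[-0.18,0,0]},{"xyz":[0,0,0],"claw":0.65,"angular":[-0.18,0,0]},{"xyz":[0,0,0],"claw":0.65,"angular":[-0.18,0,0]},{"xyz":[0,0,0],"claw":0.65,"angular":[-0.18,0,0]},{"xyz":[0,0,0],"claw":0.65,"angular":[-0.18,0,0]}]}}

```text
t: 31.02
ee_pos: [0.556, 0.0368, 0.1735]
orientation: [-0.054, -0.705, -0.054, 0.705]
force: [-0.7, 0.3, 0.2]
finger_gap: 0.0571
```

Emit:
{"name": "send_rows", "arguments": {"commands": [{"xyz":[0,0,0],"claw":0.65,"angular":[-0.18,0,0]},{"xyz":[0,0,0],"claw":0.65,"angular":[-0.18,0,0]},{"xyz":[0,0,0],"claw":0.65,"angular":[-0.18,0,0]},{"xyz":[0,0,0],"claw":0.65,"angular":[-0.18,0,0]},{"xyz":[0,0,0],"claw":0.65,"angular":[-0.18,0,0]},{"xyz":[0,0,0],"claw":0.65,"angular":[-0.18,0,0]},{"xyz":[0,0,0],"claw":0.65,"angular":[-0.18,0,0]},{"xyz":[0,0,0],"claw":0.65,"angular":[0,0,0]}]}}

```text
t: 32.02
ee_pos: [0.556, 0.0367, 0.1736]
orientation: [0.457, 0.54, 0.457, -0.54]
force: [-0.4, 0.4, 0.3]
finger_gap: 0.0572
```

```bash
python3 z4.py u 215 145 80 scene;  python3 -c "
from h import *
go(S2W(36,-5,102),TH-np.pi/2)"
```

```text
at [0.556  0.0367 0.1736] shaker [ 35.0417 119.3043 173.5581] yaw -1.738 gap 0.0573328125366624 t 32.125 -> d cm [ 17.3617 -54.2119  12.8882] 
[-0.1656  0.3163 -0.541 ]
at [0.556  0.0367 0.1736] shaker [ 35.0417 119.3043 173.5581] yaw -1.738 gap 0.0573328125366624 t 32.125 -> d cm [ 7.1541  0.2523 12.4292] turn x -0.013 (j6 now 0.02)
```

View pics/u1.png

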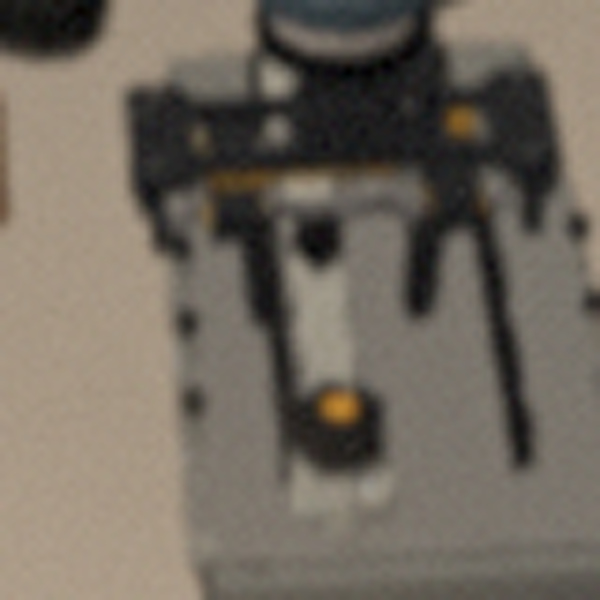

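Emit:
{"name": "send_rows", "arguments": {"commands": [{"xyz":[0,0.1,4],"claw":0.65,"angular":[0,0,0]},{"xyz":[0,0.1,4],"claw":0.65,"angular":[0,0,0]},{"xyz":[0,0.05,4.4],"claw":0.65,"angular":[0,0,0]},{"xyz":[0,0,0],"claw":0.65,"angular":[-0.013,0,0]},{"xyz":[3,0,0],"claw":0.65,"angular":[0,0,0]},{"xyz":[3,0,0],"claw":0.65,"angular":[0,0,0]},{"xyz":[1,0,0],"claw":0.5,"angular":[0,0,0]},{"xyz":[0,0,0],"claw":0.1,"angular":[0,0,0]},{"xyz":[0,0,0],"claw":0.1,"angular":[0,0,0]},{"xyz":[0,0,0],"claw":0.1,"angular":[0,0,0]}], "newtons": 8}}

```text
t: 33.38
ee_pos: [0.5391, -0.0862, 0.1048]
orientation: [0.461, 0.537, 0.46, -0.536]
force: [-0.0, 0.6, 2.2]
finger_gap: 0.0243
```

Emit:
{"name": "send_rows", "arguments": {"commands": [{"xyz":[0,0,0],"claw":0.1,"angular":[0,0,0]},{"xyz":[0,0,0],"claw":0.1,"angular":[0,0,0]}]}}

```text
t: 33.62
ee_pos: [0.5391, -0.0862, 0.1047]
orientation: [0.461, 0.537, 0.46, -0.536]
force: [-1.3, 2.1, 6.6]
finger_gap: 0.0244
```

```bash
python3 ft.py; python3 z4.py v 215 125 80 scene
```

```text
F [-1.3081  2.0547  6.5649] T [ 0.3857  0.2334 -0.0382] tq [ -1.2515 -39.1475 -28.9614  -0.4974  -0.4634  -0.0264] gap 0.02435671527117813 z 0.10472782325985007 j6 -0.2255500390525021 t 33.625
at [ 0.5391 -0.0862  0.1047] shaker [ 37.2656  -4.7232 104.7494] yaw -1.722 gap 0.024292970323921987 t 33.725 -> d cm [ 10.376  -54.6115  -0.4094] 
[-0.8848  2.542   6.4691]
```

View pics/v1.png

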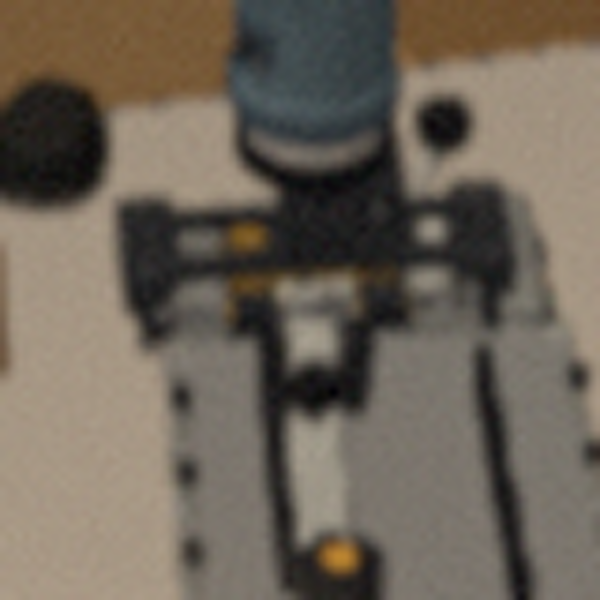

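Emit:
{"name": "send_rows", "arguments": {"commands": [{"xyz":[-0.3,0,0],"claw":0.1,"angular":[0,0,0]},{"xyz":[0,1.1,0.05],"claw":0.1,"angular":[0,0,0]},{"xyz":[0,1.1,0.2],"claw":0.1,"angular":[0,0,0]},{"xyz":[0,0,0],"claw":0.1,"angular":[0,0,0]}]}}

```text
t: 34.22
ee_pos: [0.5608, -0.0924, 0.1062]
orientation: [0.461, 0.537, 0.461, -0.536]
force: [1.8, 1.5, -7.4]
finger_gap: 0.0243
```

```bash
python3 ft.py; python3 z4.py w 215 125 80 scene
```

```text
F [ 1.8393  1.5312 -7.4341] T [ 0.0881 -0.1406  0.0259] tq [ -0.8273 -47.6467 -33.2685  -0.3793   0.3498   0.0142] gap 0.024299327967912312 z 0.10622656346502454 j6 -0.22118922770536797 t 34.225
at [ 0.5602 -0.0921  0.1062] shaker [ 59.0083  -7.2795 106.2385] yaw -1.722 gap 0.02432031167015934 t 34.325 -> d cm [ 10.6001 -56.7701  -0.6897] 
[ 1.688   2.0509 -8.501 ]
```

View pics/w1.png

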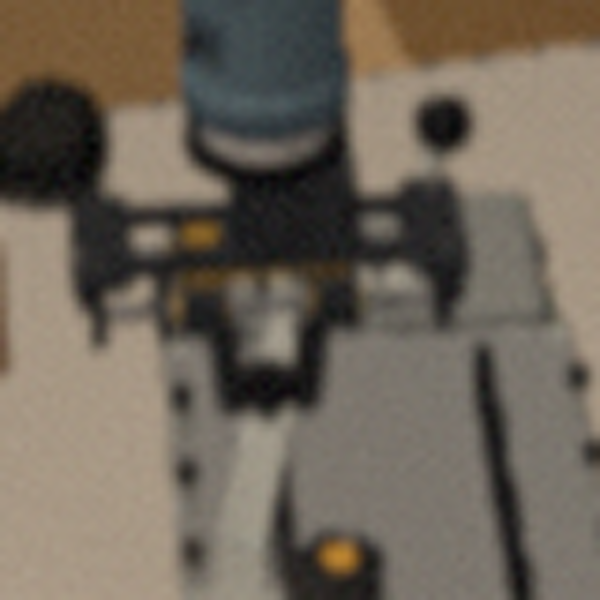

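Strap is free of the stud and swinging. Continue the arc.

Emit:
{"name": "send_rows", "arguments": {"commands": [{"xyz":[0.15,2.2,0.68],"claw":0.1,"angular":[0,0,0]},{"xyz":[0,2.0,1.1],"claw":0.1,"angular":[0,0,0]},{"xyz":[0,1.76,1.48],"claw":0.1,"angular":[0,0,0]},{"xyz":[0,1.43,1.8],"claw":0.1,"angular":[0,0,0]},{"xyz":[0,1.04,2.04],"claw":0.1,"angular":[0,0,0]},{"xyz":[0,0.61,2.2],"claw":0.1,"angular":[0,0,0]},{"xyz":[0,0.16,2.5],"claw":0.1,"angular":[0,0,0]},{"xyz":[0,-0.05,0.6],"claw":0.1,"angular":[0,0,0]},{"xyz":[0,0,0],"claw":0.1,"angular":[0,0,0]}]}}

```text
t: 35.45
ee_pos: [0.6289, -0.2297, 0.1052]
orientation: [-0.459, -0.536, -0.462, 0.538]
force: [-11.3, 2.6, 5.4]
finger_gap: 0.0239
```

```bash
python3 ft.py; python3 z4.py x 195 115 80 scene
```

```text
F [-11.3498   2.5571   5.4039] T [ 0.3304  1.8099 -0.13  ] tq [  0.5377 -54.1256 -35.9281   1.0276  -3.1781  -0.1477] gap 0.02394671133919363 z 0.105233215534773 j6 -0.373202567517918 t 35.45
at [ 0.629  -0.2295  0.1053] shaker [ 148.189  -132.3615  105.2541] yaw -1.723 gap 0.024208390847651463 t 35.55 -> d cm [ 10.8348 -65.5933 -13.173 ] 
[-10.2062   2.1041   5.4556]
```

View pics/x1.png

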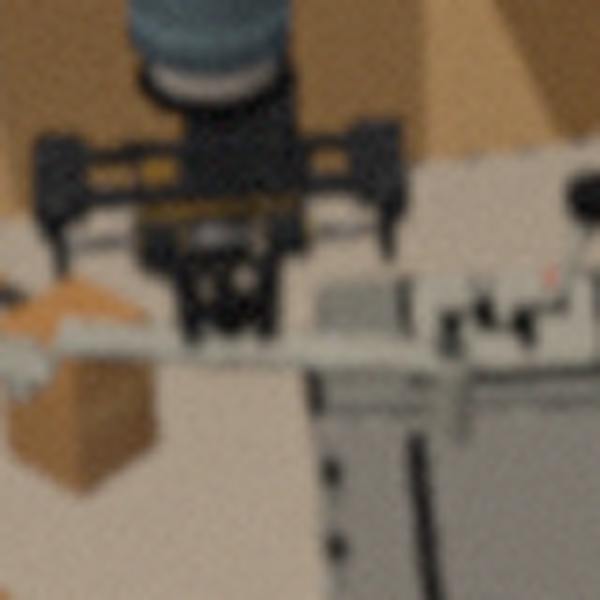

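Emit:
{"name": "send_rows", "arguments": {"commands": [{"xyz":[0,0,0],"claw":0.6,"angular":[0,0,0]},{"xyz":[0,0,0],"claw":0.6,"angular":[0,0,0]},{"xyz":[0,0,0],"claw":0.6,"angular":[0,0,0]},{"xyz":[-4,0,0],"claw":0.6,"angular":[0,0,0]},{"xyz":[-5,0,0],"claw":0.6,"angular":[0,0,0]},{"xyz":[-3,-3,-3],"claw":0.6,"angular":[0,0,0]},{"xyz":[0,-3,-5],"claw":0.6,"angular":[0,0,0]},{"xyz":[0,-2,-5.5],"claw":0.6,"angular":[0,0,0]},{"xyz":[0,-2,-5.5],"claw":0.6,"angular":[0,0,0]},{"xyz":[0,-2,-5.5],"claw":0.6,"angular":[0,0,0]}]}}

```text
t: 36.8
ee_pos: [0.5495, 0.0335, 0.2256]
orientation: [0.461, 0.537, 0.46, -0.536]
force: [0.1, 0.9, 0.3]
finger_gap: 0.0527
```

```bash
cat > hand.py <<'E'
import sys
from h import *
tag=sys.argv[1]; o=grab(tag)
im=o["top"][0].astype(int); r,g,b=im[...,0],im[...,1],im[...,2]
cv2.imwrite(f"pics/{tag}2.png",cv2.resize(o["top"][0][150:260,110:340,::-1],None,fx=3.4,fy=3.4,interpolation=cv2.INTER_CUBIC))
hsv=cv2.cvtColor(o["top"][0],cv2.COLOR_RGB2HSV)
m=((hsv[...,0]<8)|(hsv[...,0]>172))&(hsv[...,1]>110)&(hsv[...,2]>60)
m[:150]=0;m[260:]=0;m[:,:125]=0;m[:,310:]=0
n,l,st,c=cv2.connectedComponentsWithStats(m.astype(np.uint8))
for i in range(1,n):
    if st[i,4]>2: print("red",c[i],st[i,4],ray("top",*c[i],.0195))
m=(hsv[...,0]>100)&(hsv[...,0]<128)&(hsv[...,1]>140)&(hsv[...,2]>60)
m[:150]=0;m[260:]=0;m[:,:125]=0;m[:,310:]=0
n,l,st,c=cv2.connectedComponentsWithStats(m.astype(np.uint8))
for i in range(1,n):
    if st[i,4]>1: print("blue",c[i],st[i,4],ray("top",*c[i],.012))
go([.6163,.3331,.15],-1.467)
E
python3 hand.py y
```

```text
red [196.7143 154.5714] 7 [0.7448 0.208  0.0195]
red [148.6 184.4] 5 [0.6052 0.4155 0.0195]
red [166.  211.5] 4 [0.4867 0.3331 0.0195]
red [169. 231.] 3 [0.4017 0.316  0.0195]
blue [173.3333 185.3333] 3 [0.6045 0.3076 0.012 ]
blue [143. 209.] 3 [0.496  0.4364 0.012 ]
at [0.5487 0.0369 0.2256] shaker [ 27.7058 118.4186 225.5824] yaw -1.716 gap 0.052759427535870644 t 36.9 -> d cm [  7.6085   2.4087 -30.2723] turn x -0.249 (j6 now -0.00)
```

View pics/y2.png

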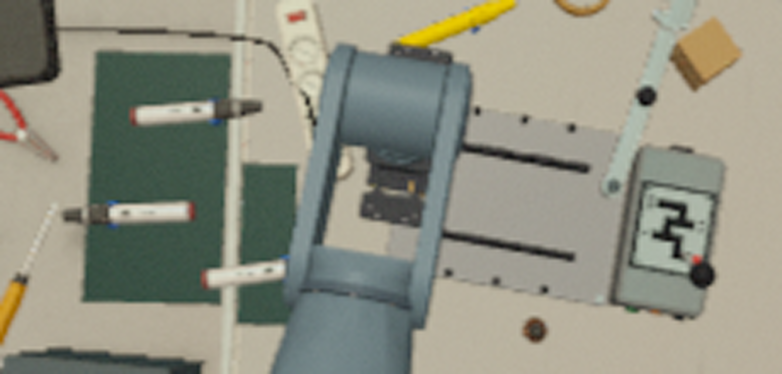

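Emit:
{"name": "send_rows", "arguments": {"commands": [{"xyz":[0,0,0],"claw":0.65,"angular":[-0.13,0,0]},{"xyz":[0,0,0],"claw":0.65,"angular":[-0.119,0,0]},{"xyz":[0,0,-5],"claw":0.65,"angular":[0,0,0]},{"xyz":[0,0,-5],"claw":0.65,"angular":[0,0,0]},{"xyz":[0,0,-5],"claw":0.65,"angular":[0,0,0]},{"xyz":[0,0,-5],"claw":0.65,"angular":[0,0,0]},{"xyz":[0,0,-5],"claw":0.65,"angular":[0,0,0]},{"xyz":[0,0,0],"claw":0.65,"angular":[0,0,0]}]}}

```text
t: 37.9
ee_pos: [0.5251, 0.2832, 0.2251]
orientation: [0.525, 0.474, 0.525, -0.474]
force: [0.3, 0.5, -0.4]
finger_gap: 0.0573
```

```bash
python3 hand.py aa; python3 - <<'E'
from h import *
z=np.load("pics/aa_top.npz");im=z["im"]
cv2.imwrite("pics/aa3.png",cv2.resize(im[170:250,125:215,::-1],None,fx=6.5,fy=6.5,interpolation=cv2.INTER_CUBIC))
E
```

```text
red [196.5 154.5] 8 [0.7451 0.209  0.0195]
blue [173.3333 185.3333] 3 [0.6045 0.3076 0.012 ]
blue [143. 209.] 3 [0.496  0.4364 0.012 ]
blue [142.5 216. ] 2 [0.4651 0.4369 0.012 ]
blue [194. 225.] 3 [0.4304 0.209  0.012 ]
blue [194.5 232. ] 2 [0.3998 0.2056 0.012 ]
at [0.5256 0.2803 0.225 ] shaker [-32.6548 355.2898 224.9556] yaw -1.472 gap 0.05734321675351482 t 38.0 -> d cm [ 7.4934  9.548  -4.3665] turn x -0.005 (j6 now 0.19)
```

View pics/aa3.png

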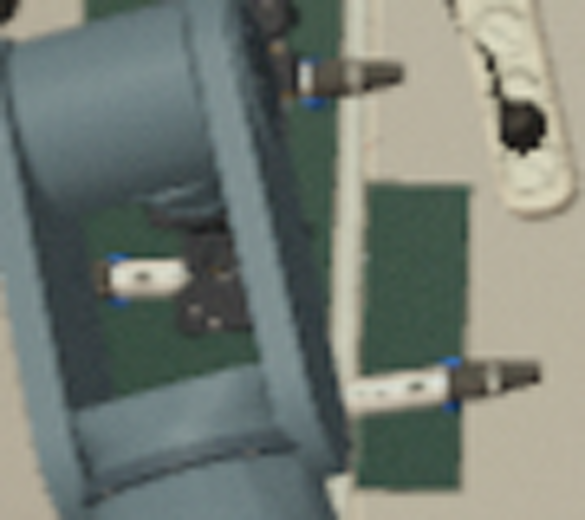

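Emit:
{"name": "send_rows", "arguments": {"commands": [{"xyz":[0,3.2,-1.5],"claw":0.65,"angular":[0,0,0]},{"xyz":[0,3.2,-1.5],"claw":0.65,"angular":[0,0,0]},{"xyz":[0,3.1,-1.4],"claw":0.65,"angular":[-0.005,0,0]},{"xyz":[4,0,0],"claw":0.65,"angular":[0,0,0]},{"xyz":[4,0,0],"claw":0.65,"angular":[0,0,0]},{"xyz":[4,0,0],"claw":0.65,"angular":[0,0,0]},{"xyz":[4,0,0],"claw":0.65,"angular":[0,0,0]},{"xyz":[0,0,0],"claw":0.65,"angular":[0,0,0]},{"xyz":[0,0,0],"claw":0.65,"angular":[0,0,0]}]}}

```text
t: 39.12
ee_pos: [0.6171, 0.3329, 0.0669]
orientation: [0.525, 0.475, 0.524, -0.473]
force: [0.9, 0.7, 1.4]
finger_gap: 0.0572
```

```bash
python3 z4.py ab 235 230 90 scene; python3 -c "
from h import *
go([.6163,.3331,-.02],-1.467)"
```

```text
at [0.6175 0.3338 0.068 ] shaker [ 49.9395 422.3841  68.0253] yaw -1.468 gap 0.057294062080037976 t 39.225 -> d cm [  6.5034 -64.8721  26.8989] 
[ 0.1063 -0.3396  0.161 ]
at [0.6175 0.3338 0.068 ] shaker [ 49.9395 422.3841  68.0253] yaw -1.468 gap 0.057294062080037976 t 39.225 -> d cm [ 8.8018 -0.1689  0.0656] turn x -0.001 (j6 now 0.22)
```

View pics/ab1.png

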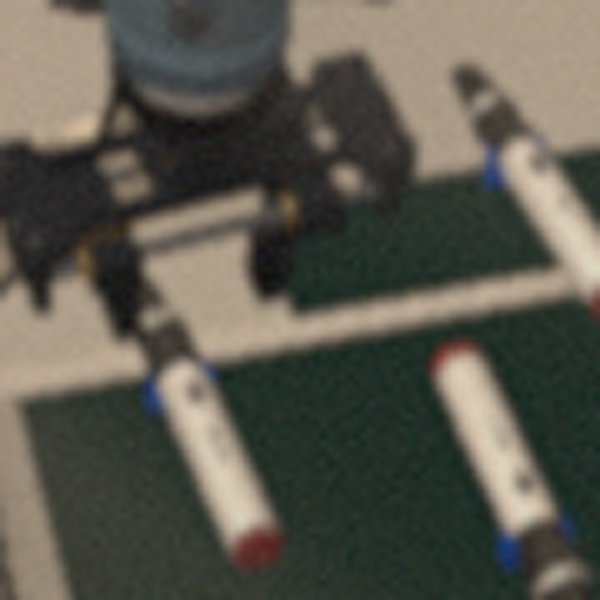

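Emit:
{"name": "send_rows", "arguments": {"commands": [{"xyz":[3,-0.1,0],"claw":0.65,"angular":[0,0,0]},{"xyz":[3,0,0],"claw":0.65,"angular":[0,0,0]},{"xyz":[1.5,0,0],"claw":0.65,"angular":[0,0,0]},{"xyz":[0.8,0,0],"claw":0.65,"angular":[0,0,0]},{"xyz":[0,0,0],"claw":0.65,"angular":[0,0,0]}]}}

```text
t: 39.85
ee_pos: [0.6149, 0.3338, -0.0173]
orientation: [0.525, 0.474, 0.525, -0.473]
force: [-0.5, -0.7, 0.3]
finger_gap: 0.0572
```

```bash
python3 ft.py;python3 z4.py ac 235 230 90 scene
```

```text
F [-0.4813 -0.6682  0.3179] T [-0.0617  0.071   0.0035] tq [ -0.0581 -60.8841 -28.7585   0.0643  -0.0742  -0.0002] gap 0.0572441478643675 z -0.017346368677156 j6 0.22514718758800903 t 39.85
at [ 0.6155  0.334  -0.0165] shaker [ 47.8503 422.275  -16.5425] yaw -1.468 gap 0.057008954768155075 t 39.95 -> d cm [ -1.7927 -64.6513  26.8974] 
[-0.0239 -0.025   0.4921]
```

View pics/ac1.png

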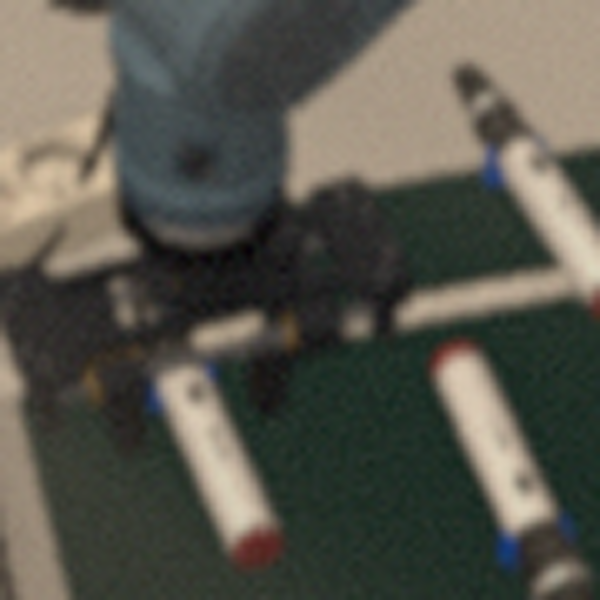

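Emit:
{"name": "send_rows", "arguments": {"commands": [{"xyz":[0.3,0,0],"claw":0.65,"angular":[0,0,0]},{"xyz":[0.2,0,0],"claw":0.65,"angular":[0,0,0]},{"xyz":[0,0,0],"claw":0.1,"angular":[0,0,0]},{"xyz":[0,0,0],"claw":0.1,"angular":[0,0,0]},{"xyz":[0,0,0],"claw":0.1,"angular":[0,0,0]},{"xyz":[0,0,0],"claw":0.1,"angular":[0,0,0]},{"xyz":[0,0,0],"claw":0.1,"angular":[0,0,0]}], "newtons": 30}}

```text
t: 40.83
ee_pos: [0.6145, 0.3337, -0.0228]
orientation: [0.525, 0.474, 0.525, -0.474]
force: [-0.1, -0.5, 0.8]
finger_gap: 0.0237
```

```bash
python3 ft.py
```

```text
F [-0.0661 -0.4797  0.7672] T [-0.0735  0.0676 -0.0012] tq [ -0.0072 -61.4435 -28.7675   0.0678  -0.0184   0.0027] gap 0.02370875931300306 z -0.022846368783089467 j6 0.22521753006072423 t 40.825
```

Emit:
{"name": "send_rows", "arguments": {"commands": [{"xyz":[-2,0,0],"claw":0.1,"angular":[0,0,0]},{"xyz":[-5,0,0],"claw":0.1,"angular":[0,0,0]},{"xyz":[-5,0,0],"claw":0.1,"angular":[0,0,0]},{"xyz":[-5,0,0],"claw":0.1,"angular":[0,0,0]},{"xyz":[-3,0,0],"claw":0.1,"angular":[0,0,0]},{"xyz":[0,0,4],"claw":0.1,"angular":[0,0,0]},{"xyz":[0,0,5],"claw":0.1,"angular":[0,0,0]},{"xyz":[0,0,5],"claw":0.1,"angular":[0,0,0]},{"xyz":[0,0,5],"claw":0.1,"angular":[0,0,0]},{"xyz":[0,0,5],"claw":0.1,"angular":[0,0,0]}]}}

```text
t: 42.08
ee_pos: [0.6392, 0.0934, 0.1785]
orientation: [0.525, 0.474, 0.525, -0.473]
force: [0.3, -0.7, -2.0]
finger_gap: 0.0239
```

Emit:
{"name": "send_rows", "arguments": {"commands": [{"xyz":[0,0,0],"claw":0.1,"angular":[-0.16,0,0]},{"xyz":[0,0,0],"claw":0.1,"angular":[-0.165,0,0]},{"xyz":[0,0,0],"claw":0.1,"angular":[-0.165,0,0]},{"xyz":[0,0,0],"claw":0.1,"angular":[-0.165,0,0]},{"xyz":[0,0,0],"claw":0.1,"angular":[-0.165,0,0]},{"xyz":[0,0,0],"claw":0.1,"angular":[-0.165,0,0]},{"xyz":[0,0,0],"claw":0.1,"angular":[-0.165,0,0]},{"xyz":[0,0,0],"claw":0.1,"angular":[-0.163,0,0]},{"xyz":[0,0,0],"claw":0.1,"angular":[0,0,0]}]}}

```text
t: 43.2
ee_pos: [0.6392, 0.095, 0.1782]
orientation: [0.705, 0.055, 0.705, -0.055]
force: [0.1, 0.0, -2.6]
finger_gap: 0.0241
```

```bash
python3 ft.py; python3 -c "
from h import *
go(S2W(0,-60,170),TH)"; python3 zoom.py ad
```

```text
F [ 0.0895  0.0313 -2.6478] T [-0.0317  0.0493  0.0294] tq [ -0.0221 -53.0069 -34.9418  -0.0193   0.0799  -0.9374] gap 0.024107742359140066 z 0.17821508675706244 j6 -1.4503679476558897 t 43.2
at [0.6392 0.095  0.1782] shaker [108.1952 189.7769 178.2151] yaw -0.156 gap 0.024107742359140066 t 43.2 -> d cm [  0.808  -24.9912 -10.7894] turn x -0.001 (j6 now -1.45)
at [0.6392 0.095  0.1779] shaker [108.1946 189.7642 177.857 ] yaw -0.158 gap 0.02402888322988739 t 43.3 -> d cm [ 17.7442 -19.4479 -61.6373]
```

View pics/ad_scene.png

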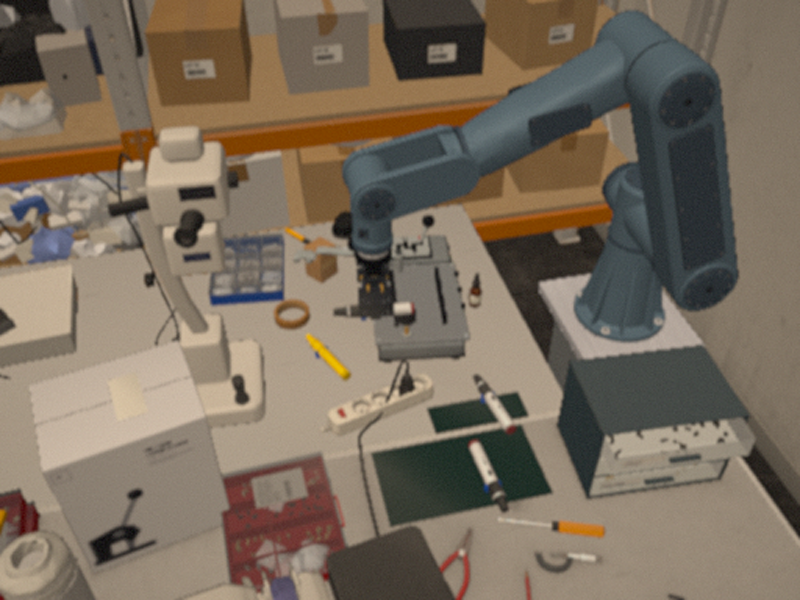

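Emit:
{"name": "send_rows", "arguments": {"commands": [{"xyz":[0,-4.2,-1.8],"claw":0.1,"angular":[0,0,0]},{"xyz":[0,-4.2,-1.8],"claw":0.1,"angular":[0,0,0]},{"xyz":[0,-4.2,-1.8],"claw":0.1,"angular":[0,0,0]},{"xyz":[0,-4.2,-1.8],"claw":0.1,"angular":[0,0,0]},{"xyz":[0,-4.2,-1.8],"claw":0.1,"angular":[0,0,0]},{"xyz":[0,-4.0,-1.8],"claw":0.1,"angular":[0,0,0]},{"xyz":[0,0,0],"claw":0.1,"angular":[0,0,0]},{"xyz":[3,0,0],"claw":0.1,"angular":[0,0,0]},{"xyz":[3,0,0],"claw":0.1,"angular":[0,0,0]},{"xyz":[0,0,0],"claw":0.1,"angular":[0,0,0]}]}}

```text
t: 44.55
ee_pos: [0.4925, -0.1337, 0.1152]
orientation: [0.703, 0.056, 0.707, -0.054]
force: [0.2, -0.0, -1.9]
finger_gap: 0.0237
```

```bash
python3 zoom.py ae; python3 -c "
from h import *
go(S2W(0,-60,63),TH)"
```

```text
at [ 0.4946 -0.135   0.118 ] shaker [  0.8627 -59.8321 117.9519] yaw -0.155 gap 0.02341628056353695 t 44.65 -> d cm [ 11.7625   5.7087 -50.9608] 
at [ 0.4946 -0.135   0.118 ] shaker [  0.8627 -59.8321 117.9519] yaw -0.155 gap 0.02341628056353695 t 44.65 -> d cm [ 5.4951 -0.0166 -0.0898] turn x 0.000 (j6 now -1.91)
```

View pics/ae1.png

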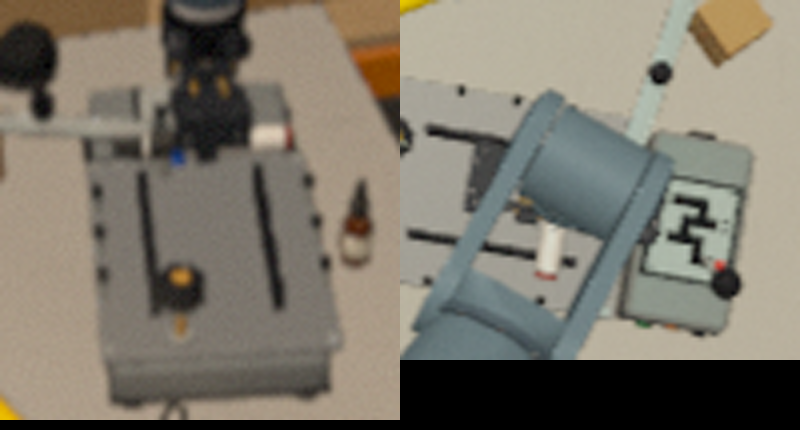

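Emit:
{"name": "send_rows", "arguments": {"commands": [{"xyz":[2,0,0],"claw":0.1,"angular":[0,0,0]},{"xyz":[1.5,0,0],"claw":0.1,"angular":[0,0,0]},{"xyz":[1,0,0],"claw":0.1,"angular":[0,0,0]},{"xyz":[0.5,0,0],"claw":0.1,"angular":[0,0,0]},{"xyz":[0.3,0,0],"claw":0.1,"angular":[0,0,0]},{"xyz":[0,0,0],"claw":0.1,"angular":[0,0,0]}]}}

```text
t: 45.4
ee_pos: [0.4942, -0.1357, 0.0644]
orientation: [0.705, 0.055, 0.705, -0.055]
force: [0.0, -1.5, -1.6]
finger_gap: 0.0239
```

```bash
python3 ft.py; python3 -c "
from h import *
go(S2W(0,-60,63),TH)"
```

```text
F [ 0.0381 -1.5242 -1.6203] T [-0.0725  0.026  -0.0159] tq [  0.233  -40.2218 -29.0245   0.0963   0.0816   0.0335] gap 0.0239255132504825 z 0.06441073978976004 j6 -1.915634895947832 t 45.4
at [ 0.4942 -0.1357  0.0644] shaker [  0.573  -60.5695  64.4107] yaw -0.155 gap 0.0239255132504825 t 45.4 -> d cm [ 0.141   0.057  -0.0574] turn x 0.000 (j6 now -1.92)
```

Emit:
{"name": "send_rows", "arguments": {"commands": [{"xyz":[0.2,0,0],"claw":0.1,"angular":[0,0,0]},{"xyz":[0,0,0],"claw":0.1,"angular":[0,0,0]},{"xyz":[0.2,0,0],"claw":0.1,"angular":[0,0,0]},{"xyz":[0,0,0],"claw":0.1,"angular":[0,0,0]}]}}

```text
t: 45.9
ee_pos: [0.4951, -0.1371, 0.0624]
orientation: [0.706, 0.054, 0.704, -0.056]
force: [-6.4, -3.7, 14.3]
finger_gap: 0.0236
```

```bash
python3 ft.py
```

```text
F [-6.3741 -3.6522 14.2605] T [-0.5647  0.9178 -0.0814] tq [  2.7707 -33.1605 -24.7925   1.5235  -0.9669  -0.1034] gap 0.023647961503079427 z 0.06238506304829009 j6 -1.9154629273858197 t 45.9
```

Emit:
{"name": "send_rows", "arguments": {"commands": [{"xyz":[-0.1,0,0],"claw":0.5,"angular":[0,0,0]},{"xyz":[0,0,0],"claw":0.5,"angular":[0,0,0]},{"xyz":[0,0,0],"claw":0.5,"angular":[0,0,0]},{"xyz":[-3,0,0],"claw":0.5,"angular":[0,0,0]},{"xyz":[-4,0,0],"claw":0.6,"angular":[0,0,0]},{"xyz":[-4,0,0],"claw":0.65,"angular":[0,0,0]},{"xyz":[0,5,0],"claw":0.65,"angular":[0,0,0]},{"xyz":[0,5,0],"claw":0.65,"angular":[0,0,0]},{"xyz":[0,5,0],"claw":0.65,"angular":[0,0,0]},{"xyz":[0,5,0],"claw":0.65,"angular":[0,0,0]}]}}

```text
t: 47.15
ee_pos: [0.5247, 0.064, 0.1709]
orientation: [0.705, 0.055, 0.705, -0.055]
force: [0.4, -0.5, 0.2]
finger_gap: 0.0571
```

```bash
python3 zoom.py af; python3 - <<'E'
from h import *
z=np.load("pics/af_top.npz");im=z["im"]
cv2.imwrite("pics/af3.png",cv2.resize(im[170:255,120:215,::-1],None,fx=6.5,fy=6.5,interpolation=cv2.INTER_CUBIC))
E
```

```text
at [0.5245 0.0666 0.1708] shaker [ -0.7205 143.9862 170.7943] yaw -0.15 gap 0.05675347217625674 t 47.25 -> d cm [ 17.0895 -14.4385 -50.8594]
```

View pics/af1.png

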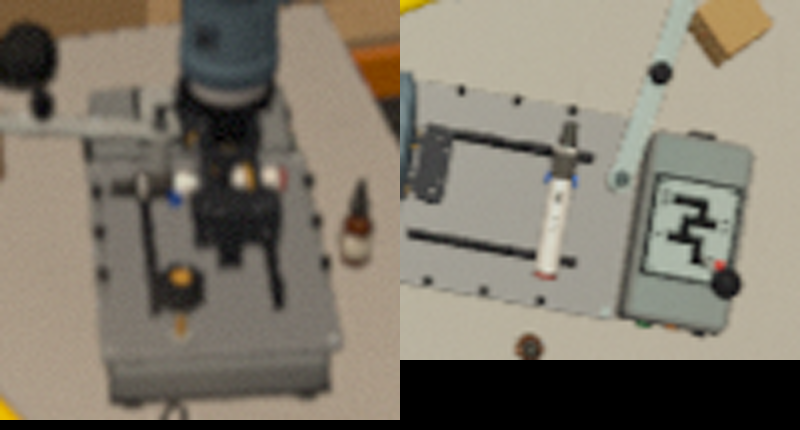

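View pics/af3.png

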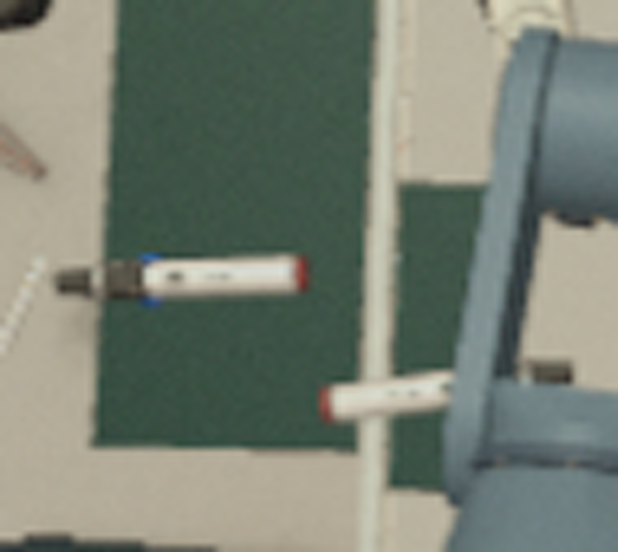

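```bash
python3 - <<'E'
from h import *
im=np.load("pics/af_top.npz")["im"]
x0,y0=250,180
z=cv2.resize(im[y0:y0+65,x0:x0+65],None,fx=9,fy=9,interpolation=cv2.INTER_CUBIC)[:,:,::-1].copy()
for P,c in [((-84,-60,105),(0,255,0)),((84,-60,105),(0,255,0)),((0,-60,105),(0,255,0)),((102,-60,108),(255,0,255)),((-102,-60,108),(255,0,255))]:
    p=(proj("top",S2W(*P))[0]-[x0,y0]+.5)*9-.5; cv2.circle(z,tuple(int(v) for v in p),3,c,-1)
cv2.imwrite("pics/af4.png",z)
f=lambda x,y:((x+.5)/6.5-.5+120,(y+.5)/6.5-.5+170)
for nm,a,b in[("B",(305,273),(55,280)),("C",(322,405),(573,373))]:
    p=ray("top",*f(*a),.0195);q=ray("top",*f(*b),.0195);print(nm,p,q,np.linalg.norm(p-q),(p+q)/2,np.arctan2(*(q-p)[[1,0]]))
E
```

```text
B [0.4864 0.3308 0.0195] [0.478  0.4988 0.0195] 0.16821152780494922 [0.4822 0.4148 0.0195] 1.6209850168412379
C [0.3979 0.3153 0.0195] [0.4229 0.1475 0.0195] 0.16961209656452983 [0.4104 0.2314 0.0195] -1.422544915424552
```

View pics/af4.png

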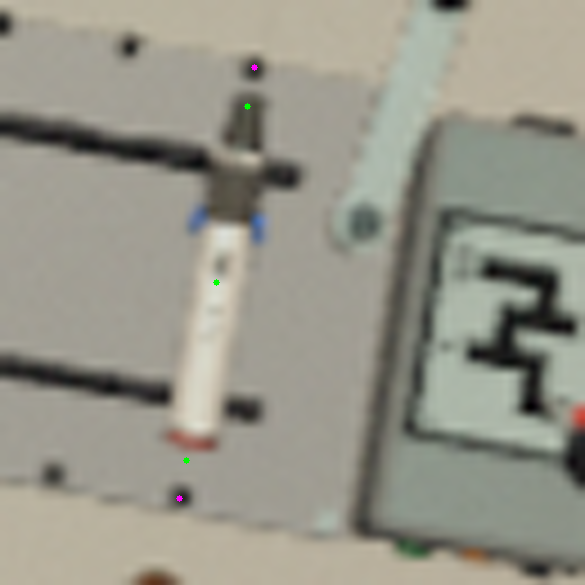

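```bash
python3 -c "
from h import *
go([.4815,.4125,.07],-1.521)"
```

```text
at [0.5245 0.0666 0.1708] shaker [ -0.7205 143.9862 170.7943] yaw -0.15 gap 0.05675347217625674 t 47.25 -> d cm [10.1391 33.5472 -9.4101] turn x 1.371 (j6 now -1.52)
```

Emit:
{"name": "send_rows", "arguments": {"commands": [{"xyz":[0,4.8,-1.4],"claw":0.65,"angular":[0,0,0]},{"xyz":[0,4.8,-1.4],"claw":0.65,"angular":[0,0,0]},{"xyz":[0,4.8,-1.4],"claw":0.65,"angular":[0,0,0]},{"xyz":[0,4.8,-1.3],"claw":0.65,"angular":[0,0,0]},{"xyz":[0,4.8,-1.3],"claw":0.65,"angular":[0,0,0]},{"xyz":[0,4.8,-1.3],"claw":0.65,"angular":[0,0,0]},{"xyz":[0,4.7,-1.3],"claw":0.65,"angular":[0,0,0]},{"xyz":[0,0,0],"claw":0.65,"angular":[0.17,0,0]},{"xyz":[0,0,0],"claw":0.65,"angular":[0.17,0,0]},{"xyz":[0,0,0],"claw":0.65,"angular":[0.17,0,0]}]}}

```text
t: 48.5
ee_pos: [0.4835, 0.4071, 0.1704]
orientation: [0.668, 0.232, 0.668, -0.233]
force: [-1.2, -0.7, -0.3]
finger_gap: 0.0571
```

Emit:
{"name": "send_rows", "arguments": {"commands": [{"xyz":[0,0,0],"claw":0.65,"angular":[0.17,0,0]},{"xyz":[0,0,0],"claw":0.65,"angular":[0.17,0,0]},{"xyz":[0,0,0],"claw":0.65,"angular":[0.17,0,0]},{"xyz":[0,0,0],"claw":0.65,"angular":[0.17,0,0]},{"xyz":[0,0,0],"claw":0.65,"angular":[0.17,0,0]},{"xyz":[4,0,0],"claw":0.65,"angular":[0,0,0]},{"xyz":[4,0,0],"claw":0.65,"angular":[0,0,0]},{"xyz":[2,0,0],"claw":0.65,"angular":[0,0,0]},{"xyz":[0,0,0],"claw":0.65,"angular":[0,0,0]},{"xyz":[0,0,0],"claw":0.65,"angular":[0,0,0]}]}}

```text
t: 49.75
ee_pos: [0.4847, 0.4081, 0.0727]
orientation: [0.514, 0.487, 0.514, -0.485]
force: [0.1, 0.2, 0.5]
finger_gap: 0.0572
```

```bash
python3 -c "
from h import *
go([.4815,.4125,-0.018],-1.521)"
```

```text
at [0.4847 0.4081 0.0727] shaker [-92.7846 475.3215  72.6877] yaw -1.515 gap 0.05724006792607774 t 49.75 -> d cm [ 9.0686 -0.3149 -0.4433] turn x 0.006 (j6 now 0.46)
```

Emit:
{"name": "send_rows", "arguments": {"commands": [{"xyz":[3,-0.35,-0.4],"claw":0.65,"angular":[0.006,0,0]},{"xyz":[3,0,0],"claw":0.65,"angular":[0,0,0]},{"xyz":[2,0,0],"claw":0.65,"angular":[0,0,0]},{"xyz":[1,0,0],"claw":0.65,"angular":[0,0,0]},{"xyz":[0,0,0],"claw":0.65,"angular":[0,0,0]}]}}

```text
t: 50.38
ee_pos: [0.48, 0.4115, -0.0188]
orientation: [0.512, 0.487, 0.512, -0.487]
force: [-0.7, 0.3, 0.4]
finger_gap: 0.0572
```

```bash
python3 ft.py;python3 z4.py ag 265 240 90 scene;python3 -c "
from h import *
go([.4815,.4125,-0.0225],-1.521)"
```

```text
F [-0.7222  0.3254  0.4412] T [-0.0897  0.0964 -0.0061] tq [ -0.0508 -54.0829 -26.8104   0.0587  -0.1149  -0.0002] gap 0.057194384530660454 z -0.01883974848062362 j6 0.4713876058232215 t 50.375
at [ 0.4807  0.412  -0.0178] shaker [-97.3542 478.4779 -17.7838] yaw -1.521 gap 0.05760347493864348 t 50.475 -> d cm [ -1.8876 -50.0618  38.7447] 
[ 0.2624 -0.3978 -0.2136]
at [ 0.4807  0.412  -0.0178] shaker [-97.3542 478.4779 -17.7838] yaw -1.521 gap 0.05760347493864348 t 50.475 -> d cm [ 0.4718  0.0838 -0.0483] turn x 0.000 (j6 now 0.47)
```

View pics/ag1.png

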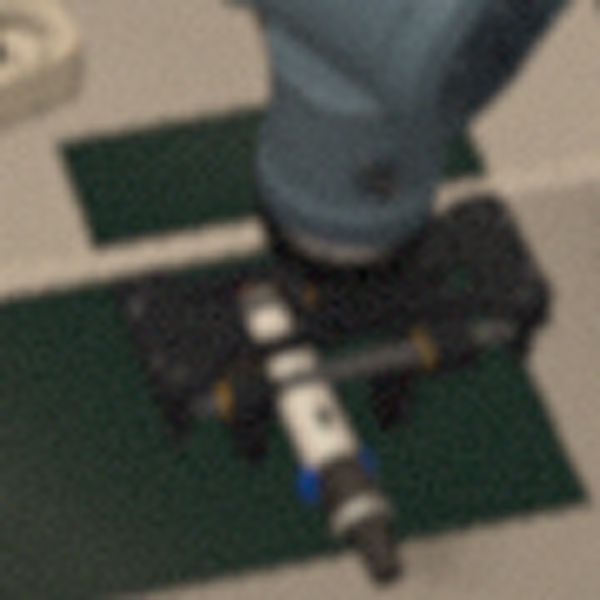

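Emit:
{"name": "send_rows", "arguments": {"commands": [{"xyz":[0,0.05,0.4],"claw":0.65,"angular":[0,0,0]},{"xyz":[0.45,0,0],"claw":0.65,"angular":[0,0,0]},{"xyz":[0,0,0],"claw":0.1,"angular":[0,0,0]},{"xyz":[0,0,0],"claw":0.1,"angular":[0,0,0]},{"xyz":[0,0,0],"claw":0.1,"angular":[0,0,0]},{"xyz":[0,0,0],"claw":0.1,"angular":[0,0,0]},{"xyz":[0,0,0],"claw":0.1,"angular":[0,0,0]}], "newtons": 30}}

```text
t: 51.35
ee_pos: [0.4805, 0.4076, -0.0233]
orientation: [0.512, 0.487, 0.512, -0.487]
force: [-0.9, 0.6, 0.7]
finger_gap: 0.0239
```

```bash
python3 ft.py
```

```text
F [-0.8691  0.6203  0.7254] T [-0.0443  0.133   0.0165] tq [ -0.209  -54.5545 -26.951    0.0047  -0.1202   0.0191] gap 0.023895099371333214 z -0.023345892273286054 j6 0.46531042751852564 t 51.35
```

Emit:
{"name": "send_rows", "arguments": {"commands": [{"xyz":[-2,0,0],"claw":0.1,"angular":[0,0,0]},{"xyz":[-5,0,0],"claw":0.1,"angular":[0,0,0]},{"xyz":[-5,0,0],"claw":0.1,"angular":[0,0,0]},{"xyz":[-5,0,0],"claw":0.1,"angular":[0,0,0]},{"xyz":[-3,0,0],"claw":0.1,"angular":[0,0,0]},{"xyz":[0,0,4],"claw":0.1,"angular":[0,0,0]},{"xyz":[0,0,5],"claw":0.1,"angular":[0,0,0]},{"xyz":[0,0,5],"claw":0.1,"angular":[0,0,0]},{"xyz":[0,0,5],"claw":0.1,"angular":[0,0,0]},{"xyz":[0,0,5],"claw":0.1,"angular":[0,0,0]}]}}

```text
t: 52.6
ee_pos: [0.4925, 0.1663, 0.178]
orientation: [0.513, 0.488, 0.512, -0.487]
force: [-0.1, 0.5, -1.8]
finger_gap: 0.0238
```

Emit:
{"name": "send_rows", "arguments": {"commands": [{"xyz":[0,0,5],"claw":0.1,"angular":[0,0,0]},{"xyz":[0,0,3],"claw":0.1,"angular":[0,0,0]},{"xyz":[0,0,0],"claw":0.1,"angular":[-0.17,0,0]},{"xyz":[0,0,0],"claw":0.1,"angular":[-0.17,0,0]},{"xyz":[0,0,0],"claw":0.1,"angular":[-0.17,0,0]},{"xyz":[0,0,0],"claw":0.1,"angular":[-0.17,0,0]},{"xyz":[0,0,0],"claw":0.1,"angular":[-0.17,0,0]},{"xyz":[0,0,0],"claw":0.1,"angular":[-0.17,0,0]},{"xyz":[0,0,0],"claw":0.1,"angular":[-0.17,0,0]},{"xyz":[0,0,0],"claw":0.1,"angular":[-0.17,0,0]}]}}

```text
t: 53.85
ee_pos: [0.4965, 0.0879, 0.1778]
orientation: [0.705, 0.055, 0.705, -0.055]
force: [0.2, -1.0, -1.6]
finger_gap: 0.024
```

```bash
python3 ft.py; python3 -c "
from h import *
go(S2W(0,0,125),TH)"
```

```text
F [ 0.1542 -0.9676 -1.6451] T [ 0.069  -0.0181  0.0481] tq [ -0.0025 -36.3664 -33.983   -0.0074   0.0751   1.8045] gap 0.023959862421457947 z 0.17779555920744894 j6 -1.476127951509637 t 53.85
at [0.4965 0.0879 0.1778] shaker [-31.7031 160.7502 177.7956] yaw -0.155 gap 0.023959862421457947 t 53.85 -> d cm [  5.2819 -16.0749   3.1672] turn x -0.000 (j6 now -1.48)
```

Emit:
{"name": "send_rows", "arguments": {"commands": [{"xyz":[0,-4,0.8],"claw":0.1,"angular":[0,0,0]},{"xyz":[0,-4,0.8],"claw":0.1,"angular":[0,0,0]},{"xyz":[0,-4,0.8],"claw":0.1,"angular":[0,0,0]},{"xyz":[0,-4.1,0.8],"claw":0.1,"angular":[0,0,0]},{"xyz":[0,0,0],"claw":0.1,"angular":[0,0,0]},{"xyz":[3,0,0],"claw":0.1,"angular":[0,0,0]},{"xyz":[3,0,0],"claw":0.1,"angular":[0,0,0]},{"xyz":[2,0,0],"claw":0.1,"angular":[0,0,0]},{"xyz":[0,0,0],"claw":0.1,"angular":[0,0,0]}]}}

```text
t: 54.98
ee_pos: [0.501, -0.0748, 0.0958]
orientation: [0.704, 0.057, 0.706, -0.056]
force: [1.4, 0.4, -1.2]
finger_gap: 0.0237
```

```bash
python3 zoom.py ah; python3 ft.py; python3 -c "
from h import *
go(S2W(0,0,62),TH)
P=[S2W(x,0,140) for x in(-84,84)]
print(proj('scene',P),proj('top',P))"
```

```text
at [ 0.5028 -0.0757  0.0977] shaker [-0.2212  0.083  97.7072] yaw -0.16 gap 0.02436660356885107 t 55.075 -> d cm [  9.7179  -0.5464 -50.853 ] 
F [-0.0923 -0.6374 -1.7539] T [0.0546 0.008  0.0106] tq [  0.0285 -37.9458 -29.8207  -0.0261   0.1232   0.0064] gap 0.02436660356885107 z 0.09770722755755969 j6 -1.794080856877658 t 55.075
at [ 0.5028 -0.0757  0.0977] shaker [-0.2212  0.083  97.7072] yaw -0.16 gap 0.02436660356885107 t 55.075 -> d cm [ 3.5707 -0.0081  0.0185] turn x -0.005 (j6 now -1.79)
[[289.1939 177.4118]
 [243.7338 179.7936]] [[256.2581 227.9574]
 [263.3514 187.7686]]
```

View pics/ah1.png

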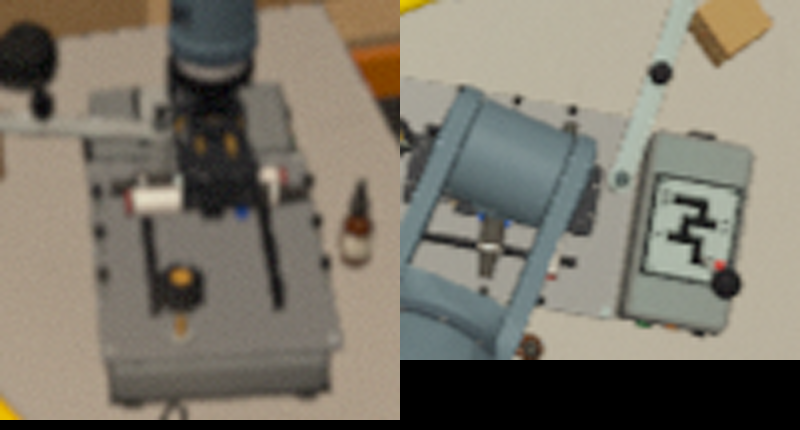

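Emit:
{"name": "send_rows", "arguments": {"commands": [{"xyz":[0,0,0.7],"claw":0.1,"angular":[0,0,0]},{"xyz":[0.5,0,0],"claw":0.1,"angular":[-0.005,0,0]},{"xyz":[0,0,0],"claw":0.1,"angular":[0,0,0]}]}}

```text
t: 55.45
ee_pos: [0.509, -0.0772, 0.0914]
orientation: [0.705, 0.055, 0.705, -0.055]
force: [0.0, 0.4, -2.2]
finger_gap: 0.0245
```

```bash
cat > ends.py <<'E'
import sys
from h import *
tag=sys.argv[1]; y=float(sys.argv[2]); z=float(sys.argv[3]); grab(tag)
out=[]
for n,s in(("scene",9),("top",9)):
    im=np.load(f"pics/{tag}_{n}.npz")["im"]
    c=proj(n,S2W(0,y,z))[0]; x0,y0=int(c[0]-22),int(c[1]-32)
    v=cv2.resize(im[y0:y0+64,x0:x0+44],None,fx=9,fy=9,interpolation=cv2.INTER_CUBIC)[:,:,::-1].copy()
    if n=="scene":
        x0,y0=int(c[0]-32),int(c[1]-32);v=cv2.resize(im[y0:y0+64,x0:x0+44],None,fx=9,fy=9,interpolation=cv2.INTER_CUBIC)[:,:,::-1].copy()
    for x in(-84,-42,0,42,84):
        p=(proj(n,S2W(x,y,z))[0]-[x0,y0]+.5)*9-.5; cv2.circle(v,tuple(int(q) for q in p),3,(0,255,0),-1)
    out.append(v)
cv2.imwrite(f"pics/{tag}e.png",np.hstack(out)); go(S2W(0,y,62),TH)
E
python3 ends.py ai 0 135; python3 ft.py
```

```text
at [ 0.5091 -0.0772  0.0915] shaker [ 6.1962 -0.4387 91.512 ] yaw -0.156 gap 0.023733345702991356 t 55.55 -> d cm [ 2.9515  0.043  -0.6184] turn x -0.001 (j6 now -1.80)
F [-0.415   0.1285 -0.8617] T [0.0484 0.0036 0.0498] tq [  0.016  -39.8304 -30.5284  -0.0289   0.0769  -0.0031] gap 0.023733345702991356 z 0.09151204834956214 j6 -1.7962766984923468 t 55.55
```

View pics/aie.png

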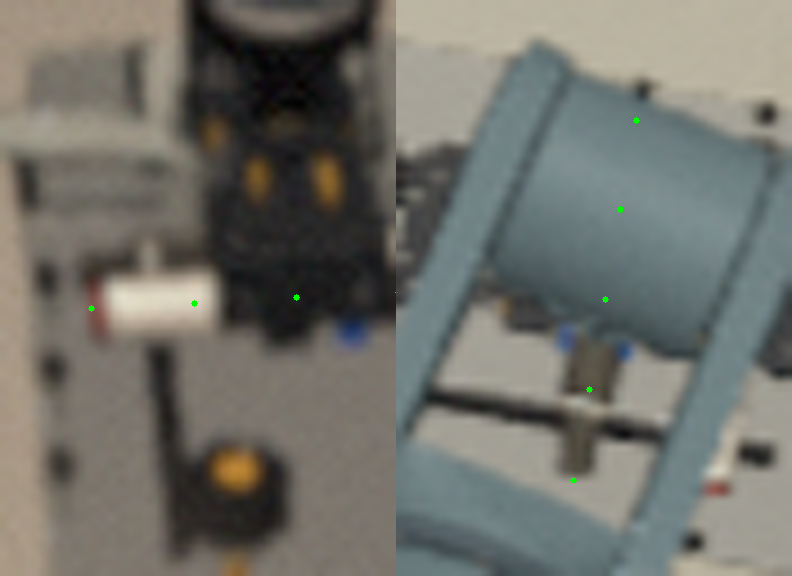

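Emit:
{"name": "send_rows", "arguments": {"commands": [{"xyz":[1,0,0],"claw":0.1,"angular":[0,0,0]},{"xyz":[1,0,0],"claw":0.1,"angular":[0,0,0]},{"xyz":[0.5,0,0],"claw":0.1,"angular":[0,0,0]},{"xyz":[0.3,0,0],"claw":0.1,"angular":[0,0,0]},{"xyz":[0,0,0],"claw":0.1,"angular":[0,0,0]},{"xyz":[0.2,0,0],"claw":0.1,"angular":[0,0,0]},{"xyz":[0,0,0],"claw":0.1,"angular":[0,0,0]}]}}

```text
t: 56.42
ee_pos: [0.5098, -0.0779, 0.0623]
orientation: [0.705, 0.055, 0.705, -0.055]
force: [-0.7, -3.0, 3.2]
finger_gap: 0.0239
```

```bash
python3 ft.py
```

```text
F [-0.6888 -3.0006  3.1631] T [-0.5014  0.171  -0.0974] tq [  1.9232 -38.4081 -27.4168   0.8931   0.0701  -0.0801] gap 0.023916874426899104 z 0.062258229453344034 j6 -1.7962546335443732 t 56.425
```

Emit:
{"name": "send_rows", "arguments": {"commands": [{"xyz":[0,0,0],"claw":0.45,"angular":[0,0,0]},{"xyz":[0,0,0],"claw":0.45,"angular":[0,0,0]},{"xyz":[0,0,0],"claw":0.45,"angular":[0,0,0]},{"xyz":[-3,0,0],"claw":0.45,"angular":[0,0,0]},{"xyz":[-3,0,0],"claw":0.45,"angular":[0,0,0]},{"xyz":[0,-3,-0.3],"claw":0.45,"angular":[0,0,0]},{"xyz":[0,-3,0],"claw":0.45,"angular":[0,0,0]},{"xyz":[0,0,0],"claw":0.45,"angular":[0,0,0]}]}}

```text
t: 57.42
ee_pos: [0.4968, -0.1374, 0.1217]
orientation: [0.705, 0.056, 0.705, -0.056]
force: [0.2, -0.1, 1.0]
finger_gap: 0.0393
```

```bash
python3 ends.py aj 0 105; python3 -c "
from h import *
go(S2W(3,-60,63),TH)"
```

```text
at [ 0.4968 -0.1357  0.1214] shaker [  3.1355 -60.1103 121.4076] yaw -0.157 gap 0.039311910693929045 t 57.525 -> d cm [ 5.9449  6.0065 -0.3208] turn x -0.002 (j6 now -1.91)
at [ 0.4968 -0.1357  0.1214] shaker [  3.1355 -60.1103 121.4076] yaw -0.157 gap 0.039311910693929045 t 57.525 -> d cm [ 5.8408  0.0071 -0.0112] turn x -0.002 (j6 now -1.91)
```

View pics/aje.png

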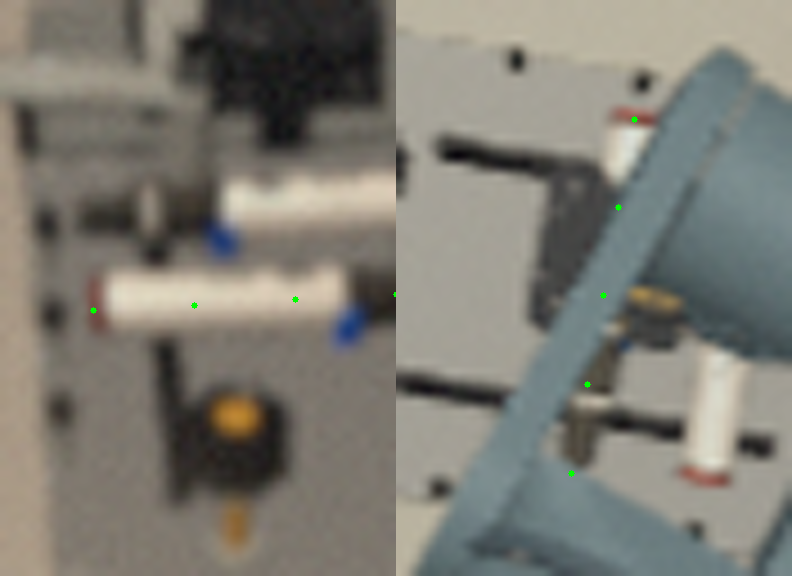

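Emit:
{"name": "send_rows", "arguments": {"commands": [{"xyz":[3,0,0],"claw":0.45,"angular":[0,0,0]},{"xyz":[2.4,0,0],"claw":0.45,"angular":[0,0,0]},{"xyz":[0.4,0,0],"claw":0.45,"angular":[0,0,0]},{"xyz":[0,0,0],"claw":0.1,"angular":[0,0,0]},{"xyz":[0,0,0],"claw":0.1,"angular":[0,0,0]},{"xyz":[0,0,0],"claw":0.1,"angular":[0,0,0]},{"xyz":[-1,0,0],"claw":0.1,"angular":[0,0,0]},{"xyz":[-0.7,0,0],"claw":0.1,"angular":[0,0,0]},{"xyz":[0,0,-0.65],"claw":0.1,"angular":[0,0,0]},{"xyz":[0,0,0],"claw":0.1,"angular":[0,0,0]}]}}

```text
t: 58.78
ee_pos: [0.4897, -0.1346, 0.0804]
orientation: [0.705, 0.055, 0.705, -0.055]
force: [-0.3, -0.2, -2.3]
finger_gap: 0.0239
```

```bash
python3 ft.py; python3 -c "
from h import *
go(S2W(-3.5,-60,63),TH)"
```

```text
F [-0.3404 -0.1959 -2.281 ] T [ 0.0112  0.0062 -0.0266] tq [ -0.0047 -39.9922 -30.2388  -0.0466   0.0893  -0.0244] gap 0.02391298710359815 z 0.0803604527052261 j6 -1.9173829741853288 t 58.775
at [ 0.4897 -0.1346  0.0804] shaker [ -4.0277 -60.1158  80.3605] yaw -0.156 gap 0.02391298710359815 t 58.775 -> d cm [1.736  0.0109 0.0542] turn x -0.001 (j6 now -1.92)
```

Emit:
{"name": "send_rows", "arguments": {"commands": [{"xyz":[1,0,0],"claw":0.1,"angular":[0,0,0]},{"xyz":[0.5,0,0],"claw":0.1,"angular":[0,0,0]},{"xyz":[0.3,0,0],"claw":0.1,"angular":[0,0,0]},{"xyz":[0,0,0],"claw":0.1,"angular":[0,0,0]},{"xyz":[0,0,0],"claw":0.45,"angular":[0,0,0]},{"xyz":[0,0,0],"claw":0.45,"angular":[0,0,0]},{"xyz":[0,0,0],"claw":0.45,"angular":[0,0,0]},{"xyz":[-3,0,0],"claw":0.45,"angular":[0,0,0]},{"xyz":[-4,0,0],"claw":0.6,"angular":[0,0,0]},{"xyz":[-4,0,0],"claw":0.65,"angular":[0,0,0]}]}}

```text
t: 60.02
ee_pos: [0.4903, -0.1347, 0.1734]
orientation: [0.705, 0.055, 0.705, -0.055]
force: [0.7, -0.8, -0.4]
finger_gap: 0.0567
```

```bash
python3 -c "
from h import *
go([.4104,.2314,.17],-1.4225)"
```

```text
at [ 0.4903 -0.1347  0.1734] shaker [ -3.4833 -60.2079 173.404 ] yaw -0.156 gap 0.05672729037363197 t 60.025 -> d cm [  0.3648  34.9342 -13.5652] turn x 1.267 (j6 now -1.92)
```

Emit:
{"name": "send_rows", "arguments": {"commands": [{"xyz":[0,5,-1.9],"claw":0.65,"angular":[0,0,0]},{"xyz":[0,5,-1.9],"claw":0.65,"angular":[0,0,0]},{"xyz":[0,5,-1.9],"claw":0.65,"angular":[0,0,0]},{"xyz":[0,5,-1.9],"claw":0.65,"angular":[0,0,0]},{"xyz":[0,5,-2],"claw":0.65,"angular":[0,0,0]},{"xyz":[0,5,-2],"claw":0.65,"angular":[0,0,0]},{"xyz":[0,4.9,-2],"claw":0.65,"angular":[0,0,0]},{"xyz":[0,0,0],"claw":0.65,"angular":[0.18,0,0]},{"xyz":[0,0,0],"claw":0.65,"angular":[0.18,0,0]},{"xyz":[0,0,0],"claw":0.65,"angular":[0.18,0,0]}]}}

```text
t: 61.28
ee_pos: [0.41, 0.2312, 0.1724]
orientation: [0.664, 0.243, 0.664, -0.243]
force: [0.8, 0.3, 1.1]
finger_gap: 0.0575
```

Emit:
{"name": "send_rows", "arguments": {"commands": [{"xyz":[0,0,0],"claw":0.65,"angular":[0.18,0,0]},{"xyz":[0,0,0],"claw":0.65,"angular":[0.18,0,0]},{"xyz":[0,0,0],"claw":0.65,"angular":[0.18,0,0]},{"xyz":[0,0,0],"claw":0.65,"angular":[0.187,0,0]},{"xyz":[4,0,0],"claw":0.65,"angular":[0,0,0]},{"xyz":[4,0,0],"claw":0.65,"angular":[0,0,0]},{"xyz":[0,0,0],"claw":0.65,"angular":[0,0,0]}]}}

```text
t: 62.15
ee_pos: [0.4074, 0.2301, 0.0899]
orientation: [0.534, 0.46, 0.537, -0.464]
force: [0.7, -0.4, 0.1]
finger_gap: 0.0574
```

```bash
python3 z4.py ak 265 210 90 scene; python3 zoom.py al; python3 -c "
from h import *
go([.4104,.2314,-.0175],-1.4225)"
```

```text
at [0.4106 0.231  0.0933] shaker [-138.6646  288.8466   93.3183] yaw -1.423 gap 0.05735205663054018 t 62.25 -> d cm [  9.3316 -44.0179  16.7881] 
[-0.6065  0.4903  0.5049]
at [0.4117 0.2313 0.0944] shaker [-137.6127  289.2814   94.3685] yaw -1.423 gap 0.05709453943075333 t 62.35 -> d cm [  9.3053 -44.1581  16.8008] 
at [0.4117 0.2313 0.0944] shaker [-137.6127  289.2814   94.3685] yaw -1.423 gap 0.05709453943075333 t 62.35 -> d cm [11.1865 -0.158  -0.0294] turn x -0.000 (j6 now 0.11)
```

View pics/ak1.png

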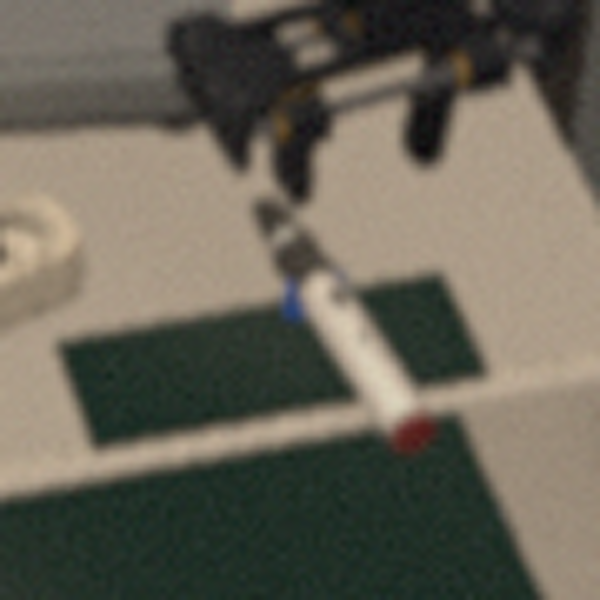

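View pics/al_top.png

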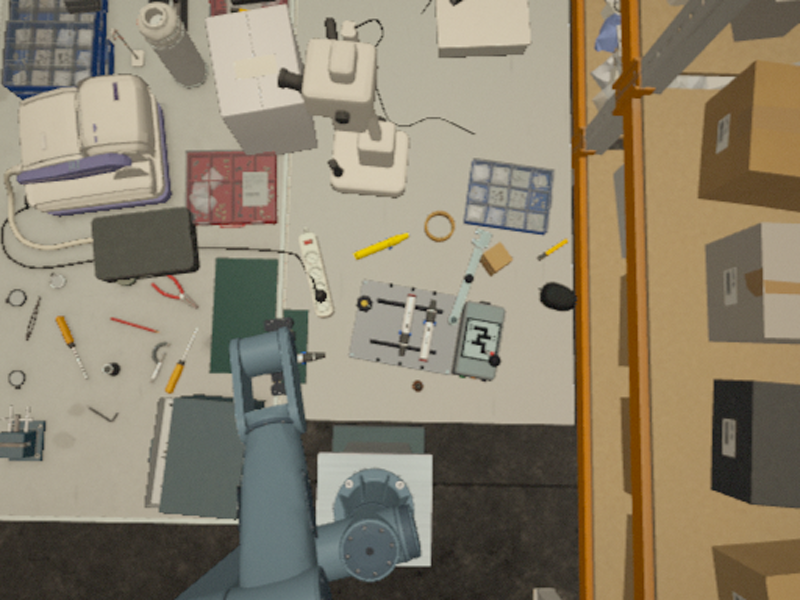

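```bash
python3 -c "
from h import *
f=lambda x,y:((x+.5)/6.667-.5+265,(y+.5)/6.667-.5+210)
t=ray('scene',*f(262,203),.0195);c=ray('scene',*f(415,438),.0195);print(t,c,np.linalg.norm(t-c),(t+c)/2)
print('crate',ray('top',263/1.5625,400/1.5625,.2),ray('top',172/1.5625,397/1.5625,.2))
"
```

```text
[0.4216 0.1453 0.0195] [0.3966 0.3151 0.0195] 0.17163920501991792 [0.4091 0.2302 0.0195]
crate [0.3028 0.2773 0.2   ] [0.3056 0.5024 0.2   ]
```

Emit:
{"name": "send_rows", "arguments": {"commands": [{"xyz":[3,-0.2,0.45],"claw":0.65,"angular":[0,0,0]},{"xyz":[3,0,0],"claw":0.65,"angular":[0,0,0]},{"xyz":[3,0,0],"claw":0.65,"angular":[0,0,0]},{"xyz":[2,0,0],"claw":0.65,"angular":[0,0,0]},{"xyz":[0,0,0],"claw":0.65,"angular":[0,0,0]},{"xyz":[0,0,0],"claw":0.65,"angular":[0,0,0]}]}}

```text
t: 63.1
ee_pos: [0.4105, 0.2265, -0.0159]
orientation: [0.536, 0.462, 0.535, -0.461]
force: [-0.1, -0.3, -0.1]
finger_gap: 0.0572
```

```bash
python3 ft.py;python3 z4.py am 265 210 90 scene; python3 -c "
from h import *
go([.4098,.2265,-.0228],-1.4225)"
```

```text
F [-0.1408 -0.3167 -0.1091] T [-0.0539  0.0508  0.0159] tq [ -0.0077 -36.8673 -22.8709   0.0565   0.0334  -0.0007] gap 0.05715452601877472 z -0.01586668119006944 j6 0.10215456473259019 t 63.1
at [ 0.4105  0.2265 -0.0159] shaker [-138.1004  284.3687  -15.8774] yaw -1.423 gap 0.05713868502042134 t 63.2 -> d cm [ -1.7196 -43.9339  16.3416] 
[-0.3513 -0.1052 -0.8761]
at [ 0.4105  0.2265 -0.0159] shaker [-138.1004  284.3687  -15.8774] yaw -1.423 gap 0.05713868502042134 t 63.2 -> d cm [ 0.6921 -0.0666 -0.0115] turn x -0.000 (j6 now 0.10)
```

View pics/am1.png

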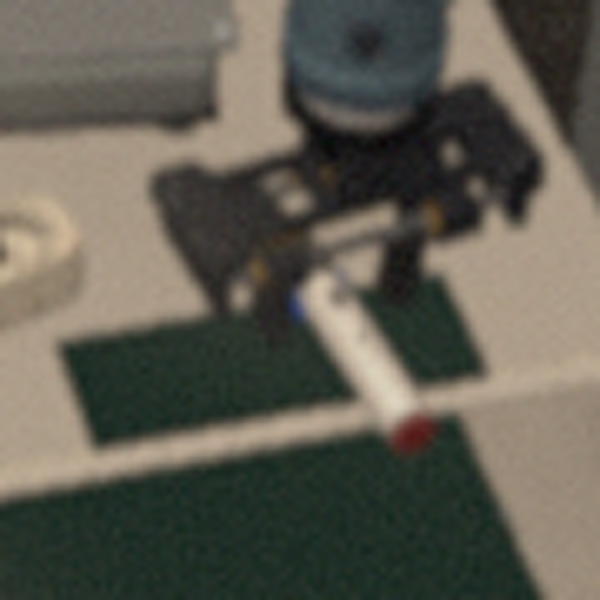

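Emit:
{"name": "send_rows", "arguments": {"commands": [{"xyz":[0,-0.05,-0.4],"claw":0.65,"angular":[0,0,0]},{"xyz":[0.4,0,0],"claw":0.65,"angular":[0,0,0]},{"xyz":[0.3,0,0],"claw":0.65,"angular":[0,0,0]},{"xyz":[0,0,0],"claw":0.1,"angular":[0,0,0]},{"xyz":[0,0,0],"claw":0.1,"angular":[0,0,0]},{"xyz":[0,0,0],"claw":0.1,"angular":[0,0,0]},{"xyz":[0,0,0],"claw":0.1,"angular":[0,0,0]},{"xyz":[0,0,0],"claw":0.1,"angular":[0,0,0]}], "newtons": 30}}

```text
t: 64.2
ee_pos: [0.4081, 0.23, -0.0243]
orientation: [0.536, 0.462, 0.536, -0.462]
force: [1.1, -0.8, -0.7]
finger_gap: 0.0236
```

```bash
python3 ft.py
```

```text
F [ 1.0719 -0.8455 -0.6854] T [-0.1147 -0.0607  0.0115] tq [  0.1653 -38.0498 -22.5792   0.1004   0.1782  -0.0038] gap 0.023580228775264077 z -0.02431680953684571 j6 0.11105779817551881 t 64.2
```

Emit:
{"name": "send_rows", "arguments": {"commands": [{"xyz":[-2,0,0],"claw":0.1,"angular":[0,0,0]},{"xyz":[-5,0,0],"claw":0.1,"angular":[0,0,0]},{"xyz":[-5,0,0],"claw":0.1,"angular":[0,0,0]},{"xyz":[-5,0,0],"claw":0.1,"angular":[0,0,0]},{"xyz":[-4,0,0],"claw":0.1,"angular":[0,0,0]},{"xyz":[0,3,2],"claw":0.1,"angular":[0,0,0]},{"xyz":[0,3,3],"claw":0.1,"angular":[0,0,0]},{"xyz":[0,0,0],"claw":0.1,"angular":[0,0,0]}]}}

```text
t: 65.2
ee_pos: [0.476, 0.1878, 0.1853]
orientation: [0.535, 0.462, 0.535, -0.463]
force: [-0.2, -0.2, -3.0]
finger_gap: 0.0242
```

Emit:
{"name": "send_rows", "arguments": {"commands": [{"xyz":[0,0,0],"claw":0.1,"angular":[-0.16,0,0]},{"xyz":[0,0,0],"claw":0.1,"angular":[-0.16,0,0]},{"xyz":[0,0,0],"claw":0.1,"angular":[-0.16,0,0]},{"xyz":[0,0,0],"claw":0.1,"angular":[-0.16,0,0]},{"xyz":[0,0,0],"claw":0.1,"angular":[-0.16,0,0]},{"xyz":[0,0,0],"claw":0.1,"angular":[-0.16,0,0]},{"xyz":[0,0,0],"claw":0.1,"angular":[-0.16,0,0]},{"xyz":[0,0,0],"claw":0.1,"angular":[-0.148,0,0]},{"xyz":[0,0,0],"claw":0.1,"angular":[0,0,0]}]}}

```text
t: 66.32
ee_pos: [0.4735, 0.1898, 0.1851]
orientation: [0.704, 0.055, 0.705, -0.055]
force: [-0.4, 0.4, -2.5]
finger_gap: 0.0242
```

```bash
python3 ft.py; python3 -c "
from h import *
go(S2W(0,60,125),TH)"
```

```text
F [-0.3974  0.4392 -2.451 ] T [-0.0227 -0.0101 -0.0196] tq [ -0.0482 -37.1877 -34.4153  -0.0049   0.0863  -0.8475] gap 0.024153423502399306 z 0.1850684903345151 j6 -1.267236379710096 t 66.325
at [0.4735 0.1898 0.1851] shaker [-70.1248 257.8617 185.0685] yaw -0.156 gap 0.024153423502399306 t 66.325 -> d cm [  6.0006 -19.7807   7.0332] turn x -0.001 (j6 now -1.27)
```

Emit:
{"name": "send_rows", "arguments": {"commands": [{"xyz":[0,-5,1.8],"claw":0.1,"angular":[0,0,0]},{"xyz":[0,-5,1.8],"claw":0.1,"angular":[0,0,0]},{"xyz":[0,-5,1.7],"claw":0.1,"angular":[0,0,0]},{"xyz":[0,-4.8,1.7],"claw":0.1,"angular":[0,0,0]},{"xyz":[0,0,0],"claw":0.1,"angular":[0,0,0]},{"xyz":[3,0,0],"claw":0.1,"angular":[0,0,0]},{"xyz":[3,0,0],"claw":0.1,"angular":[0,0,0]},{"xyz":[3,0,0],"claw":0.1,"angular":[0,0,0]},{"xyz":[0,0,0],"claw":0.1,"angular":[0,0,0]},{"xyz":[0,0,0],"claw":0.1,"angular":[0,0,0]}]}}

```text
t: 67.58
ee_pos: [0.5137, -0.0165, 0.0966]
orientation: [0.705, 0.055, 0.705, -0.055]
force: [0.0, 0.0, -1.4]
finger_gap: 0.0236
```

```bash
python3 ft.py; python3 ends.py an 60 137
```

```text
F [ 0.0078  0.0016 -1.355 ] T [ 0.0283 -0.0085  0.0031] tq [  0.0635 -38.5729 -29.7474  -0.0149   0.1441   0.026 ] gap 0.023643379818801394 z 0.09660714716058663 j6 -1.6792494363653867 t 67.575
at [ 0.5144 -0.017   0.0972] shaker [ 2.2056 59.8828 97.2447] yaw -0.155 gap 0.023799236752528437 t 67.675 -> d cm [ 3.5239  0.0125 -0.2301] turn x 0.000 (j6 now -1.68)
```

View pics/ane.png

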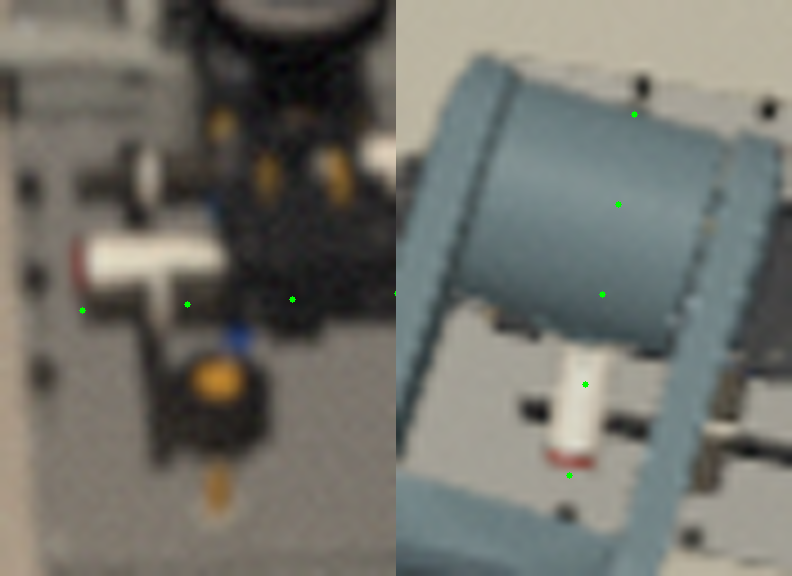

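Emit:
{"name": "send_rows", "arguments": {"commands": [{"xyz":[0,0,-0.4],"claw":0.1,"angular":[0,0,0]},{"xyz":[1.5,0,0],"claw":0.1,"angular":[0,0,0]},{"xyz":[1,0,0],"claw":0.1,"angular":[0,0,0]},{"xyz":[0.5,0,0],"claw":0.1,"angular":[0,0,0]},{"xyz":[0.4,0,0],"claw":0.1,"angular":[0,0,0]},{"xyz":[0.2,0,0],"claw":0.1,"angular":[0,0,0]},{"xyz":[0,0,0],"claw":0.1,"angular":[0,0,0]}]}}

```text
t: 68.55
ee_pos: [0.5098, -0.0176, 0.0606]
orientation: [0.705, 0.054, 0.705, -0.055]
force: [-4.1, -3.8, 5.0]
finger_gap: 0.0241
```

```bash
python3 ft.py
```

```text
F [-4.1117 -3.8417  5.0452] T [-0.5796  0.6833 -0.0239] tq [  2.0373 -37.1683 -27.7406   1.2066  -0.7997   0.004 ] gap 0.02407929053653062 z 0.06060474844462494 j6 -1.6815354266119042 t 68.55
```

Seated. Release, rise, and move off toward the right front to look.

Emit:
{"name": "send_rows", "arguments": {"commands": [{"xyz":[0,0,0],"claw":0.45,"angular":[0,0,0]},{"xyz":[0,0,0],"claw":0.45,"angular":[0,0,0]},{"xyz":[0,0,0],"claw":0.45,"angular":[0,0,0]},{"xyz":[-3,0,0],"claw":0.45,"angular":[0,0,0]},{"xyz":[-4,0,0],"claw":0.6,"angular":[0,0,0]},{"xyz":[-4,0,0],"claw":0.65,"angular":[0,0,0]},{"xyz":[0,-5,0],"claw":0.65,"angular":[0,0,0]},{"xyz":[0,-5,2],"claw":0.65,"angular":[0,0,0]},{"xyz":[0,-5,5],"claw":0.65,"angular":[0,0,0]},{"xyz":[0,-4,6],"claw":0.65,"angular":[0,0,0]}]}}

```text
t: 69.8
ee_pos: [0.5973, -0.2132, 0.1699]
orientation: [0.705, 0.055, 0.705, -0.055]
force: [0.9, 0.0, 1.1]
finger_gap: 0.0571
```

```bash
python3 zoom.py ao; python3 ends.py ap 60 105;  python3 -c "
from h import *
go(S2W(148,-132,106),TH-np.pi/2)"
```

```text
at [ 0.5987 -0.2153  0.1671] shaker [ 116.117  -123.0914  167.1357] yaw -0.158 gap 0.05732663731196453 t 69.9 -> d cm [ 16.7588  11.8425 -62.5031] 
at [ 0.5962 -0.2113  0.168 ] shaker [ 112.995  -119.4489  168.0008] yaw -0.156 gap 0.05714540969896226 t 70.0 -> d cm [ 10.6496  17.9238 -11.2864] turn x -0.001 (j6 now -1.94)
at [ 0.5962 -0.2113  0.168 ] shaker [ 112.995  -119.4489  168.0008] yaw -0.156 gap 0.05714540969896226 t 70.0 -> d cm [ 6.19   -1.2601  3.5166] turn x 1.570 (j6 now -1.94)
```

View pics/ape.png

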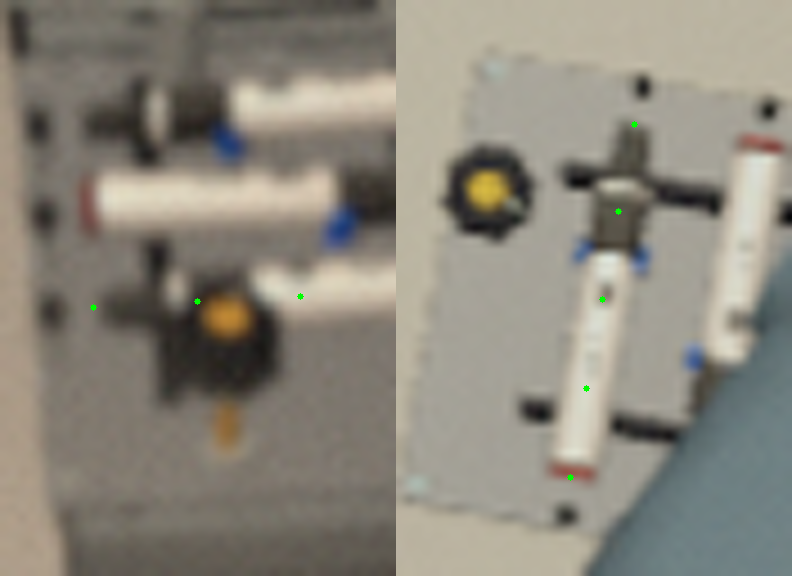

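View pics/ao1.png

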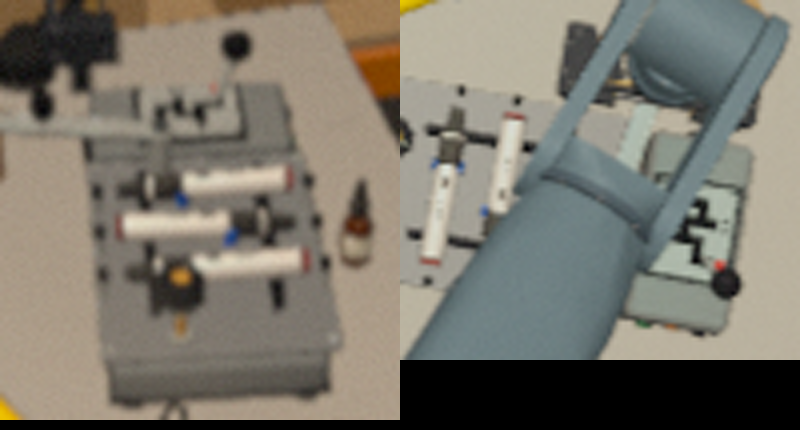

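Emit:
{"name": "send_rows", "arguments": {"commands": [{"xyz":[0,-1.3,3.5],"claw":0.65,"angular":[0,0,0]},{"xyz":[0,0,0],"claw":0.65,"angular":[0,0,0]},{"xyz":[0,0,0],"claw":0.65,"angular":[0,0,0]}]}}

```text
t: 70.38
ee_pos: [0.6283, -0.2279, 0.1699]
orientation: [0.705, 0.054, 0.705, -0.054]
force: [-0.8, -0.2, 0.1]
finger_gap: 0.0569
```

```bash
python3 -c "
from h import *
go(S2W(148,-132,108),TH)"; python3 z4.py aq 195 115 80 scene
```

```text
at [ 0.6283 -0.2279  0.1699] shaker [ 147.2654 -130.955   169.9129] yaw -0.154 gap 0.05691610121771127 t 70.375 -> d cm [ 6.1912 -0.1066  0.0768] turn x 0.001 (j6 now -1.94)
at [ 0.6284 -0.2282  0.1701] shaker [ 147.414  -131.2067  170.1348] yaw -0.154 gap 0.057200150701899925 t 70.475 -> d cm [ 17.0173  12.9111 -65.5945] 
[ 0.5471 -0.3897 -0.0028]
```

View pics/aq1.png

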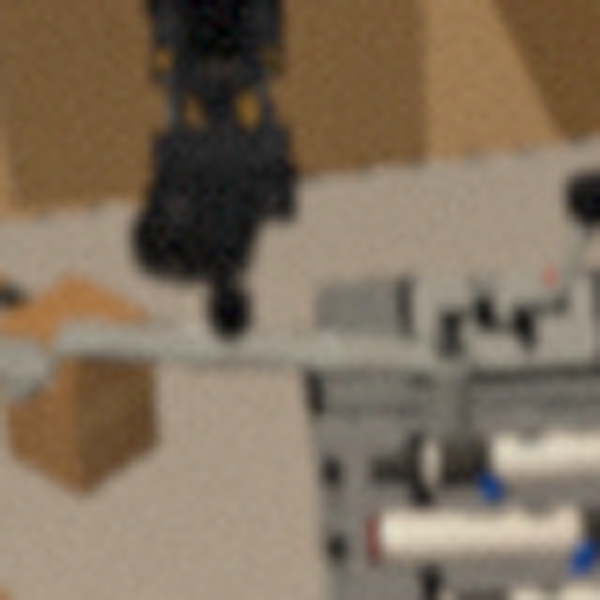

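Emit:
{"name": "send_rows", "arguments": {"commands": [{"xyz":[3,-0.1,0],"claw":0.65,"angular":[0,0,0]},{"xyz":[2.5,0,0],"claw":0.6,"angular":[0,0,0]},{"xyz":[0.7,0,0],"claw":0.5,"angular":[0,0,0]},{"xyz":[0,0,0],"claw":0.1,"angular":[0,0,0]},{"xyz":[0,0,0],"claw":0.1,"angular":[0,0,0]},{"xyz":[0,0,0],"claw":0.1,"angular":[0,0,0]},{"xyz":[0,0,0],"claw":0.1,"angular":[0,0,0]}], "newtons": 12}}

```text
t: 71.35
ee_pos: [0.6298, -0.2308, 0.109]
orientation: [0.706, 0.054, 0.704, -0.055]
force: [0.1, -1.3, 4.4]
finger_gap: 0.0242
```

```bash
python3 ft.py; python3 -c "
from h import *
go(S2W(148,-132,106),TH)"
```

```text
F [ 0.0858 -1.2541  4.3985] T [-0.2144  0.0335  0.0193] tq [  0.673  -53.0997 -30.4487   0.2616   0.1461   0.0433] gap 0.024164595971773145 z 0.10904503877411922 j6 -1.9438479340226478 t 71.35
at [ 0.6298 -0.2308  0.109 ] shaker [ 149.1768 -133.5788  109.045 ] yaw -0.155 gap 0.024164595971773145 t 71.35 -> d cm [ 0.3041  0.1582 -0.1183] turn x 0.000 (j6 now -1.94)
```

Emit:
{"name": "send_rows", "arguments": {"commands": [{"xyz":[0,1.6,0.06],"claw":0.1,"angular":[0,0,0]},{"xyz":[0,1.6,-0.16],"claw":0.1,"angular":[0,0,0]},{"xyz":[0,2.22,-0.61],"claw":0.1,"angular":[0,0,0]},{"xyz":[0,2.04,-1.04],"claw":0.1,"angular":[0,0,0]},{"xyz":[0,1.8,-1.43],"claw":0.1,"angular":[0,0,0]},{"xyz":[0,1.48,-1.76],"claw":0.1,"angular":[0,0,0]},{"xyz":[0,1.1,-2.01],"claw":0.1,"angular":[0,0,0]},{"xyz":[0,0,0],"claw":0.1,"angular":[0,0,0]}]}}

```text
t: 72.35
ee_pos: [0.576, -0.1002, 0.1076]
orientation: [0.704, 0.054, 0.706, -0.054]
force: [-2.6, -2.1, 6.2]
finger_gap: 0.0238
```

```bash
python3 ft.py; python3 -c "
from h import *
go(S2W(36,-5,106),TH)"; python3 zoom.py ar
```

```text
F [-2.5665 -2.0603  6.1505] T [-0.2274  0.445  -0.0767] tq [  1.672  -44.6105 -29.5048   0.5558  -0.481   -0.0498] gap 0.023825867438117713 z 0.10755220563483346 j6 -1.7921898375512308 t 72.35
at [ 0.576  -0.1002  0.1076] shaker [ 75.8744 -12.8533 107.5522] yaw -0.153 gap 0.023825867438117713 t 72.35 -> d cm [ 0.1686  0.7921 -3.9856] turn x 0.002 (j6 now -1.79)
at [ 0.5766 -0.1005  0.1075] shaker [ 76.4921 -13.0593 107.536 ] yaw -0.154 gap 0.024236127036963272 t 72.45 -> d cm [ 10.9361   1.0778 -58.4817]
```

View pics/ar1.png

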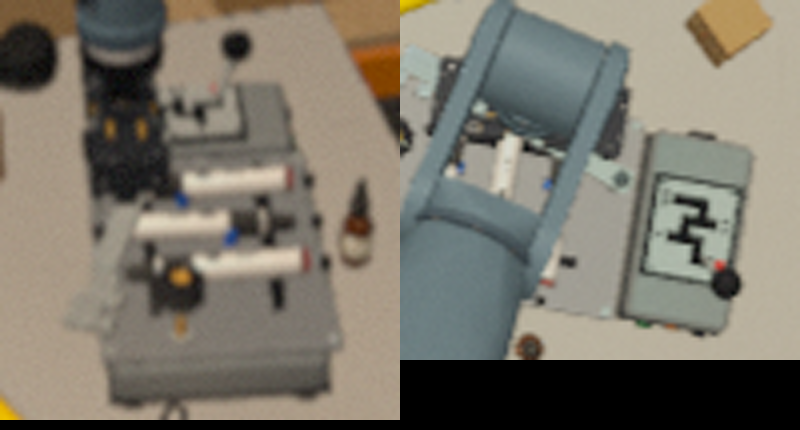

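Emit:
{"name": "send_rows", "arguments": {"commands": [{"xyz":[0,0.6,-1.8],"claw":0.1,"angular":[0,0,0]},{"xyz":[0,0.2,-1.5],"claw":0.1,"angular":[0,0,0]},{"xyz":[0,0,-0.6],"claw":0.1,"angular":[0,0,0]},{"xyz":[0,0,-0.3],"claw":0.1,"angular":[0,0,0]},{"xyz":[0,0,0],"claw":0.1,"angular":[0,0,0]}]}}

```text
t: 73.08
ee_pos: [0.541, -0.0887, 0.1085]
orientation: [0.708, 0.054, 0.702, -0.055]
force: [12.7, -7.1, -2.9]
finger_gap: 0.0239
```

```bash
python3 ft.py; python3 -c "
from h import *
go(S2W(36,-5,106),TH)"
```

```text
F [12.6574 -7.1121 -2.8579] T [-1.1456 -2.0226  0.0616] tq [  2.8073 -41.5334 -23.6991   0.6027   4.3445   0.051 ] gap 0.023879575747050075 z 0.10845559741456778 j6 -1.7951872279065388 t 73.075
at [ 0.541  -0.0887  0.1085] shaker [ 39.4914  -6.8836 108.4556] yaw -0.155 gap 0.023879575747050075 t 73.075 -> d cm [ 0.2425  0.1888 -0.351 ] turn x 0.000 (j6 now -1.80)
```

Emit:
{"name": "send_rows", "arguments": {"commands": [{"xyz":[0,-0.2,-0.3],"claw":0.1,"angular":[0,0,0]},{"xyz":[0,0,0],"claw":0.1,"angular":[0,0,0]}]}}

```text
t: 73.32
ee_pos: [0.5385, -0.0883, 0.1087]
orientation: [0.708, 0.055, 0.702, -0.054]
force: [14.9, 0.7, -2.7]
finger_gap: 0.0244
```

```bash
python3 ft.py; python3 -c "
from h import *
go(S2W(36,-5,106),TH)"; python3 z4.py as 205 145 90 scene
```

```text
F [14.9164  0.7449 -2.695 ] T [-0.0575 -2.4106  0.0147] tq [ -1.5948 -40.4842 -23.2991  -1.666    4.3077  -0.0422] gap 0.024375166647386613 z 0.10871112328469673 j6 -1.800042391713488 t 73.325
at [ 0.5385 -0.0883  0.1087] shaker [ 37.0006  -6.9138 108.7111] yaw -0.155 gap 0.024375166647386613 t 73.325 -> d cm [ 0.2705  0.1909 -0.1024] turn x 0.000 (j6 now -1.80)
at [ 0.5385 -0.0883  0.1087] shaker [ 36.9871  -6.9123 108.7013] yaw -0.155 gap 0.0243425664484802 t 73.425 -> d cm [ 10.3984   0.4101 -54.6578] 
[15.0781  0.8013 -1.3523]
```

View pics/as1.png

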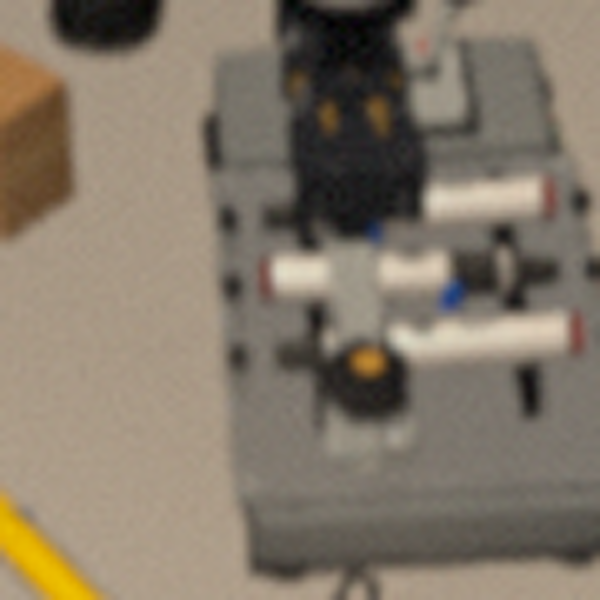

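Emit:
{"name": "send_rows", "arguments": {"commands": [{"xyz":[0,0,-0.2],"claw":0.1,"angular":[0,0,0]},{"xyz":[0,0,0],"claw":0.1,"angular":[0,0,0]}]}}

```text
t: 73.68
ee_pos: [0.5369, -0.0881, 0.1088]
orientation: [0.708, 0.055, 0.702, -0.054]
force: [16.8, -0.1, -2.0]
finger_gap: 0.0242
```

```bash
python3 ft.py; python3 -c "
from h import *
go(S2W(36,-5,106),TH)"
```

```text
F [16.8305 -0.0912 -2.0126] T [ 0.0174 -2.5639  0.0266] tq [ -1.4635 -40.1206 -22.8366  -1.7101   4.5381  -0.0143] gap 0.024203818656366137 z 0.10884987287907041 j6 -1.8008953126956235 t 73.675
at [ 0.5369 -0.0881  0.1088] shaker [ 35.347   -6.9255 108.8499] yaw -0.155 gap 0.024203818656366137 t 73.675 -> d cm [0.2859 0.1921 0.0626] turn x 0.000 (j6 now -1.80)
```

Emit:
{"name": "send_rows", "arguments": {"commands": [{"xyz":[0,0,0.2],"claw":0.6,"angular":[0,0,0]},{"xyz":[0,0,0],"claw":0.6,"angular":[0,0,0]},{"xyz":[0,0,0],"claw":0.6,"angular":[0,0,0]},{"xyz":[-3,0,0],"claw":0.6,"angular":[0,0,0]},{"xyz":[-4,0,0],"claw":0.6,"angular":[0,0,0]},{"xyz":[0,3,-4],"claw":0.6,"angular":[0,0,0]},{"xyz":[0,4,-4],"claw":0.6,"angular":[0,0,0]},{"xyz":[0,4,-4],"claw":0.6,"angular":[0,0,0]},{"xyz":[0,4,-4],"claw":0.6,"angular":[0,0,0]}]}}

```text
t: 74.8
ee_pos: [0.3983, 0.0844, 0.1772]
orientation: [0.705, 0.055, 0.705, -0.055]
force: [0.5, 0.4, 0.0]
finger_gap: 0.0529
```

```bash
python3 - <<'E'
from h import *
grab("at"); n="top"; im=np.load("pics/at_top.npz")["im"]; x0,y0=215,165
v=cv2.resize(im[y0:y0+80,x0:x0+85],None,fx=7,fy=7,interpolation=cv2.INTER_CUBIC)[:,:,::-1].copy()
for P in [(36,-5,163),(36,-120,129),(36,120,148),(36,60,129),(36,-60,129)]:
    p=(proj(n,S2W(*P))[0]-[x0,y0]+.5)*7-.5; cv2.circle(v,tuple(int(q) for q in p),2,(0,255,0),-1)
cv2.imwrite("pics/ate.png",v); 
im=np.load("pics/at_scene.npz")["im"]; x0,y0=215,135
v=cv2.resize(im[y0:y0+85,x0:x0+85],None,fx=7,fy=7,interpolation=cv2.INTER_CUBIC)[:,:,::-1].copy()
for P in [(36,-5,149),(36,-120,129),(36,120,148),(36,60,129),(36,-60,129)]:
    p=(proj("scene",S2W(*P))[0]-[x0,y0]+.5)*7-.5; cv2.circle(v,tuple(int(q) for q in p),2,(0,255,0),-1)
cv2.imwrite("pics/ats.png",v); go(S2W(36,120,92),TH-np.pi/2)
E
```

```text
at [0.3964 0.0865 0.1769] shaker [-130.3587  143.8602  176.8732] yaw -0.15 gap 0.05234842970676542 t 74.9 -> d cm [ 8.4418 -2.4697 16.6468] turn x 1.575 (j6 now -1.50)
```

View pics/ate.png

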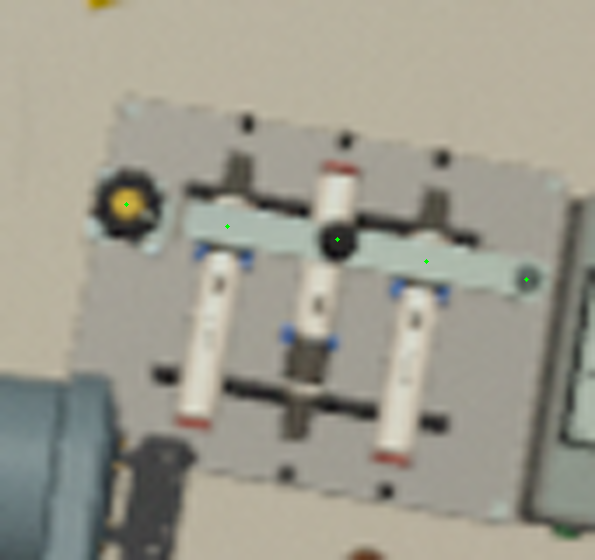

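View pics/ats.png

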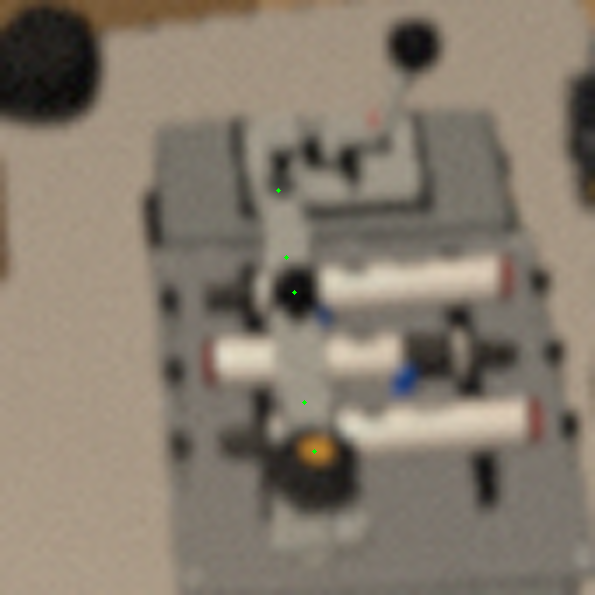

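Emit:
{"name": "send_rows", "arguments": {"commands": [{"xyz":[0,-0.8,5.5],"claw":0.65,"angular":[0,0,0]},{"xyz":[0,-0.8,5.5],"claw":0.65,"angular":[0,0,0]},{"xyz":[0,-0.9,5.5],"claw":0.65,"angular":[0,0,0]},{"xyz":[0,0,0],"claw":0.65,"angular":[0.175,0,0]},{"xyz":[0,0,0],"claw":0.65,"angular":[0.175,0,0]},{"xyz":[0,0,0],"claw":0.65,"angular":[0.175,0,0]},{"xyz":[0,0,0],"claw":0.65,"angular":[0.175,0,0]},{"xyz":[0,0,0],"claw":0.65,"angular":[0.175,0,0]},{"xyz":[0,0,0],"claw":0.65,"angular":[0.175,0,0]},{"xyz":[0,0,0],"claw":0.65,"angular":[0.175,0,0]}]}}

```text
t: 76.15
ee_pos: [0.5593, 0.0321, 0.1771]
orientation: [0.544, 0.452, 0.544, -0.452]
force: [0.0, -0.5, -0.5]
finger_gap: 0.0573
```

Emit:
{"name": "send_rows", "arguments": {"commands": [{"xyz":[0,0,0],"claw":0.65,"angular":[0.175,0,0]},{"xyz":[0,0,0],"claw":0.65,"angular":[0.175,0,0]},{"xyz":[3,0,0],"claw":0.65,"angular":[0,0,0]},{"xyz":[0,0,0],"claw":0.65,"angular":[0,0,0]},{"xyz":[0,0,0],"claw":0.65,"angular":[0,0,0]}]}}

```text
t: 76.78
ee_pos: [0.5595, 0.0326, 0.148]
orientation: [-0.459, -0.538, -0.459, 0.538]
force: [0.2, 0.1, -0.5]
finger_gap: 0.0571
```

```bash
python3 -c "
from h import *
go(S2W(35.3,119.5,92),TH-np.pi/2)"
```

```text
at [0.5595 0.0326 0.148 ] shaker [ 39.1212 115.7859 148.0142] yaw -1.73 gap 0.05713659323882353 t 76.775 -> d cm [ 5.6014 -0.3831 -0.3701] turn x -0.004 (j6 now 0.01)
```

Emit:
{"name": "send_rows", "arguments": {"commands": [{"xyz":[0,-0.38,-0.37],"claw":0.65,"angular":[0,0,0]},{"xyz":[2.5,0,0],"claw":0.65,"angular":[0,0,0]},{"xyz":[2,0,0],"claw":0.65,"angular":[0,0,0]},{"xyz":[1,0,0],"claw":0.6,"angular":[0,0,0]},{"xyz":[0,0,0],"claw":0.3,"angular":[0,0,0]},{"xyz":[0,0,0],"claw":0.3,"angular":[0,0,0]},{"xyz":[0,0,0],"claw":0.3,"angular":[0,0,0]},{"xyz":[0,0,0],"claw":0.3,"angular":[0,0,0]}], "newtons": 25}}

```text
t: 77.78
ee_pos: [0.5565, 0.0373, 0.0933]
orientation: [0.459, 0.538, 0.458, -0.538]
force: [-0.1, 0.9, 0.9]
finger_gap: 0.0394
```

```bash
python3 ft.py
```

```text
F [-0.0536  0.8569  0.8879] T [0.0684 0.1549 0.0103] tq [ -0.3458 -43.2771 -30.1749  -0.0727  -0.1472   0.0034] gap 0.03943233006299491 z 0.09327205793575068 j6 0.01290690786946078 t 77.775
```

Emit:
{"name": "send_rows", "arguments": {"commands": [{"xyz":[0.06,0,0],"claw":0.3,"angular":[-0.17,0,0]},{"xyz":[0.06,0,0],"claw":0.3,"angular":[-0.17,0,0]},{"xyz":[0.07,0,0],"claw":0.3,"angular":[-0.17,0,0]},{"xyz":[0.06,0,0],"claw":0.3,"angular":[-0.17,0,0]},{"xyz":[0.07,0,0],"claw":0.3,"angular":[-0.17,0,0]},{"xyz":[0.06,0,0],"claw":0.3,"angular":[-0.17,0,0]},{"xyz":[0.07,0,0],"claw":0.3,"angular":[-0.17,0,0]},{"xyz":[0.06,0,0],"claw":0.3,"angular":[-0.17,0,0]},{"xyz":[0,0,0],"claw":0.3,"angular":[0,0,0]}]}}

```text
t: 78.9
ee_pos: [0.5545, 0.0362, 0.0879]
orientation: [0.694, 0.128, 0.696, -0.13]
force: [-7.8, -4.4, 7.1]
finger_gap: 0.0393
```

```bash
python3 ft.py
```

```text
F [-7.8486 -4.4096  7.0539] T [-0.6986  1.3185  0.144 ] tq [  1.813  -41.6684 -31.8214   1.5368  -2.1873  -0.5562] gap 0.039298634323199966 z 0.08787645908175752 j6 -1.349110320930558 t 78.9
```

Emit:
{"name": "send_rows", "arguments": {"commands": [{"xyz":[0.08,0,-0.05],"claw":0.3,"angular":[-0.17,0,0]},{"xyz":[0.06,0,-0.05],"claw":0.3,"angular":[-0.17,0,0]},{"xyz":[0.06,0,0],"claw":0.3,"angular":[-0.17,0,0]},{"xyz":[0.05,0,0],"claw":0.3,"angular":[-0.15,0,0]},{"xyz":[0,0,0],"claw":0.3,"angular":[0,0,0]}]}}

```text
t: 79.53
ee_pos: [0.5545, 0.0352, 0.0856]
orientation: [0.699, -0.104, 0.7, 0.101]
force: [-5.4, -7.7, 4.5]
finger_gap: 0.0395
```

```bash
python3 ft.py
```

```text
F [-5.3697 -7.6528  4.458 ] T [-1.4211  0.8463 -0.2482] tq [  4.7689 -42.3215 -30.732    2.4563  -1.1755  -0.9089] gap 0.03948940447032669 z 0.08558895296816262 j6 -2.007890627504666 t 79.525
```

Emit:
{"name": "send_rows", "arguments": {"commands": [{"xyz":[0.03,0,0],"claw":0.3,"angular":[-0.15,0,0]},{"xyz":[0,0,0],"claw":0.3,"angular":[-0.15,0,0]},{"xyz":[0,0,0],"claw":0.3,"angular":[0,0,0]}]}}

```text
t: 79.9
ee_pos: [0.5557, 0.0353, 0.0853]
orientation: [0.677, -0.207, 0.676, 0.205]
force: [-1.2, -7.5, 0.5]
finger_gap: 0.0396
```

```bash
python3 ft.py
```

```text
F [-1.1815 -7.5218  0.5166] T [-1.1867  0.1408 -0.4136] tq [  4.7419 -43.5687 -29.5186   1.8923   0.1691  -1.048 ] gap 0.03959404856791989 z 0.08534161499617325 j6 -2.3077006869230985 t 79.9
```

Emit:
{"name": "send_rows", "arguments": {"commands": [{"xyz":[0,0,0],"claw":0.3,"angular":[0,0,0]},{"xyz":[0,0,0],"claw":0.3,"angular":[-0.15,0,0]},{"xyz":[0,0,0],"claw":0.3,"angular":[0,0,0]}], "newtons": 38}}

```text
t: 80.28
ee_pos: [0.5564, 0.0357, 0.0854]
orientation: [0.66, -0.257, 0.659, 0.255]
force: [1.9, -4.7, -1.5]
finger_gap: 0.0391
```

```bash
python3 ft.py
```

```text
F [ 1.926  -4.7036 -1.4654] T [-0.8035 -0.2828 -0.5863] tq [  3.8091 -44.3079 -28.9577   1.1732   0.8985  -1.1404] gap 0.03912298559610916 z 0.08537056613941554 j6 -2.4574331655278483 t 80.275
```

Emit:
{"name": "send_rows", "arguments": {"commands": [{"xyz":[0,0,0],"claw":0.65,"angular":[0,0,0]},{"xyz":[0,0,0],"claw":0.65,"angular":[0,0,0]},{"xyz":[0,0,0],"claw":0.65,"angular":[0,0,0]},{"xyz":[-4,0,0],"claw":0.65,"angular":[0,0,0]},{"xyz":[-5,0,0],"claw":0.65,"angular":[0,0,0]},{"xyz":[0,0,0],"claw":0.65,"angular":[0.18,0,0]},{"xyz":[0,0,0],"claw":0.65,"angular":[0.18,0,0]},{"xyz":[0,0,0],"claw":0.65,"angular":[0.18,0,0]},{"xyz":[0,0,0],"claw":0.65,"angular":[0.18,0,0]},{"xyz":[0,0,0],"claw":0.65,"angular":[0.165,0,0]}], "newtons": 10}}

```text
t: 81.53
ee_pos: [0.5549, 0.0378, 0.1747]
orientation: [0.705, 0.053, 0.705, -0.053]
force: [-0.3, 0.5, -0.3]
finger_gap: 0.0574
```

```bash
python3 z4.py au 205 140 90 scene; python3 -c "
from h import *
go(S2W(-52.6,-243,175),TH)"
```

```text
at [0.555  0.0377 0.1747] shaker [ 33.8261 120.2084 174.6502] yaw -0.146 gap 0.05722296067349638 t 81.625 -> d cm [ 17.4772 -11.7891 -54.3585] 
[-0.9492 -0.5803  0.7932]
at [0.555  0.0377 0.1747] shaker [ 33.8261 120.2084 174.6502] yaw -0.146 gap 0.05722296067349638 t 81.625 -> d cm [ -0.0353 -36.2382  -8.9827] turn x 0.009 (j6 now -1.57)
```

View pics/au1.png

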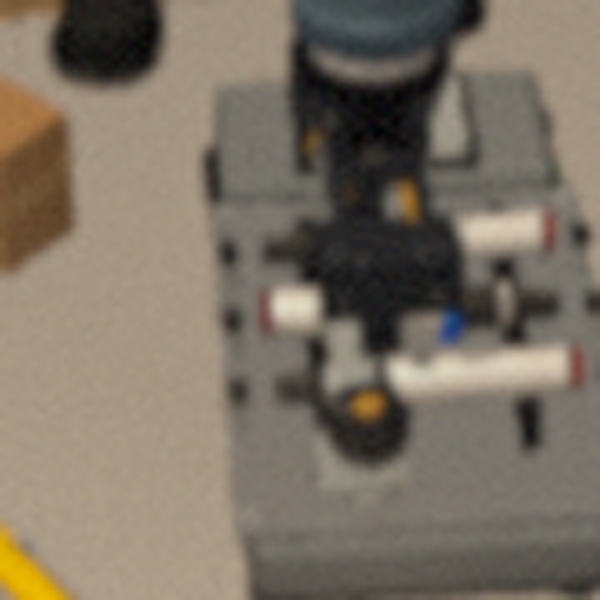

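Emit:
{"name": "send_rows", "arguments": {"commands": [{"xyz":[0,-5.2,-1.3],"claw":0.65,"angular":[0,0,0]},{"xyz":[0,-5.2,-1.3],"claw":0.65,"angular":[0,0,0]},{"xyz":[0,-5.2,-1.3],"claw":0.65,"angular":[0,0,0]},{"xyz":[0,-5.2,-1.3],"claw":0.65,"angular":[0,0,0]},{"xyz":[0,-5.2,-1.3],"claw":0.65,"angular":[0,0,0]},{"xyz":[0,-5.2,-1.3],"claw":0.65,"angular":[0,0,0]},{"xyz":[0,-5.0,-1.2],"claw":0.65,"angular":[0,0,0]},{"xyz":[0,0,0],"claw":0.7,"angular":[0.009,0,0]},{"xyz":[0,0,0],"claw":0.7,"angular":[0,0,0]}]}}

```text
t: 82.75
ee_pos: [0.4138, -0.3071, 0.1745]
orientation: [0.705, 0.054, 0.705, -0.054]
force: [-0.1, 0.8, 0.5]
finger_gap: 0.0617
```

```bash
python3 zoom.py av; python3 -c "
from h import *
go(S2W(-52.6,-243,84.5),TH)"
```

```text
at [ 0.4143 -0.3064  0.1746] shaker [ -52.065  -241.558   174.5968] yaw -0.151 gap 0.06202963974614568 t 82.85 -> d cm [ 17.4806  24.0493 -45.5635] 
at [ 0.4143 -0.3064  0.1746] shaker [ -52.065  -241.558   174.5968] yaw -0.151 gap 0.06202963974614568 t 82.85 -> d cm [ 9.0096 -0.1488 -0.0525] turn x 0.004 (j6 now -2.29)
```

View pics/av1.png

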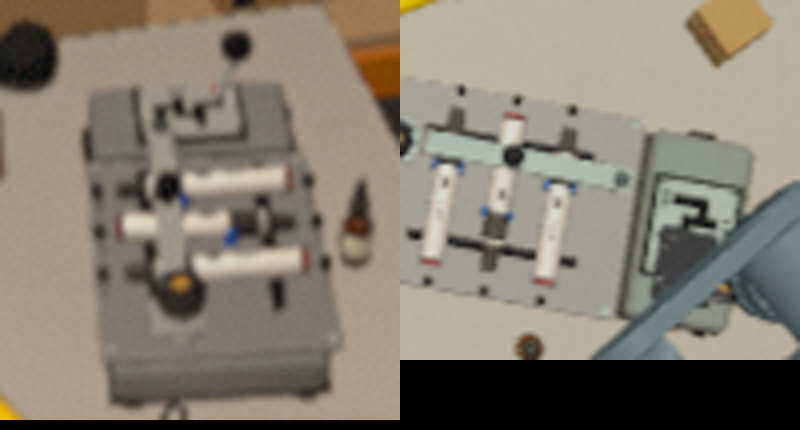

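Emit:
{"name": "send_rows", "arguments": {"commands": [{"xyz":[4,-0.12,-0.05],"claw":0.7,"angular":[0,0,0]},{"xyz":[3,0,0],"claw":0.7,"angular":[0,0,0]},{"xyz":[2,0,0],"claw":0.7,"angular":[0,0,0]},{"xyz":[0,0,0],"claw":0.2,"angular":[0,0,0]},{"xyz":[0,0,0],"claw":0.2,"angular":[0,0,0]},{"xyz":[0,0,0],"claw":0.2,"angular":[0,0,0]},{"xyz":[0,0,0],"claw":0.2,"angular":[0,0,0]}], "newtons": 12}}

```text
t: 83.72
ee_pos: [0.4138, -0.3095, 0.0858]
orientation: [0.706, 0.054, 0.704, -0.055]
force: [-0.4, -0.2, 2.7]
finger_gap: 0.0327
```

```bash
python3 ft.py; python3 -c "
from h import *
go(S2W(-52.6,-243,84.5),TH)
def ball(u,v): w=np.array([u,v,72]); return np.array([0,-207,10])+140*w/np.linalg.norm(w)
pr=None
for p in [(-30,-20),(-30,-8),(-20,-8),(-10,-8),(-10,6),(-10,20),(-10,8),(0,8),(10,8),(10,-6),(10,-20)]:
    b=ball(*p)
    if pr is not None: d=(b-pr)/10; print(p,b,'tool',np.array([-d[2],d[1],d[0]]))
    pr=b
"
```

```text
F [-0.3833 -0.2117  2.683 ] T [-0.0283  0.0238  0.0643] tq [  0.2663 -38.2355 -28.5797   0.0275   0.0785   0.015 ] gap 0.03272908418302851 z 0.08581608028641408 j6 -2.289347689020319 t 83.725
at [ 0.4138 -0.3095  0.0858] shaker [ -52.055  -244.6343   85.8161] yaw -0.154 gap 0.03272908418302851 t 83.725 -> d cm [ 0.1313  0.1637 -0.0545] turn x 0.001 (j6 now -2.29)
(-30, -8) [ -53.5652 -221.284   138.5564] tool [-0.3375  2.0489 -0.1406]
(-20, -8) [ -37.2572 -221.9029  144.1261] tool [-0.557  -0.0619  1.6308]
(-10, -8) [ -19.144  -222.3152  147.8367] tool [-0.3711 -0.0412  1.8113]
(-10, 6) [ -19.1943 -195.4834  148.1989] tool [-0.0362  2.6832 -0.005 ]
(-10, 20) [ -18.5695 -169.8609  143.7006] tool [0.4498 2.5622 0.0625]
(-10, 8) [ -19.144  -191.6848  147.8367] tool [-0.4136 -2.1824 -0.0574]
(0, 8) [   0.     -191.5396  149.1437] tool [-0.1307  0.0145  1.9144]
(10, 8) [  19.144  -191.6848  147.8367] tool [ 0.1307 -0.0145  1.9144]
(10, -6) [  19.1943 -218.5166  148.1989] tool [-0.0362 -2.6832  0.005 ]
(10, -20) [  18.5695 -244.1391  143.7006] tool [ 0.4498 -2.5622 -0.0625]
```

Emit:
{"name": "send_rows", "arguments": {"commands": [{"xyz":[-0.17,1.1,-0.07],"claw":0.2,"angular":[0,0,0]},{"xyz":[-0.17,1.1,-0.07],"claw":0.2,"angular":[0,0,0]},{"xyz":[0,0,0],"claw":0.2,"angular":[0,0,0]},{"xyz":[-0.55,-0.06,1.63],"claw":0.2,"angular":[0,0,0]},{"xyz":[-0.37,-0.04,1.85],"claw":0.2,"angular":[0,0,0]},{"xyz":[0,0,0],"claw":0.2,"angular":[0,0,0]},{"xyz":[0,0,0],"claw":0.2,"angular":[0,0,0]}]}}

```text
t: 84.6
ee_pos: [0.4493, -0.2923, 0.0974]
orientation: [0.705, 0.054, 0.705, -0.054]
force: [0.6, 0.8, 4.9]
finger_gap: 0.033
```

```bash
python3 ft.py; python3 -c "
from h import *
go(S2W(-19.1,-222.3,98),TH)"
```

```text
F [0.6095 0.7779 4.8563] T [ 0.1667 -0.0125  0.0398] tq [ -0.1897 -38.5725 -28.5753  -0.2097  -0.1707  -0.0017] gap 0.032974451922066064 z 0.09738299894039183 j6 -2.216844301370195 t 84.6
at [ 0.4493 -0.2923  0.0974] shaker [ -19.6546 -222.2369   97.383 ] yaw -0.153 gap 0.032974451922066064 t 84.6 -> d cm [-0.0617 -0.0064  0.0554] turn x 0.002 (j6 now -2.22)
```

Emit:
{"name": "send_rows", "arguments": {"commands": [{"xyz":[-0.08,1.53,0],"claw":0.2,"angular":[0,0,0]},{"xyz":[0.05,1.58,0],"claw":0.2,"angular":[0,0,0]},{"xyz":[0,0,0],"claw":0.2,"angular":[0,0,0]},{"xyz":[-0.13,0,1.95],"claw":0.2,"angular":[0,0,0]},{"xyz":[0.13,0,1.95],"claw":0.2,"angular":[0,0,0]},{"xyz":[0,0,0],"claw":0.2,"angular":[0,0,0]},{"xyz":[0,0,0],"claw":0.2,"angular":[0,0,0]}]}}

```text
t: 85.48
ee_pos: [0.4924, -0.2676, 0.0974]
orientation: [0.705, 0.055, 0.705, -0.054]
force: [0.8, 1.6, 3.0]
finger_gap: 0.0334
```

```bash
python3 ft.py; python3 -c "
from h import *
go(S2W(19.1,-191.7,98),TH)"
```

```text
F [0.8379 1.5526 2.9881] T [ 0.3682 -0.2044  0.0272] tq [ -1.098  -42.3984 -29.7177  -0.696   -0.051   -0.0068] gap 0.033408063801954054 z 0.09740998166181111 j6 -2.1278433710663482 t 85.475
at [ 0.4924 -0.2676  0.0974] shaker [  19.0984 -191.1667   97.41  ] yaw -0.153 gap 0.033408063801954054 t 85.475 -> d cm [-0.0591 -0.0533  0.    ] turn x 0.002 (j6 now -2.13)
```

Emit:
{"name": "send_rows", "arguments": {"commands": [{"xyz":[-0.05,-1.6,0],"claw":0.2,"angular":[0,0,0]},{"xyz":[0.1,-1.6,0],"claw":0.2,"angular":[0,0,0]},{"xyz":[0.2,-1.2,-0.03],"claw":0.2,"angular":[0,0,0]},{"xyz":[0.2,-1.0,-0.03],"claw":0.2,"angular":[0,0,0]},{"xyz":[0,0,0],"claw":0.2,"angular":[0,0,0]},{"xyz":[0,0,0],"claw":0.2,"angular":[0,0,0]}]}}

```text
t: 86.22
ee_pos: [0.4834, -0.322, 0.0927]
orientation: [0.705, 0.054, 0.705, -0.055]
force: [-1.4, -0.7, -2.6]
finger_gap: 0.0327
```

```bash
python3 ft.py; python3 -c "
from h import *
go(S2W(18.6,-244.1,94),TH)"
```

```text
F [-1.3885 -0.6947 -2.6461] T [-0.0812  0.1781  0.0064] tq [  0.3348 -47.2452 -31.6074   0.2586  -0.08    -0.0032] gap 0.03274059544143526 z 0.09272926481619484 j6 -2.2078638329810234 t 86.225
at [ 0.4834 -0.322   0.0927] shaker [  18.6085 -246.3159   92.7293] yaw -0.154 gap 0.03274059544143526 t 86.225 -> d cm [-0.1272  0.2215 -0.0007] turn x 0.001 (j6 now -2.21)
```

Emit:
{"name": "send_rows", "arguments": {"commands": [{"xyz":[0,0.1,0],"claw":0.2,"angular":[0,0,0]},{"xyz":[0,0,0],"claw":0.2,"angular":[0,0,0]},{"xyz":[0,0,0],"claw":0.7,"angular":[0,0,0]},{"xyz":[0,0,0],"claw":0.7,"angular":[0,0,0]},{"xyz":[0,0,0],"claw":0.7,"angular":[0,0,0]},{"xyz":[-4,0,0],"claw":0.7,"angular":[0,0,0]},{"xyz":[-5,0,0],"claw":0.7,"angular":[0,0,0]},{"xyz":[-5,0,-2],"claw":0.7,"angular":[0,0,0]},{"xyz":[-5,0,-5],"claw":0.7,"angular":[0,0,0]},{"xyz":[0,0,-6],"claw":0.7,"angular":[0,0,0]}]}}

```text
t: 87.48
ee_pos: [0.3619, -0.3032, 0.2817]
orientation: [0.707, 0.052, 0.703, -0.056]
force: [-0.7, -0.1, -0.6]
finger_gap: 0.0618
```

Emit:
{"name": "send_rows", "arguments": {"commands": [{"xyz":[0,5,0],"claw":0.7,"angular":[0,0,0]},{"xyz":[0,5,0],"claw":0.7,"angular":[0,0,0]},{"xyz":[0,5,0],"claw":0.7,"angular":[0,0,0]},{"xyz":[0,5,0],"claw":0.7,"angular":[0,0,0]},{"xyz":[0,5,0],"claw":0.7,"angular":[0,0,0]},{"xyz":[0,5,0],"claw":0.7,"angular":[0,0,0]},{"xyz":[0,5,0],"claw":0.7,"angular":[0,0,0]},{"xyz":[0,5,0],"claw":0.7,"angular":[0,0,0]},{"xyz":[0,5,0],"claw":0.7,"angular":[0,0,0]},{"xyz":[0,0,0],"claw":0.7,"angular":[0,0,0]}]}}

```text
t: 88.72
ee_pos: [0.4299, 0.1459, 0.2773]
orientation: [0.705, 0.053, 0.705, -0.052]
force: [0.4, -0.5, 0.7]
finger_gap: 0.0616
```

```bash
python3 - <<'E'
from h import *
grab("aw")
for n,x0,y0,w,h,tag,B in(("top",215,165,110,85,"awe",(36,-5,163)),("scene",215,130,100,85,"aws",(36,-5,149))):
    im=np.load(f"pics/aw_{n}.npz")["im"]
    v=cv2.resize(im[y0:y0+h,x0:x0+w],None,fx=7,fy=7,interpolation=cv2.INTER_CUBIC)[:,:,::-1].copy()
    for P in [B,(36,120,141),(18.6,-244.1,143.7),(0,-60,105),(0,0,105),(0,60,105)]:
        p=(proj(n,S2W(*P))[0]-[x0,y0]+.5)*7-.5; cv2.circle(v,tuple(int(q) for q in p),2,(0,255,0),-1)
    cv2.imwrite(f"pics/{tag}.png",v)
go([0,0,0])
E
```

```text
at [0.4299 0.1433 0.2772] shaker [-106.0055  205.1777  277.2482] yaw -0.152 gap 0.061742839230748504 t 88.825 -> d cm [ 27.7412 -20.6633 -40.3226]
```

View pics/awe.png

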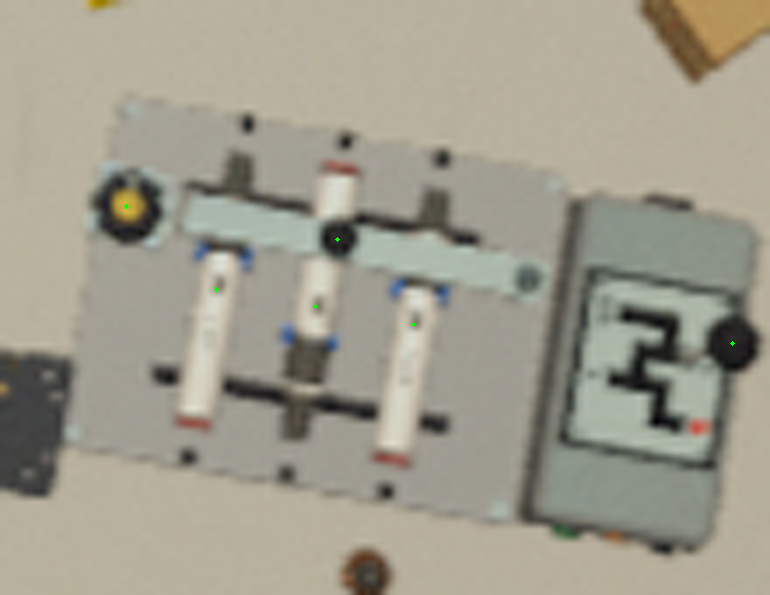

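View pics/aws.png

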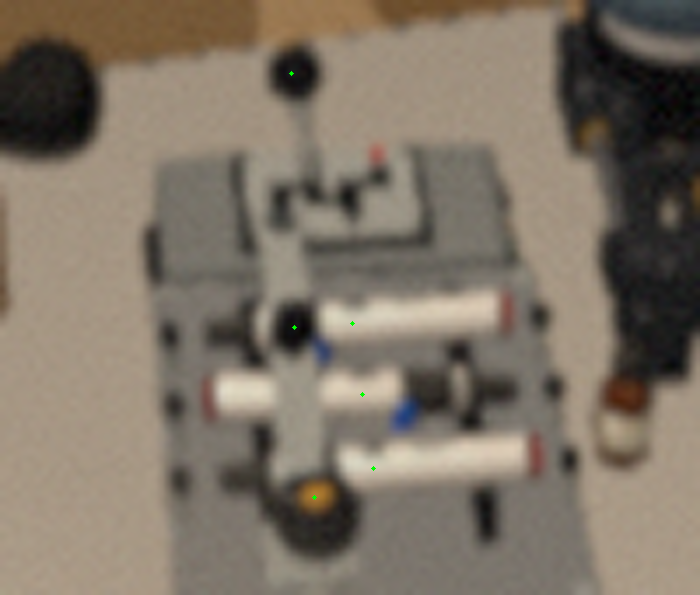

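View pics/aw_top.png

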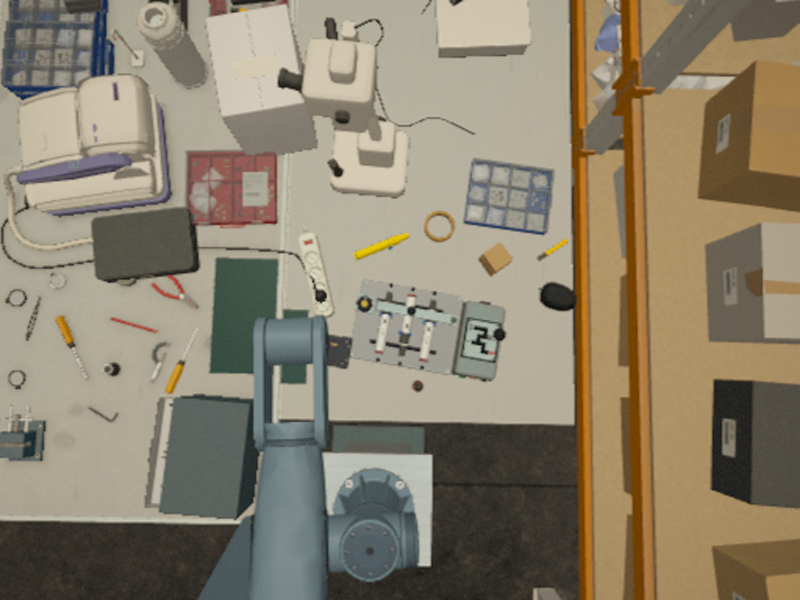

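```bash
python3 -c "
from rig import arm
print(arm.finish_job())"
```

```text
the job is handed in; nothing more can be done
None
```

The job is done and was handed in at about 89 s, with the arm clear and touching nothing.

- **Lever to stop:** I took it from third back through the gate to the stop slot before touching the clamp.
- **Bottle:** It stands upright on the table in front of the shaker.
- **Knob and strap:** The thread is reversed, so clockwise slackens it. I turned it fully slack and swung the strap right back.
- **Handles:** All three were there, and each lies in its own cradle. One had been knocked aside during the run, so I measured it again before picking it up. I re-laid the first handle about 6 mm further forward (towards the operator) to centre it.
- **Closing up:** I brought the strap home, turned the knob anticlockwise to its hard stop, then moved the lever to second.

**Last checks (both cameras):** The ball is within about 2 mm of the second-gear point. The strap grip and knob sit at their home and tight positions, and the handles lie between the end stops, centred to a few millimetres. The carton, zip case and yellow look-alike are where they started.

**What disagreed or failed:**
- The reported tool height was about 34 mm lower than the real fingertips. My first two attempts on the lever ball closed above it without moving it, and I corrected for this afterwards.
- Handle grips along their length were off by up to about 6 mm.
- The strap needed about 15 N over its last few millimetres to close. The cameras then showed it home.
- Knob tightness was judged from about 2.3 rad of turning, an 8 mm drop (7.6 mm expected) and the torque rising at the end. There was no direct reading of its angle.

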